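# Load and start a leak test of cast housings

### The arm

A 6-joint arm with a two-finger parallel gripper is mounted at the origin on the work surface. World frame = base frame: x ahead of the robot, y to its left, z up, the work surface at z = 0. Lengths are in m, angles in degrees, forces in N, time in s.
With the tool pointing down it reaches from about 0.35 to 0.875 m from the base axis. Payload 4.2 kg.
Tool frame: the origin (TCP) lies on the mounting face of the last link; the fingertips stand 182 mm ahead of it and the grasp point (between the pads) lies 164 mm ahead of it (r.tcp_to_grasp is the distance from the TCP to the grasp point, in m); z points along the fingers, y is the line along which they close (so a half turn about z gives the same grasp; the last joint's range is limited). The gripper opens to 87 mm and grips with 3 to 60 N. Pads are 19 mm wide; open, the fingers measure 117 mm over their backs; the gripper's body (75 mm by 190 mm) begins 51 mm behind the grasp point.
Start: joints at [-59.897, 22.042, 0.453, 0, -68.411, -14.817], TCP at [0.165, -0.603, 0.405] pointing down, gripper open.
Joint ranges: [-179.83, 179.83], [-69.29, 118.12], [-61.27, 80.66], [-181.25, 117.63], [-171.15, -9.14], [-177.46, 177.46]. Speed limits (degrees/s): [159.86, 159.86, 180, 180, 180, 180].

### API

Orientations are given as a 3x3 rotation matrix whose columns are the frame's x, y, z axes.
In Python, from station import sense, eyes, r gives the robot as it stands.
- The arm moves only by the tool jog_arm, never from a script. Its argument "increments" is a list of rows, each a list of 4 numbers: the shift along the tool's x, y, z normalised to -1 to 1, where 1 is 0.02 m, then the turn about the tool's z normalised to -1 to 1, where 1 is 0.08 rad. A call has 1 to 10 rows; each row shifts and turns the commanded pose from where the row before left it, along the tool's axes as they then stand; what a row does not reach is not made up. A row lasts 1/10 s, in which the tool goes at most 50 mm and 8.59 degrees, less where a joint would pass 70% of its speed; a pose out of reach is approached as far as the arm can. A call with a number of a shift or a turn outside -1 to 1 is refused whole. A call with a gripper value outside its range is refused whole. "grip" is the finger opening in mm, from 0 to 87, set as the call begins (left out, the last holds). The fingers move at their own pace and stop on an object; the grip force is fixed at half the most. Time passes only in rows, so rows that do not move let the fingers close. It gives the time, the measured TCP pose, the force, the opening and the grip force at its end, in the units of the state.
- sense(): the state, without advancing time (a new reading comes with each control period).
- eyes.capture(name): name is "side" or "top"; returns the picture (384x512x3 uint8, blue, green, red); there is no depth.
- eyes.get_calibration(name): a dict with "camera_matrix" (3x3 intrinsics, pixels), "R" (3x3) and "t" (3): a world point X has camera coordinates R X + t. Camera axes: x right, y down, z forward; pixel columns grow to the right and rows downward; lengths in m; the calibration is good to about 2 mm. A picture is of the moment at which its call begins. get_calibration takes no time and is no camera call.
- r.finish_job(): hands the job in; it is judged then, once.
Trained networks look in the newest picture that a camera, given by its name, has taken for a name from the list of things; names that differ only in an ending like _2 or _b are one class to them, and where a whole thing is asked for, a point or a joint stands for the part that bears it (a point fixed in the world has none). Each returns a list of dicts, best first, with "conf" (0 to 1); they miss things now and then, are a little off and sometimes report something else, mostly with a low value. They report only what shows in the picture. A call takes as long as a camera call. They do not tell look-alikes from the thing itself.
- eyes.spot_in(camera, name): "centre" ([x, y, z] in m, in world coordinates, good to about 4 mm: the middle of the surface that is visible of it).
- eyes.outline_of(camera, name): "mask" (384x512 bool, what is visible of it).
The state is a dict: "time_s": time; "joints": joint angles; "joint_velocities": joint speeds; "effort": joint torques, N m; "tcp_pos": TCP position; "ee_rot": TCP orientation; "wrist_force": force on the tool from outside, world axes, zero at the start; "moment": the same for the moment, N m; "gripper_width": opening from 0.0 (shut) to 1.0 (fully open); "gripper_force": force on a finger pad.
Only numpy, scipy, OpenCV 4.12 (cv2) and the standard library are available. Lean on these libraries where they do the work, as an engineer would, in place of code of your own. Each camera call takes 0.05 s, during which the arm holds its last target. There are 200 camera calls.

### The job

Get the leak test going: unclip the sprung clamp frame of the test fixture and swing it fully open, then stand every aluminium housing from the mat in a pocket of the fixture, open mouth down and brass stub up, fully home, one per pocket. When all are in, swing the frame back down over them until its rod snaps under the roller catch and stays there by itself, and only then turn the test valve's knob clockwise past its click to the other stop.

Things in the scene. Friction and masses are not known exactly. Their poses are not given: they have to be found in the camera images.
- housing1: Cast aluminium housing 40 x 40 x 60 mm, 0.2 kg (three or four of four are present). One end is an open 28 mm square mouth, dark inside; the closed end carries a brass stub 18 mm across, 8 mm long. Origin: centre of the 40 x 40 x 60 body; z runs from the mouth (-30 mm) to the closed end (+30, stub to +38); x, y square to the sides. Starts lying on a side on a 3 mm thick white mat.
- housing2: Like housing1.
- housing3: Like housing1.
- housing4: Like housing1.
- fixture: The leak-test fixture, fixed. Origin on the table under the middle of the row; x from the robot towards the clamp's hinge, y along the row of pockets, z up. Steel plate 110 x 312 mm, top 20 mm up, four pockets 76 mm apart. Hinge posts 97 mm high at x 75, y +-143 mm. The catch post, 88 mm high with the sprung roller, covers x -132 to -87, y 111 to 141 mm.
- pocket_a (a point): Centre of the floor of the pocket at the row's -y end. Pocket 44 x 44 mm, sides along the fixture's x and y, 12 mm deep with a 3 mm chamfer; floor 8 mm, plate top 20 mm above the table. The soft black seal on the floor gives way: a seated housing's origin is 30 mm above this point. Any housing may go in any pocket.
- pocket_b (a point): The same for the second pocket.
- pocket_c (a point): The same for the third pocket.
- pocket_d (a point): The same for the pocket at the +y end.
- clamp (a joint): Angle of the sprung clamp frame: 0 closed and level (as at the start), 1.75 fully open, leaning back away from the robot. Its spring lifts it open whenever it is not clipped. Near 0 the rod has to push the sprung roller aside, going in or out (about 10 N at the rod); clipped under it, it stays below 0.05.
- clamp_rod (a point): Middle of the clamp's round front rod, 12 mm across, 296 mm long, along the fixture's y; pinch it across from above, or push it. It swings at 150 mm radius about clamp_hinge, from behind the pockets over the top to 75 mm in front of them, 85 mm above the table when closed. A hold-down bar runs parallel halfway to the hinge, 5 mm above the seated stubs when closed.
- clamp_hinge (a point): Middle of the clamp's hinge line, 75 mm behind the row of pockets, 85 mm above the table; axes as the fixture's. At angle q the rod lies at 150 mm x (-cos q, 0, sin q) from here in these axes.
- valve_knob (a joint): Angle of the test valve's knob: 0 at one stop, 1.2 rad at the other, growing clockwise seen from above. A sprung pin gives a detent: it resists up to half way (0.6 rad, 0.1 N m), then clicks over and springs on to beyond 1.1.
- knob_grip (a point): On the knob's axis, 70 mm above the table, near mid-height of its bar grip: a bar 46 long, 12 thick, 30 mm high (53 to 83 mm above the table) on a disc on an 85 x 85 x 40 mm grey valve box. x along the bar, y across it, both turning with the knob. The sprung pin and its block on the box, beside the disc, stay below 55 mm.
Not all that is in view belongs to the job. What is shaped like the housing4 but green or red is not meant.

How it is judged (in metres and radians):
On the way, in this order (a step that is already met when the one before it is completed fails the run):
1. the clamp frame is swung open (value of joint clamp above 1.4 rad), for 0.2 s.
2. every housing stands mouth down, home in a pocket and released (((horizontal distance between housing1 and pocket_a below 0.006 m and z of housing1 in the frame of pocket_a between 0.026 and 0.034 m) or (horizontal distance between housing1 and pocket_b below 0.006 m and z of housing1 in the frame of pocket_b between 0.026 and 0.034 m) or (horizontal distance between housing1 and pocket_c below 0.006 m and z of housing1 in the frame of pocket_c between 0.026 and 0.034 m) or (horizontal distance between housing1 and pocket_d below 0.006 m and z of housing1 in the frame of pocket_d between 0.026 and 0.034 m)) and angle between each of housing1, housing2, housing3, housing4's own z axis and vertical below 0.08 rad and contact force between each of housing1, housing2, housing3, housing4 and the fingers below 0.2 N and ((horizontal distance between housing2 and pocket_a below 0.006 m and z of housing2 in the frame of pocket_a between 0.026 and 0.034 m) or (horizontal distance between housing2 and pocket_b below 0.006 m and z of housing2 in the frame of pocket_b between 0.026 and 0.034 m) or (horizontal distance between housing2 and pocket_c below 0.006 m and z of housing2 in the frame of pocket_c between 0.026 and 0.034 m) or (horizontal distance between housing2 and pocket_d below 0.006 m and z of housing2 in the frame of pocket_d between 0.026 and 0.034 m)) and ((horizontal distance between housing3 and pocket_a below 0.006 m and z of housing3 in the frame of pocket_a between 0.026 and 0.034 m) or (horizontal distance between housing3 and pocket_b below 0.006 m and z of housing3 in the frame of pocket_b between 0.026 and 0.034 m) or (horizontal distance between housing3 and pocket_c below 0.006 m and z of housing3 in the frame of pocket_c between 0.026 and 0.034 m) or (horizontal distance between housing3 and pocket_d below 0.006 m and z of housing3 in the frame of pocket_d between 0.026 and 0.034 m)) and ((horizontal distance between housing4 and pocket_a below 0.006 m and z of housing4 in the frame of pocket_a between 0.026 and 0.034 m) or (horizontal distance between housing4 and pocket_b below 0.006 m and z of housing4 in the frame of pocket_b between 0.026 and 0.034 m) or (horizontal distance between housing4 and pocket_c below 0.006 m and z of housing4 in the frame of pocket_c between 0.026 and 0.034 m) or (horizontal distance between housing4 and pocket_d below 0.006 m and z of housing4 in the frame of pocket_d between 0.026 and 0.034 m))), for 0.2 s.
3. the clamp is clipped shut over them (all of step 2 and value of joint clamp below 0.05 rad and velocity of joint clamp below 0.2 rad/s), for 0.2 s.
4. the valve knob is past its click (value of joint valve_knob above 1 rad and value of joint clamp below 0.05 rad), for 0.2 s.
At the end, for the whole second after the job is handed in: Every housing present stands mouth down in its own pocket (centre within 6 mm, upright within 0.08 rad, origin 26 to 34 mm above the pocket floor), released and still; the clamp stays clipped (joint below 0.05 rad); the valve knob is past its click (above 1.0 rad) (all of step 2 and all of step 4 and linear speed of each of housing1, housing2, housing3, housing4 below 0.02 m/s); the robot touches nothing.
Of housing1, housing2, housing3, housing4 only 3 to 4 are there at a start; the rules pass over those that are not, and their reading is None.
At some moment in a run one of housing1, housing2, housing3, housing4 may be knocked a few centimetres aside while the robot is not near it.
Once in a run the grip may slacken for a moment while it holds something.
It also fails if it takes over 210 s, if anything falls off the work surface, if the arm or the gripper's body presses on something with over 40 N, if the wrist force passes 120 N, or if a joint passes its speed limit or range.

## Working session

There is one attempt and no reset: what is moved stays moved. The work goes in short steps, Python scripts to look and compute and a tool call to move; the robot and the scene stay as the last step left them, time stands still between calls to the robot, and variables do not carry over. Pictures are saved under pics/ and viewed, at most 14 in all, crops included, and the job is handed in when it is done.

Besides the shell and the picture viewer there is one more tool, called after "Request:" as name(argument=value, ...) on one line, values as JSON. jog_arm: Moves the arm, as the interface text tells. Its arguments: {"type":"object","properties":{"increments":{"type":"array"},"grip":{"type":"number"}},"required":["increments"]}

```bash
mkdir -p pics; ls
python3 - <<'E'
from station import sense, eyes, r
import cv2
s=sense();print(s)
for c in("side","top"):
    im=eyes.capture(c);cv2.imwrite(f"pics/{c}0.png",cv2.resize(im,None,fx=1.5,fy=1.5,interpolation=cv2.INTER_CUBIC))
    k=eyes.get_calibration(c);print(c,k)
    for n in("housing1","fixture","clamp_rod","clamp","valve_knob","knob_grip"):
        try: print(n,[(round(d["conf"],2),[round(float(v),4) for v in d["centre"]]) for d in eyes.spot_in(c,n)])
        except Exception as e: print(n,e)
E
```

```text
pics
{'time_s': 0.0, 'joints': array([-5.98954923e+01,  2.20921102e+01,  3.81469341e-01, -3.11644219e-02,
       -6.84104014e+01, -1.48183853e+01]), 'joint_velocities': array([ 0.0395142 ,  0.0614747 , -0.09219362, -0.0914269 , -0.00969686,
        0.08990726]), 'effort': array([ 1.44956789e-04, -3.90666568e+01,  1.87408412e+01,  4.22000349e+00,
        1.09541128e-02, -2.11740803e-04]), 'tcp_pos': array([ 0.16478391, -0.60268428,  0.40365086]), 'ee_rot': array([[-9.64674173e-01, -2.63445163e-01, -6.22061893e-04],
       [-2.63445892e-01,  9.64671929e-01,  2.08125856e-03],
       [ 5.17881457e-05,  2.17161603e-03, -9.99997641e-01]]), 'wrist_force': array([ 0.53846564, -0.48017992, -0.2834963 ]), 'moment': array([ 0.00120202, -0.0479494 ,  0.05433401]), 'gripper_force': 0.0, 'gripper_width': 0.9980281003471664}
side {'camera_matrix': array([[406.8883123 ,   0.        , 251.68911631],
       [  0.        , 406.8883123 , 200.2459099 ],
       [  0.        ,   0.        ,   1.        ]]), 'R': array([[ 0.99299142, -0.11706209,  0.01626345],
       [-0.07515033, -0.73160581, -0.67757315],
[... 622 characters left out ...]
ix': array([[350.8747085 ,   0.        , 254.73045916],
       [  0.        , 350.8747085 , 192.25472526],
       [  0.        ,   0.        ,   1.        ]]), 'R': array([[ 0.00503934, -0.99970346,  0.02382409],
       [-0.99487707, -0.00741766, -0.10081965],
       [ 0.10096647, -0.02319398, -0.99461943]]), 't': array([-0.12154099,  0.53225995,  1.25847045])}
housing1 [(0.73, [0.579, -0.2143, 0.0444]), (0.67, [0.4335, -0.3033, 0.0408]), (0.65, [0.4583, -0.4996, 0.0376]), (0.48, [0.5912, -0.3716, 0.0429])]
fixture [(0.8, [0.5671, 0.1825, 0.021])]
clamp_rod [(0.78, [0.5448, 0.1848, 0.0924])]
clamp [(0.96, [0.5471, 0.1846, 0.0919]), (0.57, [0.4659, 0.4555, 0.0617])]
valve_knob []
knob_grip []
```

View pics/side0.png

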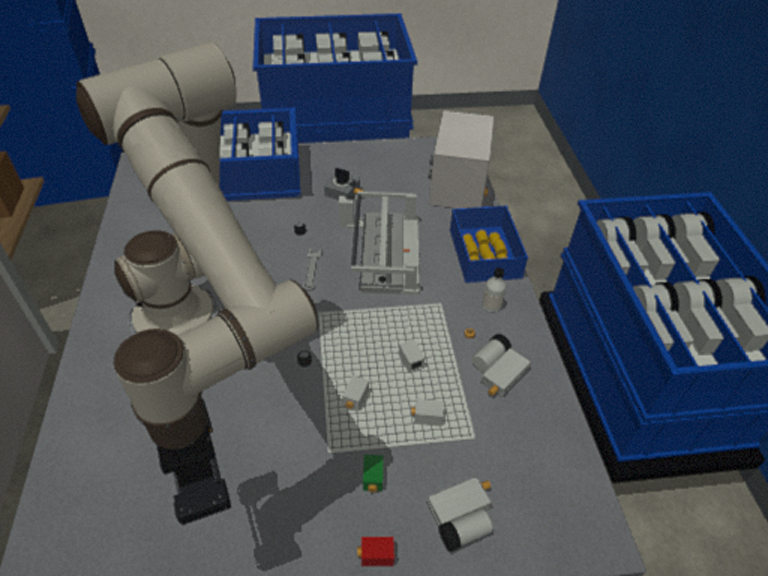

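View pics/top0.png

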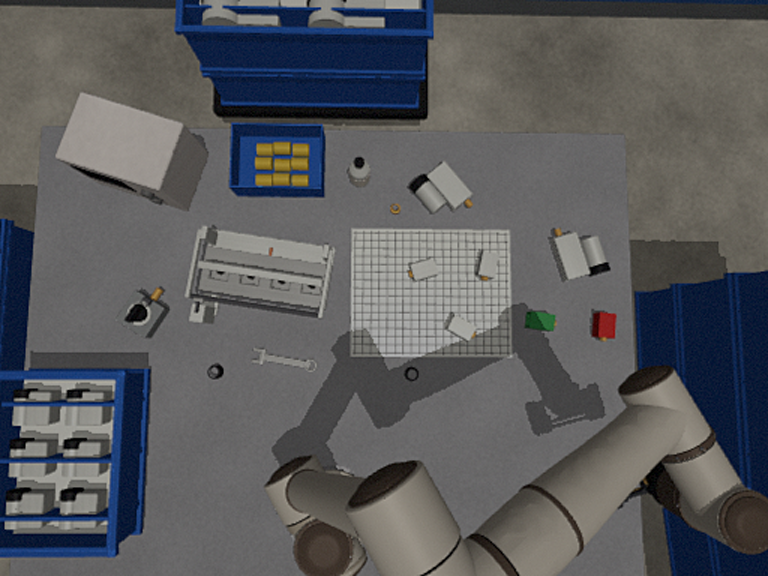

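Three white housings are on the mat, at side-view (415,352), (357,392) and (430,411) in the 1.5x picture. The green and red ones are decoys. The fixture is closed, and the valve sits left of it in the top view at (145,310). I'll zoom in on both.

Run:
```python
from station import sense, eyes, r
import cv2, numpy as np
B={"side":[("fix",212,108,80,94,6),("mat",210,200,115,100,6)],"top":[("fix",78,145,152,80,5),("mat",230,150,125,95,6)]}
for c in B:
    im=np.mean([eyes.capture(c).astype(float) for _ in range(6)],0); np.save(f"{c}_avg.npy",im)
    for n,x,y,w,h,f in B[c]:
        k=im[y:y+h,x:x+w]; k=np.clip((k/255)**.7*255*1.1,0,255).astype(np.uint8)
        k=cv2.resize(k,None,fx=f,fy=f,interpolation=cv2.INTER_CUBIC)
        for a in range(0,w,10): 
            if (x+a)%10==0 or 1:
                a2=a+(-x)%10
                if a2<w: cv2.line(k,(a2*f,0),(a2*f,6),(0,255,255),1);cv2.putText(k,str(x+a2),(a2*f,16),0,.35,(0,255,255),1)
        for a in range((-y)%10,h,10): cv2.line(k,(0,a*f),(6,a*f),(0,255,255),1);cv2.putText(k,str(y+a),(8,a*f+4),0,.35,(0,255,255),1)
        cv2.imwrite(f"pics/{c}_{n}.png",k)
```

```text
(no output)
```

View pics/side_fix.png

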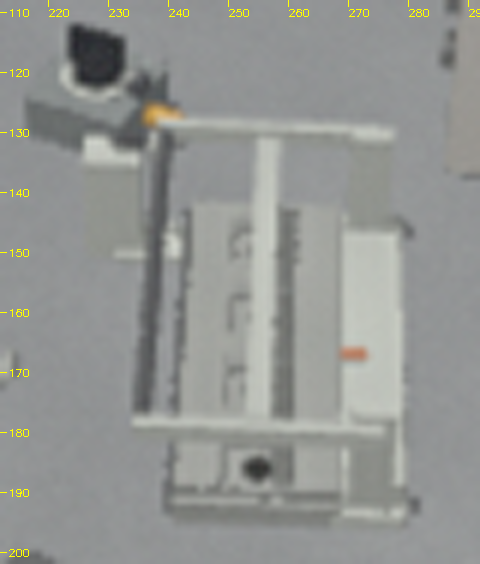

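View pics/top_fix.png

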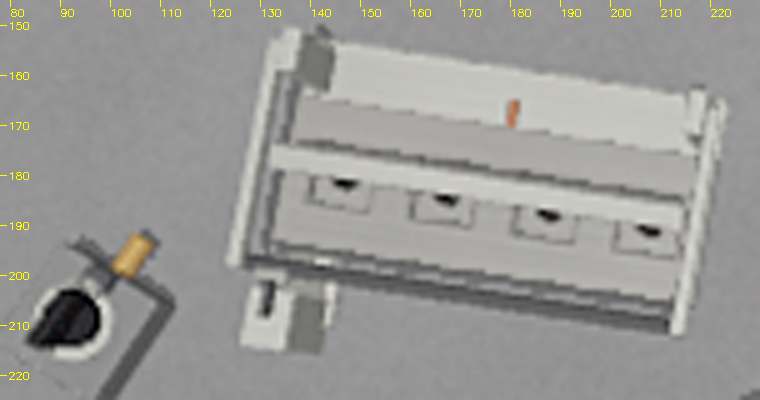

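View pics/top_mat.png

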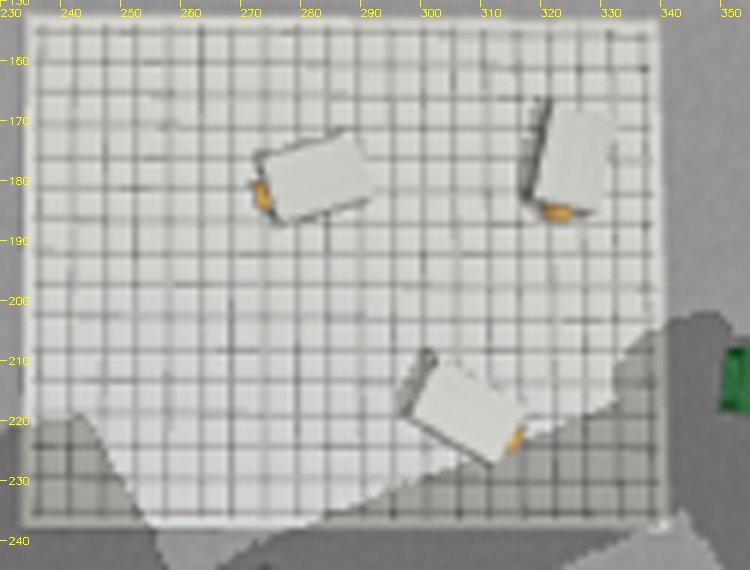

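View pics/side_mat.png

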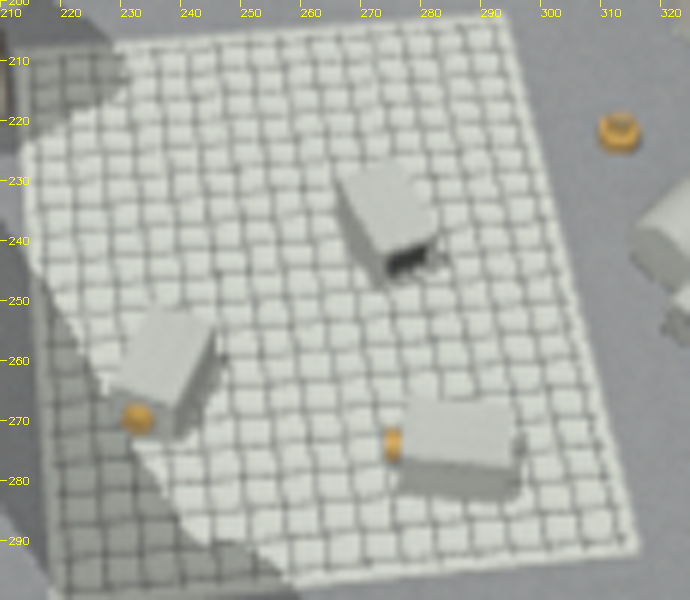

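The pictures show:
- **Fixture:** clear in both views. In the top view the pockets run at about 8° yaw.
- **Housings:** all three lie with stubs visible. Top-view stub pixels are about (273,182), (322,185) and (315,223).
- **Knob:** its disc is near top (92,208).

Next I'll fit poses from these corner picks.

```bash
cat > h.py <<'E'
import numpy as np, cv2
from station import sense, eyes, r
from scipy.optimize import least_squares
K={c:eyes.get_calibration(c) for c in("side","top")}
def proj(c,X):
    k=K[c];X=np.atleast_2d(X)@k["R"].T+k["t"];p=X@k["camera_matrix"].T;return p[:,:2]/p[:,2:]
def unpic(p,o,f): return (np.array(p,float)+.5)/f-.5+np.array(o)
def plane(c,uv,z):
    k=K[c];d=k["R"].T@np.linalg.inv(k["camera_matrix"])@[uv[0],uv[1],1];o=-k["R"].T@k["t"];return o+d*(z-o[2])/d[2]
def tri(us,ut):
    A=[];
    for c,u in(("side",us),("top",ut)):
        k=K[c];P=k["camera_matrix"]@np.c_[k["R"],k["t"]];A+=[u[0]*P[2]-P[0],u[1]*P[2]-P[1]]
    v=np.linalg.svd(np.array(A))[2][-1];return v[:3]/v[3]
def pose(p,L): # p=x,y,yaw(rad)
    c,s=np.cos(p[2]),np.sin(p[2]);L=np.atleast_2d(L).astype(float)
    return np.c_[p[0]+c*L[:,0]-s*L[:,1],p[1]+s*L[:,0]+c*L[:,1],L[:,2]]
E
cat > fit.py <<'E'
from h import *
S=dict(A=[(335,175),(395,160),(437,225),(385,250)],B=[(413,397),(510,405),(520,467),(403,455)],D=[(165,305),(215,325),(178,410),(113,385)])
T=dict(A=[(258,160),(343,131),(372,203),(285,225)],B=[(552,103),(615,112),(600,213),(533,203)],D=[(443,358),(525,407),(492,465),(410,415)])
st=dict(A=((262,195),None),B=((557,212),(393,442)),D=((515,440),(138,418)))
yaw0=dict(A=100,B=190,D=-60)
for n in "ABD":
    s=unpic(S[n],(210,200),6);t=unpic(T[n],(230,150),6)
    cs,ct=[np.mean([plane(c,u,.043) for u in q],0) for c,q in(("side",s),("top",t))]
    print(n,"side",cs.round(4),"top",ct.round(4),"tri",tri(s.mean(0),t.mean(0)).round(4), "stub top z23",plane("top",unpic(st[n][0],(230,150),6),.023).round(4))
    for c,q in(("side",s),("top",t)):
        w=np.array([plane(c,u,.043)[:2] for u in q]);(x,y),(a,b),ang=cv2.minAreaRect(w.astype(np.float32));print("  ",c,round(x,4),round(y,4),round(a,4),round(b,4),round(ang,1))
# fixture: line/point observations
su=lambda p:unpic(p,(212,108),6); tu=lambda p:unpic(p,(78,145),5)
lines=[("side",(164,140),(143,410),(-75,-120,85),(-75,120,85)),
("side",(268,140),(258,410),(0,-120,89),(0,120,89)),("top",(275,157),(684,215),(0,-120,89),(0,120,89)),
("side",(160,124),(392,133),(-70,147,90),(70,147,90)),("side",(135,421),(392,430),(-70,-147,90),(70,-147,90)),
("top",(236,262),(280,60),(-70,147,90),(70,147,90)),("top",(678,330),(712,120),(-70,-147,90),(70,-147,90)),
("side",(183,205),(165,490),(-55,-150,20),(-55,150,20))]
pts=[("side",(165,492),(-55,-156,20)),("side",(190,203),(-55,156,20))]+[("top",p,(-22,y,20)) for p,y in(((340,209),114),((441,224),38),((543,240),-38),((645,253),-114))]
def res(p,full=False):
    o=[]
    for c,a,b,P,Q in lines:
        u=su if c=="side" else tu;a,b=u(a),u(b);n=np.array([-(b-a)[1],(b-a)[0]])/np.linalg.norm(b-a)
        o+=list((proj(c,pose(p,[P,Q])*1) if 0 else proj(c,pose(p,np.array([P,Q])/1000))-a)@n) if 0 else list((proj(c,pose(p,np.array([P,Q])/1000))-a)@n)
    for c,a,P in pts:
        u=su if c=="side" else tu;o+=list(proj(c,pose(p,np.array(P)/1000))[0]-u(a))
    return np.array(o)
f=least_squares(res,[.55,.185,-.14],loss="soft_l1");print("fixture",f.x.round(4),np.degrees(f.x[2]).round(2));print(f.fun.round(1))
print("camC",[(-K[c]["R"].T@K[c]["t"]).round(3) for c in K])
print("knob disc top z53",plane("top",tu((72,318)),.048).round(4),"side",plane("side",su((96,60)),.07).round(4))
# overlay
p=f.x
for c,o,fz,wh in(("side",(212,108),6,(80,94)),("top",(78,145),5,(152,80))):
    im=np.load(f"{c}_avg.npy")[o[1]:o[1]+wh[1],o[0]:o[0]+wh[0]].clip(0,255).astype(np.uint8);im=cv2.resize(im,None,fx=fz,fy=fz,interpolation=cv2.INTER_CUBIC)
    def poly(L,col,cl=True):
        q=(proj(c,pose(p,np.array(L)/1000))-o+.5)*fz-.5;cv2.polylines(im,[q.round().astype(int)],cl,col,1)
    poly([(-55,-156,20),(55,-156,20),(55,156,20),(-55,156,20)],(0,255,0));poly([(-55,-156,0),(55,-156,0),(55,156,0),(-55,156,0)],(0,128,0))
    for y in(-114,-38,38,114): poly([(a*22,y+b*22,20) for a,b in((-1,-1),(1,-1),(1,1),(-1,1))],(255,255,0))
    poly([(-75,-148,85),(-75,148,85),(75,148,85),(75,-148,85)],(0,0,255));poly([(0,-148,85),(0,148,85)],(0,0,255),False)
    poly([(-132,111,88),(-87,111,88),(-87,141,88),(-132,141,88)],(255,0,255))
    cv2.imwrite(f"ov_{c}.png",im)
a,b=cv2.imread("ov_side.png"),cv2.imread("ov_top.png")
a=cv2.resize(a,None,fx=.66,fy=.66);b=cv2.resize(b,None,fx=.62,fy=.62) if 0 else cv2.resize(b[:, 100:],(480,295))
m=np.zeros((max(a.shape[0],b.shape[0]),a.shape[1]+b.shape[1],3),np.uint8);m[:a.shape[0],:a.shape[1]]=a;m[:b.shape[0],a.shape[1]:]=b;cv2.imwrite("pics/ov.png",m)
E
python3 fit.py
```

```text
A side [ 0.581  -0.2209  0.043 ] top [ 0.5789 -0.2171  0.043 ] tri [ 0.5809 -0.2176  0.0382] stub top z23 [ 0.5719 -0.1867  0.023 ]
   side 0.5811 -0.2201 0.0376 0.0616 20.0
   top 0.5778 -0.2174 0.0474 0.0568 19.4
B side [ 0.5966 -0.3809  0.043 ] top [ 0.5938 -0.3764  0.043 ] tri [ 0.5963 -0.3778  0.0375] stub top z23 [ 0.5628 -0.3692  0.023 ]
   side 0.5976 -0.3808 0.0389 0.0631 77.0
   top 0.5939 -0.3758 0.0413 0.0641 80.7
D side [ 0.4424 -0.3151  0.043 ] top [ 0.4391 -0.309   0.043 ] tri [ 0.4412 -0.3104  0.0355] stub top z23 [ 0.4222 -0.3414  0.023 ]
   side 0.4428 -0.3151 0.0606 0.0395 59.6
   top 0.439 -0.3089 0.0576 0.0404 59.4
fixture [ 0.5595  0.167  -0.1459] -8.36
[ 0.7  0.6  0.4  0.5  0.9  0.1  0.8  0.5 -1.5 -1.6  2.5  1.5 -1.7 -1.6
 -0.8 -1.   0.7  1.2 -0.1 -0.9 -0.2 -0.5  0.2 -0.4  0.2 -0.4  0.3  0.1]
camC [array([ 0.38 , -1.09 ,  1.176]), array([ 0.403, -0.088,  1.308])]
knob disc top z53 [0.4697 0.4607 0.048 ] side [0.468  0.4379 0.07  ]
```

View pics/ov.png

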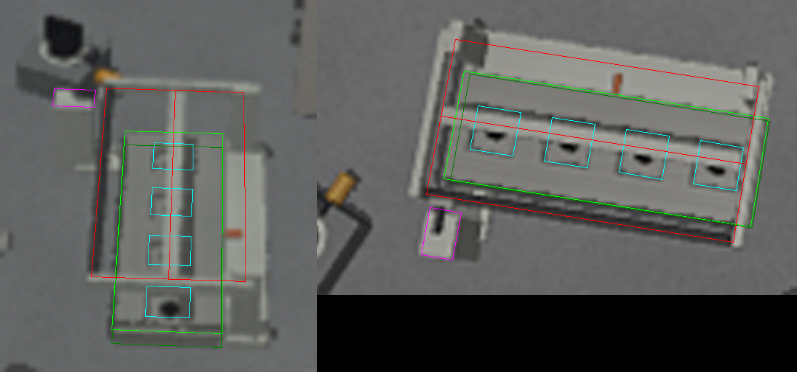

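```bash
cat > fit2.py <<'E'
exec(open("fit.py").read().split("# overlay")[0].split("# fixture")[0].replace("print","(lambda *a:None)"))
src=open("fit.py").read();exec(src.split("# fixture")[1].split("def res")[0])
def res(p):
    o=[];x=p[:3];sp=p[5]
    for c,a,b,P,Q in lines:
        u=su if c=="side" else tu;a,b=u(a),u(b);n=np.array([-(b-a)[1],(b-a)[0]])/np.linalg.norm(b-a)
        W=np.array([P,Q],float)
        W[:,1]=np.where(abs(W[:,1])==147,np.sign(W[:,1])*sp*1000,W[:,1])
        sg=1 if c=="side" else -1
        o+=list((proj(c,pose(x,W/1000)+sg*np.array([p[3],p[4],0]))-a)@n)
    for c,a,P in pts:
        u=su if c=="side" else tu;sg=1 if c=="side" else -1
        o+=list(proj(c,pose(x,np.array(P)/1000)+sg*np.array([p[3],p[4],0]))[0]-u(a))
    return np.r_[o,[p[3]/.002,p[4]/.002]]
f=least_squares(res,[.55,.185,-.14,0,0,.15],loss="soft_l1");print("fixture",f.x.round(4),np.degrees(f.x[2]).round(2));print(f.fun.round(1))
p=f.x[:3];print("rod mid",pose(p,[-.075,0,.085]),"pockets",pose(p,[[0,y,.008] for y in(-.114,-.038,.038,.114)]).round(4))
E
python3 fit2.py
```

```text
Traceback (most recent call last):
  File "fit2.py", line 2, in <module>
    src=open("fit.py").read();exec(src.split("# fixture")[1].split("def res")[0])
                              ~~~~^^^^^^^^^^^^^^^^^^^^^^^^^^^^^^^^^^^^^^^^^^^^^^^
SyntaxError: invalid syntax
```

```bash
sed -i 's/split("# fixture")\[1\]/split("# fixture: line\/point observations")[1]/' fit2.py; python3 fit2.py
```

```text
fixture [ 0.5594  0.1667 -0.1472  0.     -0.0006  0.1534] -8.43
[ 0.7  0.5  0.5  0.5  1.   0.1 -0.  -0.3 -0.2 -0.3  0.5 -0.4  0.   0.2
 -0.8 -1.   0.6  1.4 -0.  -0.7 -0.3 -0.5  0.  -0.3  0.1 -0.4  0.2  0.2
  0.  -0.3]
rod mid [[0.4852604  0.17771837 0.085     ]] pockets [[0.5427 0.054  0.008 ]
 [0.5539 0.1291 0.008 ]
 [0.565  0.2043 0.008 ]
 [0.5762 0.2795 0.008 ]]
```

```bash
cat > plan.py <<'E'
# usage: plan.py "x,y,z,ang" ... : grasp-point waypoints (m), tool-y angle (deg, mod 180, '-'=keep); optional 5th: max mm per row
import sys, json
from h import *
s=sense();R=s["ee_rot"];G=r.tcp_to_grasp
print("t",round(s["time_s"],2),"grasp",(s["tcp_pos"]+G*R[:,2]).round(4),"yang",np.degrees(np.arctan2(R[1,1],R[0,1])).round(1),"F",s["wrist_force"].round(1),"w",round(s["gripper_width"]*87,1),"gf",round(s["gripper_force"],1),"j6",s["joints"][5].round(0))
p=s["tcp_pos"]+G*R[:,2];a=np.arctan2(R[1,1],R[0,1])
for w in sys.argv[1:]:
    q=w.split(",");t=np.array([float(v) for v in q[:3]]);m=float(q[4])/1000 if len(q)>4 else .0195
    da=0 if q[3]=="-" else (np.radians(float(q[3]))-a+np.pi/2)%np.pi-np.pi/2
    d=t-p;n=max(1,int(np.ceil(max(np.abs(d).max()*1.0/m,np.linalg.norm(d)/m/1.3,abs(da)/.0795))))
    rows=[];P=p.copy()
    for i in range(n):
        yx,yy=np.cos(a),np.sin(a); Y=np.array([yx,yy,0]);X=np.array([yy,-yx,0])*-1 if 0 else np.cross(Y,[0,0,-1]);Z=np.array([0,0,-1.])
        st=(t-P)/(n-i);
        v=np.array([st@X,st@Y,st@Z])/.02
        v=np.clip(v,-1,1).round(2);P=P+.02*(v[0]*X+v[1]*Y+v[2]*Z)
        u=round(float(np.clip(-(da/n)/.08,-1,1)),2);a+=-u*.08
        rows.append([float(k)+0. for k in v]+[u])
    for i in range(0,n,10): print(json.dumps(rows[i:i+10]).replace(" ",""))
    print("->",P.round(4),np.degrees(a).round(1));p=P
E
python3 plan.py 0.5,-0.3,0.26,- 0.485,0.178,0.16,171.6 0.485,0.178,0.087,-
```

```text
t 1.3 grasp [ 0.1648 -0.6029  0.2412] yang 105.3 F [-0.6  0.1 -0.5] w 87.3 gf 0.0 j6 -15.0
[[-1.0,0.57,-0.05,-0.0],[-1.0,0.57,-0.05,-0.0],[-1.0,0.57,-0.05,-0.0],[-1.0,0.57,-0.05,-0.0],[-1.0,0.57,-0.05,-0.0],[-1.0,0.56,-0.05,-0.0],[-1.0,0.57,-0.05,-0.0],[-1.0,0.56,-0.05,-0.0],[-1.0,0.57,-0.05,-0.0],[-1.0,0.56,-0.05,-0.0]]
[[-1.0,0.57,-0.05,-0.0],[-1.0,0.56,-0.06,-0.0],[-1.0,0.57,-0.05,-0.0],[-1.0,0.56,-0.06,-0.0],[-1.0,0.57,-0.05,-0.0],[-1.0,0.56,-0.06,-0.0],[-1.0,0.57,-0.05,-0.0],[-1.0,0.56,-0.06,-0.0]]
-> [ 0.4583 -0.3114  0.26  ] 105.3
[[-0.3,0.89,0.19,-0.56],[-0.34,0.88,0.19,-0.56],[-0.38,0.86,0.19,-0.56],[-0.41,0.85,0.19,-0.56],[-0.45,0.83,0.19,-0.56],[-0.49,0.81,0.19,-0.56],[-0.52,0.78,0.19,-0.56],[-0.56,0.76,0.19,-0.56],[-0.59,0.73,0.19,-0.56],[-0.62,0.71,0.19,-0.56]]
[[-0.66,0.68,0.19,-0.56],[-0.69,0.65,0.19,-0.56],[-0.71,0.62,0.19,-0.56],[-0.74,0.58,0.19,-0.56],[-0.77,0.55,0.2,-0.56],[-0.79,0.51,0.19,-0.56],[-0.81,0.48,0.2,-0.56],[-0.83,0.44,0.19,-0.56],[-0.85,0.4,0.2,-0.56],[-0.87,0.37,0.19,-0.56]]
[[-0.88,0.33,0.2,-0.56],[-0.9,0.29,0.19,-0.56],[-0.91,0.24,0.2,-0.56],[-0.92,0.2,0.19,-0.56],[-0.93,0.16,0.2,-0.56],[-0.94,0.13,0.19,-0.56]]
-> [0.4849 0.1781 0.16  ] 172.0
[[0.0,0.0,0.91,-0.0],[0.0,0.0,0.91,-0.0],[0.0,0.0,0.92,-0.0],[0.0,0.0,0.91,-0.0]]
-> [0.4849 0.1781 0.087 ] 172.0
```

Request:
jog_arm(increments=[[-1, 0.56, -0.05, 0], [-1, 0.56, -0.05, 0], [-1, 0.57, -0.05, 0], [-1, 0.57, -0.05, 0], [-1, 0.57, -0.05, 0], [-1, 0.57, -0.05, 0], [-1, 0.57, -0.05, 0], [-1, 0.56, -0.05, 0], [-1, 0.57, -0.05, 0], [-1, 0.56, -0.05, 0]])

```text
time_s: 2.3
tcp_pos: [0.3284, -0.4402, 0.4149]
ee_rot: [[-0.965, -0.264, 0.0], [-0.264, 0.965, -0.0], [-0.0, -0.0, -1.0]]
wrist_force: [0.7, 0.1, -0.6]
gripper_width: 0.998
gripper_force: 0.0
```

Request:
jog_arm(increments=[[-1, 0.57, -0.05, 0], [-1, 0.56, -0.05, 0], [-1, 0.57, -0.05, 0], [-1, 0.57, -0.05, 0], [-1, 0.57, -0.05, 0], [-1, 0.57, -0.05, 0], [-1, 0.57, -0.05, 0], [-1, 0.56, -0.05, 0]])

```text
time_s: 3.1
tcp_pos: [0.4588, -0.3104, 0.4229]
ee_rot: [[-0.965, -0.264, 0.0], [-0.264, 0.965, -0.0], [-0.0, -0.0, -1.0]]
wrist_force: [-0.6, 0.2, -0.4]
gripper_width: 0.997
gripper_force: 0.0
```

Request:
jog_arm(increments=[[-0.3, 0.89, 0.19, -0.56], [-0.34, 0.88, 0.19, -0.56], [-0.38, 0.86, 0.19, -0.56], [-0.41, 0.85, 0.19, -0.56], [-0.45, 0.83, 0.19, -0.56], [-0.49, 0.81, 0.19, -0.56], [-0.52, 0.78, 0.19, -0.56], [-0.56, 0.76, 0.19, -0.56], [-0.59, 0.73, 0.19, -0.56], [-0.62, 0.71, 0.19, -0.56]])

```text
time_s: 4.1
tcp_pos: [0.4683, -0.1223, 0.3848]
ee_rot: [[-0.754, -0.657, 0.0], [-0.657, 0.754, 0.0], [-0.0, -0.0, -1.0]]
wrist_force: [-0.4, -0.1, 0.9]
gripper_width: 0.999
gripper_force: 0.0
```

Request:
jog_arm(increments=[[-0.66, 0.68, 0.19, -0.56], [-0.69, 0.65, 0.19, -0.56], [-0.71, 0.62, 0.19, -0.56], [-0.74, 0.58, 0.19, -0.56], [-0.77, 0.55, 0.19, -0.56], [-0.79, 0.51, 0.19, -0.56], [-0.81, 0.48, 0.19, -0.56], [-0.83, 0.44, 0.19, -0.56], [-0.85, 0.4, 0.19, -0.56], [-0.87, 0.37, 0.19, -0.56]])

```text
time_s: 5.1
tcp_pos: [0.4787, 0.0661, 0.3468]
ee_rot: [[-0.395, -0.919, 0.0], [-0.919, 0.395, 0.0], [-0.0, -0.0, -1.0]]
wrist_force: [-0.4, -0.1, -0.1]
gripper_width: 1.0
gripper_force: 0.0
```

Request:
jog_arm(increments=[[-0.88, 0.33, 0.2, -0.56], [-0.9, 0.29, 0.2, -0.56], [-0.91, 0.24, 0.2, -0.56], [-0.92, 0.2, 0.2, -0.56], [-0.93, 0.16, 0.2, -0.56], [-0.94, 0.13, 0.2, -0.56], [0, 0, 0, 0]])

```text
time_s: 5.8
tcp_pos: [0.4851, 0.1802, 0.3223]
ee_rot: [[-0.136, -0.991, 0.0], [-0.991, 0.136, -0.0], [0.0, -0.0, -1.0]]
wrist_force: [-0.2, -0.8, 0.2]
gripper_width: 1.003
gripper_force: 0.0
```

```bash
python3 plan.py 0.485,0.178,0.087,171.6
python3 - <<'E'
from h import *
ims=[]
for c,o,w,h,f in(("side",(200,95),100,110,4),("top",(78,130),160,100,2.5)):
    im=eyes.capture(c)[o[1]:o[1]+h,o[0]:o[0]+w];ims.append(cv2.resize(im,None,fx=f,fy=f,interpolation=cv2.INTER_CUBIC))
H=max(i.shape[0] for i in ims);m=np.hstack([cv2.copyMakeBorder(i,0,H-i.shape[0],0,0,0) for i in ims]);cv2.imwrite("pics/hov.png",m)
E
```

```text
t 5.8 grasp [0.4851 0.1802 0.1588] yang 172.2 F [-0.2 -0.8  0.2] w 87.2 gf 0.0 j6 -46.0
[[0.03,0.0,0.9,0.03],[0.03,0.0,0.9,0.03],[0.02,-0.01,0.9,0.03],[0.03,0.0,0.89,0.03]]
-> [0.485 0.178 0.087] 171.7
```

View pics/hov.png

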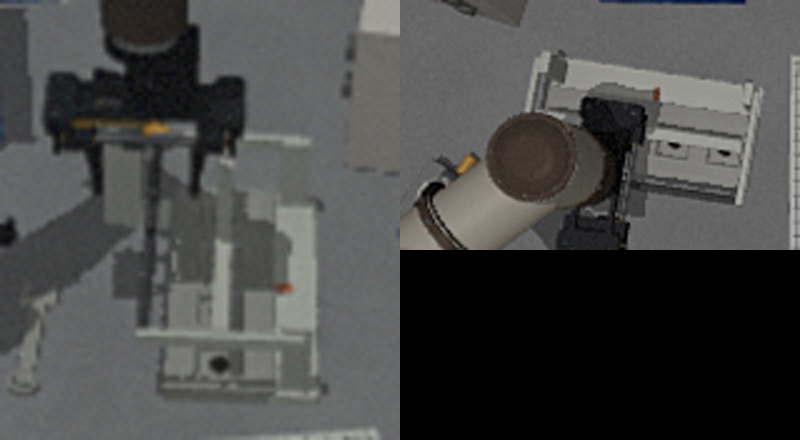

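The fingers, at side-view (95,190) and (195,190) in the crop, straddle the rod at about (150,240). I'll descend with a narrower opening and pinch.

Request:
jog_arm(increments=[[0, 0, 0.4, 0], [0, 0, 0.8, 0], [0, 0, 0.8, 0], [0, 0, 0.8, 0], [0, 0, 0.8, 0]], grip=55)

```text
time_s: 6.4
tcp_pos: [0.4847, 0.1775, 0.2499]
ee_rot: [[-0.14, -0.99, -0.0], [-0.99, 0.14, -0.0], [0.0, 0.0, -1.0]]
wrist_force: [0.2, 0.1, -0.6]
gripper_width: 0.666
gripper_force: 0.0
```

Request:
jog_arm(increments=[[0, 0, 0, 0], [0, 0, 0, 0], [0, 0, 0, 0], [0, 0, 0, 0], [0, 0, 0, 0], [0, 0, 0, 0], [0, 0, 0, 0]], grip=0)

```text
time_s: 7.1
tcp_pos: [0.487, 0.1782, 0.2517]
ee_rot: [[-0.137, -0.991, 0.007], [-0.991, 0.137, 0.001], [-0.002, -0.006, -1.0]]
wrist_force: [9.8, -6.6, -1.9]
gripper_width: 0.129
gripper_force: 30.0
```

Request:
jog_arm(increments=[[0, -0.02, -0.4, 0], [0, -0.04, -0.5, 0], [0, -0.15, -0.88, 0], [0, -0.26, -0.86, 0], [0, -0.36, -0.82, 0], [0, -0.46, -0.77, 0], [0, -0.55, -0.71, 0], [0, -0.63, -0.64, 0], [0, -0.7, -0.56, 0], [0, -0.76, -0.47, 0]])

```text
time_s: 8.1
tcp_pos: [0.5643, 0.1668, 0.3784]
ee_rot: [[-0.141, -0.99, -0.002], [-0.99, 0.141, -0.0], [0.0, 0.002, -1.0]]
wrist_force: [9.9, -0.8, -21.0]
gripper_width: 0.121
gripper_force: 30.0
```

Request:
jog_arm(increments=[[0, -0.81, -0.38, 0], [0, -0.85, -0.28, 0], [0, -0.87, -0.18, 0], [0, -0.88, -0.07, 0], [0, -0.44, 0, 0], [0, 0, 0, 0]])

```text
time_s: 8.7
tcp_pos: [0.6392, 0.1561, 0.4001]
ee_rot: [[-0.14, -0.99, -0.003], [-0.99, 0.14, -0.002], [0.002, 0.002, -1.0]]
wrist_force: [-0.5, -2.4, -1.9]
gripper_width: 0.128
gripper_force: 30.0
```

Request:
jog_arm(increments=[[0, 0, 0, 0], [0, 0, 0, 0], [0, -0.5, 0, 0], [0, -0.5, 0, 0], [0, 0, -1, 0], [0, 0, -1, 0], [0, 0, -1, 0], [0, 0, -1, 0]], grip=87)

```text
time_s: 9.5
tcp_pos: [0.6594, 0.1541, 0.4821]
ee_rot: [[-0.139, -0.99, 0.001], [-0.99, 0.139, 0.0], [-0.0, -0.001, -1.0]]
wrist_force: [-0.1, -0.0, 0.0]
gripper_width: 0.771
gripper_force: 0.0
```

```bash
python3 plan.py 0.52,0,0.32,- 0.60,-0.25,0.16,19.7
python3 - <<'E'
from h import *
for c in("side","top"):
    eyes.capture(c)
    for n in("housing1","clamp_rod"): print(c,n,[(round(d["conf"],2),d["centre"].round(4) if hasattr(d["centre"],'round') else d["centre"]) for d in eyes.spot_in(c,n)])
E
```

```text
t 9.5 grasp [0.6595 0.1541 0.3186] yang 172.0 F [-0.1 -0.   0. ] w 67.1 gf 0.0 j6 -35.0
[[0.96,0.65,-0.01,-0.0],[0.95,0.65,-0.01,-0.0],[0.96,0.65,-0.01,-0.0],[0.95,0.65,-0.01,-0.0],[0.96,0.65,-0.01,-0.0],[0.95,0.65,-0.01,-0.0],[0.96,0.65,0.0,-0.0],[0.95,0.64,-0.01,-0.0],[0.96,0.65,0.0,-0.0]]
-> [ 0.52 -0.    0.32] 172.0
[[0.91,-0.44,0.62,-0.46],[0.92,-0.4,0.61,-0.46],[0.94,-0.37,0.62,-0.46],[0.95,-0.34,0.61,-0.46],[0.96,-0.3,0.62,-0.46],[0.98,-0.26,0.61,-0.46],[0.98,-0.23,0.62,-0.46],[0.99,-0.19,0.61,-0.46],[1.0,-0.16,0.62,-0.46],[1.0,-0.12,0.61,-0.46]]
[[1.0,-0.08,0.62,-0.46],[1.0,-0.04,0.61,-0.46],[1.0,-0.01,0.62,-0.46]]
-> [ 0.5999 -0.2494  0.16  ] 199.4
side housing1 [(0.8, [0.4518, -0.6723, 0.0387]), (0.79, [0.4385, -0.3217, 0.0429]), (0.78, [0.4542, -0.5176, 0.0413]), (0.67, [0.5942, -0.3863, 0.0394]), (0.56, [0.5838, -0.2304, 0.0442])]
side clamp_rod [(0.83, [0.6474, 0.1102, 0.1711])]
top housing1 [(0.72, [0.4443, -0.6526, 0.0429]), (0.7, [0.5773, -0.2167, 0.0435]), (0.68, [0.5944, -0.3713, 0.041]), (0.63, [0.4556, -0.503, 0.0339]), (0.59, [0.4329, -0.3055, 0.0406])]
top clamp_rod [(0.86, [0.6509, 0.1294, 0.2128])]
```

Request:
jog_arm(increments=[[0.96, 0.65, 0, 0], [0.95, 0.65, 0, 0], [0.96, 0.65, 0, 0], [0.95, 0.65, 0, 0], [0.96, 0.65, 0, 0], [0.95, 0.65, 0, 0], [0.96, 0.65, 0, 0], [0.95, 0.65, 0, 0], [0.96, 0.65, 0, 0]], grip=34)

```text
time_s: 10.7
tcp_pos: [0.5182, -0.0008, 0.4799]
ee_rot: [[-0.139, -0.99, -0.002], [-0.99, 0.139, -0.0], [0.001, 0.002, -1.0]]
wrist_force: [0.1, 0.5, 0.6]
gripper_width: 0.401
gripper_force: 0.0
```

```bash
python3 plan.py 0.5615,-0.1682,0.10,199.7 0.5615,-0.1682,0.038,-
```

```text
t 10.7 grasp [ 0.5179 -0.0008  0.3164] yang 172.0 F [0.1 0.5 0.6] w 34.9 gf 0.0 j6 -26.0
[[0.67,-0.28,0.9,-0.5],[0.68,-0.25,0.9,-0.5],[0.68,-0.22,0.9,-0.5],[0.69,-0.2,0.9,-0.5],[0.7,-0.17,0.9,-0.5],[0.71,-0.14,0.9,-0.5],[0.71,-0.11,0.9,-0.5],[0.72,-0.08,0.9,-0.5],[0.72,-0.05,0.9,-0.5],[0.72,-0.02,0.91,-0.5]]
[[0.72,0.0,0.9,-0.5],[0.71,0.04,0.91,-0.5]]
-> [ 0.5614 -0.1681  0.1   ] 199.5
[[0.0,0.0,0.77,-0.0],[0.0,0.0,0.78,-0.0],[0.0,0.0,0.77,-0.0],[0.01,0.0,0.78,-0.0]]
-> [ 0.5614 -0.1683  0.038 ] 199.5
```

Request:
jog_arm(increments=[[0.67, -0.28, 0.9, -0.5], [0.68, -0.25, 0.9, -0.5], [0.68, -0.22, 0.9, -0.5], [0.69, -0.2, 0.9, -0.5], [0.7, -0.17, 0.9, -0.5], [0.71, -0.14, 0.9, -0.5], [0.71, -0.11, 0.9, -0.5], [0.72, -0.08, 0.9, -0.5], [0.72, -0.05, 0.9, -0.5], [0.72, -0.02, 0.9, -0.5]])

```text
time_s: 11.7
tcp_pos: [0.555, -0.1403, 0.2993]
ee_rot: [[0.259, -0.966, -0.002], [-0.966, -0.259, 0.0], [-0.001, 0.002, -1.0]]
wrist_force: [0.2, 0.0, 0.7]
gripper_width: 0.391
gripper_force: 0.0
```

Request:
jog_arm(increments=[[0.72, 0, 0.9, -0.5], [0.71, 0.04, 0.9, -0.5], [0, 0, 0.8, 0], [0, 0, 0.8, 0], [0, 0, 0.75, 0], [0, 0, 0.75, 0], [0, 0, 0, 0]])

```text
time_s: 12.4
tcp_pos: [0.5611, -0.1674, 0.2]
ee_rot: [[0.334, -0.943, -0.007], [-0.943, -0.334, 0.001], [-0.003, 0.006, -1.0]]
wrist_force: [0.2, -0.2, 1.0]
gripper_width: 0.39
gripper_force: 0.0
```

```bash
python3 plan.py 0.5615,-0.1682,0.038,199.7
```

```text
t 12.4 grasp [ 0.56   -0.1673  0.0365] yang -160.5 F [ 0.2 -0.2  1. ] w 33.9 gf 0.0 j6 20.0
[[0.07,-0.06,-0.07,-0.05]]
-> [ 0.5616 -0.1682  0.0379] -160.3
```

Request:
jog_arm(increments=[[0.07, 0, -0.1, 0], [0.25, 0, 0, 0], [0.2, 0, 0, 0], [0.15, 0, 0, 0], [0.15, 0, 0, 0], [0.1, 0, 0, 0], [0, 0, 0, 0]])

```text
time_s: 13.1
tcp_pos: [0.5689, -0.1849, 0.2054]
ee_rot: [[0.334, -0.943, 0.001], [-0.943, -0.334, -0.0], [0.0, -0.001, -1.0]]
wrist_force: [-0.1, -0.0, 0.9]
gripper_width: 0.39
gripper_force: 0.0
```

Request:
jog_arm(increments=[[-0.13, 0, 0, 0], [0, 0, 0, 0], [0, 0, 0, 0], [0, 0, 0, 0], [0, 0, 0, 0], [0, 0, 0, 0]], grip=0)

```text
time_s: 13.7
tcp_pos: [0.5678, -0.1822, 0.2052]
ee_rot: [[0.334, -0.942, -0.0], [-0.942, -0.334, 0.0], [-0.0, 0.0, -1.0]]
wrist_force: [0.1, 1.4, 2.0]
gripper_width: 0.165
gripper_force: 30.0
```

Request:
jog_arm(increments=[[0, 0, 0, 0], [0, 0, 0, 0], [0, 0, 0, 0], [0, 0, 0.2, 0], [0, 0, 0.15, 0], [0, 0, 0, 0]], grip=32)

```text
time_s: 14.3
tcp_pos: [0.5675, -0.1824, 0.1974]
ee_rot: [[0.334, -0.943, -0.002], [-0.943, -0.334, 0.0], [-0.001, 0.001, -1.0]]
wrist_force: [-0.3, -1.0, 0.7]
gripper_width: 0.368
gripper_force: 0.0
```

Request:
jog_arm(increments=[[0, 0, 0, 0], [0, 0, 0, 0], [0, 0, 0, 0], [0, 0, 0, 0], [0, 0, 0, 0]], grip=0)

```text
time_s: 14.8
tcp_pos: [0.5678, -0.1824, 0.1982]
ee_rot: [[0.334, -0.942, 0.0], [-0.942, -0.334, -0.0], [0.0, -0.0, -1.0]]
wrist_force: [0.3, 0.5, 0.7]
gripper_width: 0.18
gripper_force: 30.0
```

Request:
jog_arm(increments=[[0.22, 0, -0.55, 0], [0.31, 0, -0.5, 0], [0.4, 0, -0.45, 0], [0.47, 0, -0.36, 0], [0.52, 0, -0.3, 0], [0, 0, 0, 0]])

```text
time_s: 15.4
tcp_pos: [0.5813, -0.2201, 0.2425]
ee_rot: [[0.333, -0.943, 0.003], [-0.943, -0.333, -0.001], [0.002, -0.002, -1.0]]
wrist_force: [0.4, 0.8, -2.4]
gripper_width: 0.18
gripper_force: 30.0
```

```bash
cat > snap.py <<'E'
# snap.py out  x y z half_mm : side+top crops around a world point
import sys
from h import *
X=np.array([float(v) for v in sys.argv[2:5]]);hw=float(sys.argv[5])/1000;ims=[]
for c in("side","top"):
    k=K[c];d=(k["R"]@X+k["t"])[2];n=int(k["camera_matrix"][0,0]*hw/d);u=proj(c,X)[0].round().astype(int)
    im=eyes.capture(c);im=cv2.copyMakeBorder(im,n,n,n,n,0)[u[1]:u[1]+2*n,u[0]:u[0]+2*n]
    im=np.clip((im/255.)**.7*280,0,255).astype(np.uint8);ims.append(cv2.resize(im,(398,398),interpolation=cv2.INTER_CUBIC));print(c,"origin",u-n,"scale",398/2/n)
cv2.imwrite(sys.argv[1],np.hstack(ims))
E
python3 snap.py pics/liftA.png 0.58 -0.2 0.06 120; python3 plan.py
```

```text
side origin [240 193] scale 6.03030303030303
top origin [245 146] scale 6.03030303030303
t 15.5 grasp [ 0.5803 -0.2189  0.0776] yang -160.5 F [ 1.  -0.  -2.4] w 16.0 gf 30.0 j6 25.0
```

View pics/liftA.png

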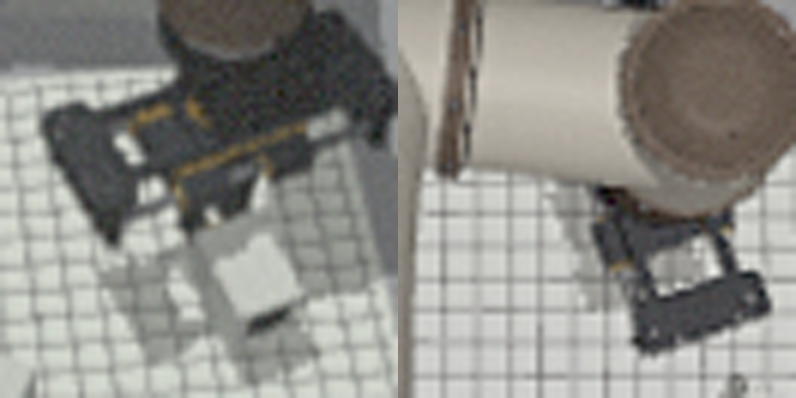

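The side crop shows A clamped by its stub at about (215,225) and lifted nearly level. Fz of -2.4 N means the full weight is carried, so the pinch holds its angle. I'll raise it and jerk it, then read the moment to see if it swings.

```bash
cat > mom.py <<'E'
from h import *
# average over control periods using camera calls to pass time
F=[];M=[]
for _ in range(6): eyes.capture("side");s=sense();F.append(s["wrist_force"]);M.append(s["moment"])
R=s["ee_rot"];print("t",s["time_s"],"F",np.mean(F,0).round(2),"M tool",(R.T@np.mean(M,0)).round(3),"w",s["gripper_width"]*87)
print([(round(d["conf"],2),np.round(d["centre"],3)) for d in eyes.spot_in("side","housing1")])
E
python3 mom.py
```

```text
t 15.8 F [-0.03  0.42 -2.75] M tool [-0.118 -0.121 -0.015] w 15.787822044604571
[(0.78, array([ 0.438, -0.324,  0.042])), (0.76, array([ 0.455, -0.518,  0.043])), (0.62, array([ 0.59 , -0.268,  0.077])), (0.59, array([ 0.596, -0.388,  0.038])), (0.42, array([0.551, 0.188, 0.019]))]
```

Request:
jog_arm(increments=[[0, 0, -1, 0], [0, 0, -1, 0], [0, 0, -1, 0], [0, 0, 1, 0], [0, 0, -1, 0], [0, 0, 1, 0], [0, 0, -1, 0], [0, 0, 1, 0], [0, 0, -1, 0], [0, 0, 0, 0]])

```text
time_s: 16.85
tcp_pos: [0.5815, -0.2186, 0.3032]
ee_rot: [[0.335, -0.942, 0.004], [-0.942, -0.335, -0.002], [0.003, -0.003, -1.0]]
wrist_force: [1.0, 0.5, -1.9]
gripper_width: 0.179
gripper_force: 31.4
```

```bash
python3 mom.py
```

```text
t 17.15 F [-0.1   0.16 -2.87] M tool [-0.121 -0.161 -0.002] w 15.603877884847346
[(0.86, array([ 0.594, -0.387,  0.04 ])), (0.83, array([ 0.442, -0.325,  0.042])), (0.75, array([ 0.449, -0.669,  0.037])), (0.72, array([ 0.59 , -0.265,  0.12 ])), (0.57, array([ 0.456, -0.518,  0.044]))]
```

Request:
jog_arm(increments=[[0, 0, 1, 0], [0, 0, 1, 0], [0, 0, 1, 0], [0, 0, 1, 0], [0, 0, 0.8, 0], [0, 0, 0.4, 0], [0, 0, 0, 0]])

```text
time_s: 17.9
tcp_pos: [0.5809, -0.2183, 0.1979]
ee_rot: [[0.335, -0.942, 0.0], [-0.942, -0.335, -0.0], [0.0, 0.0, -1.0]]
wrist_force: [-1.1, 1.0, 0.5]
gripper_width: 0.183
gripper_force: 30.0
```

Request:
jog_arm(increments=[[0, 0, 0, 0], [0, 0, 0, 0], [-0.2, 0, 0, 0], [0, 0, 0, 0]], grip=28)

```text
time_s: 18.3
tcp_pos: [0.5792, -0.2146, 0.1975]
ee_rot: [[0.334, -0.942, 0.0], [-0.942, -0.334, -0.0], [0.0, -0.0, -1.0]]
wrist_force: [-0.3, 0.2, -0.1]
gripper_width: 0.317
gripper_force: 0.0
```

Request:
jog_arm(increments=[[0, 0, 0, 0], [0, 0, 0, 0], [0, 0, 0, 0], [0, 0, 0, 0], [0, 0, 0, 0]], grip=0)

```text
time_s: 18.8
tcp_pos: [0.5791, -0.2147, 0.1972]
ee_rot: [[0.334, -0.943, -0.001], [-0.943, -0.334, 0.0], [-0.0, 0.0, -1.0]]
wrist_force: [0.1, 0.7, -0.0]
gripper_width: 0.026
gripper_force: 0.8
```

Request:
jog_arm(increments=[[0, 0, 0, 0], [0, 0, 0, 0], [0, 0, 0, 0], [0.1, 0, 0, 0], [0, 0, 0, 0]], grip=28)

```text
time_s: 19.3
tcp_pos: [0.5801, -0.2169, 0.1974]
ee_rot: [[0.334, -0.943, 0.0], [-0.943, -0.334, -0.0], [0.0, -0.0, -1.0]]
wrist_force: [0.9, 0.3, -0.7]
gripper_width: 0.306
gripper_force: 0.0
```

Request:
jog_arm(increments=[[0, 0, 0, 0], [0, 0, 0, 0], [0, 0, 0, 0], [0, 0, 0, 0], [0, 0, 0, 0]], grip=0)

```text
time_s: 19.8
tcp_pos: [0.5797, -0.2166, 0.1972]
ee_rot: [[0.334, -0.942, -0.001], [-0.942, -0.334, 0.0], [-0.0, 0.001, -1.0]]
wrist_force: [-1.1, 0.1, -0.1]
gripper_width: 0.019
gripper_force: 0.8
```

Request:
jog_arm(increments=[[0, 0, -0.26, 0], [0, 0, 0, 0], [0, 0, 0, 0], [0, 0, 0, 0], [0.2, 0, 0, 0], [0.15, 0, 0, 0], [0.1, 0, 0, 0], [0.1, 0, 0, 0]], grip=28)

```text
time_s: 20.6
tcp_pos: [0.5834, -0.227, 0.2025]
ee_rot: [[0.334, -0.943, -0.001], [-0.943, -0.334, 0.001], [-0.001, 0.001, -1.0]]
wrist_force: [-1.2, 1.7, 0.9]
gripper_width: 0.323
gripper_force: 1.2
```

Request:
jog_arm(increments=[[-0.1, 0, 0, 0], [0, 0, 0, 0], [0, 0, 0, 0], [0, 0, 0, 0], [0, 0, 0, 0]], grip=0)

```text
time_s: 21.1
tcp_pos: [0.5832, -0.2251, 0.2026]
ee_rot: [[0.335, -0.942, 0.001], [-0.942, -0.335, -0.0], [0.0, -0.001, -1.0]]
wrist_force: [0.8, 0.0, -1.0]
gripper_width: 0.181
gripper_force: 30.0
```

```bash
python3 plan.py 0.55,-0.19,0.10,- 0.413,0.1496,0.10,261.6 0.413,0.1496,0.0506,-
```

```text
t 21.1 grasp [ 0.5834 -0.2252  0.0391] yang -160.5 F [ 0.8  0.  -1. ] w 15.7 gf 30.0 j6 26.0
[[-0.55,0.25,-0.76,-0.0],[-0.55,0.24,-0.76,-0.0],[-0.56,0.25,-0.76,-0.0],[-0.55,0.24,-0.76,-0.0]]
-> [ 0.5501 -0.1901  0.0999] -160.5
[[-1.0,0.04,0.0,-0.75],[-1.0,-0.02,0.0,-0.75],[-1.0,-0.08,0.0,-0.75],[-1.0,-0.14,0.0,-0.75],[-1.0,-0.2,0.0,-0.75],[-0.99,-0.26,0.0,-0.75],[-0.97,-0.32,0.0,-0.75],[-0.95,-0.38,0.0,-0.75],[-0.93,-0.43,0.0,-0.75],[-0.9,-0.49,0.0,-0.75]]
[[-0.87,-0.54,0.0,-0.75],[-0.83,-0.59,0.0,-0.75],[-0.8,-0.64,0.0,-0.75],[-0.76,-0.68,0.0,-0.75],[-0.71,-0.73,0.0,-0.75],[-0.67,-0.77,0.0,-0.75],[-0.62,-0.81,0.0,-0.75],[-0.57,-0.85,0.0,-0.75]]
-> [0.4129 0.1497 0.0999] -98.6
[[0.0,0.0,0.82,-0.0],[0.0,0.0,0.82,-0.0],[0.0,0.0,0.83,-0.0]]
-> [0.4129 0.1497 0.0505] -98.6
```

Request:
jog_arm(increments=[[-0.55, 0.25, -0.76, 0], [-0.55, 0.25, -0.76, 0], [-0.55, 0.24, -0.76, 0], [-0.55, 0.24, -0.76, 0]])

```text
time_s: 21.5
tcp_pos: [0.5488, -0.1898, 0.2629]
ee_rot: [[0.334, -0.943, -0.003], [-0.943, -0.334, 0.001], [-0.002, 0.002, -1.0]]
wrist_force: [-0.5, -0.7, -2.8]
gripper_width: 0.18
gripper_force: 30.0
```

Request:
jog_arm(increments=[[-1, 0.04, 0, -0.75], [-1, -0.02, 0, -0.75], [-1, -0.08, 0, -0.75], [-1, -0.14, 0, -0.75], [-1, -0.2, 0, -0.75], [-0.99, -0.26, 0, -0.75], [-0.97, -0.32, 0, -0.75], [-0.95, -0.38, 0, -0.75], [-0.93, -0.43, 0, -0.75], [-0.9, -0.49, 0, -0.75]])

```text
time_s: 22.5
tcp_pos: [0.473, -0.0013, 0.2628]
ee_rot: [[0.809, -0.588, -0.002], [-0.588, -0.809, -0.0], [-0.002, 0.001, -1.0]]
wrist_force: [0.0, -0.8, -2.7]
gripper_width: 0.185
gripper_force: 30.0
```

Request:
jog_arm(increments=[[-0.87, -0.54, 0, -0.75], [-0.83, -0.59, 0, -0.75], [-0.8, -0.64, 0, -0.75], [-0.76, -0.68, 0, -0.75], [-0.71, -0.73, 0, -0.75], [-0.67, -0.77, 0, -0.75], [-0.62, -0.81, 0, -0.75], [-0.57, -0.85, 0, -0.75], [0, 0, 0, 0]])

```text
time_s: 23.4
tcp_pos: [0.4119, 0.1508, 0.2631]
ee_rot: [[0.989, -0.146, -0.001], [-0.146, -0.989, -0.0], [-0.001, 0.0, -1.0]]
wrist_force: [0.6, -0.5, -1.9]
gripper_width: 0.183
gripper_force: 30.0
```

```bash
python3 plan.py 0.413,0.1496,0.0506,261.6; python3 mom.py
```

```text
t 23.4 grasp [0.4118 0.1507 0.0996] yang -98.4 F [ 0.6 -0.5 -1.9] w 15.9 gf 30.0 j6 40.0
[[0.02,0.02,0.82,-0.0],[0.02,0.01,0.82,-0.0],[0.03,0.02,0.81,-0.0]]
-> [0.413  0.1495 0.0506] -98.4
t 23.7 F [ 0.02  0.41 -2.52] M tool [-0.101 -0.214  0.012] w 15.91155455914552
[(0.9, array([ 0.449, -0.67 ,  0.036])), (0.85, array([ 0.441, -0.324,  0.045])), (0.72, array([ 0.454, -0.519,  0.046])), (0.68, array([0.459, 0.126, 0.088])), (0.6, array([ 0.598, -0.386,  0.041]))]
```

Request:
jog_arm(increments=[[0.03, 0.02, 0.82, 0], [0.03, 0.02, 0.82, 0], [0, 0, 0.8, 0], [0.4, 0, 0, 0], [0.3, 0, 0, 0], [0, 0, 0, 0]])

```text
time_s: 24.35
tcp_pos: [0.4292, 0.1468, 0.2154]
ee_rot: [[0.989, -0.15, 0.003], [-0.15, -0.989, 0.002], [0.002, -0.002, -1.0]]
wrist_force: [-0.1, 0.8, -2.8]
gripper_width: 0.179
gripper_force: 30.0
```

Request:
jog_arm(increments=[[0.15, 0, 0, 0], [0.1, 0, 0, 0], [0, 0, 0, 0]])

```text
time_s: 24.65
tcp_pos: [0.4325, 0.1456, 0.2148]
ee_rot: [[0.989, -0.15, -0.0], [-0.15, -0.989, 0.0], [-0.0, -0.0, -1.0]]
wrist_force: [0.2, 0.2, -2.7]
gripper_width: 0.184
gripper_force: 30.0
```

Request:
jog_arm(increments=[[0.1, 0, 0, 0], [0.1, 0, 0, 0], [0, 0, 0, 0]])

```text
time_s: 24.95
tcp_pos: [0.4339, 0.1446, 0.2136]
ee_rot: [[0.989, -0.151, -0.008], [-0.151, -0.989, -0.003], [-0.007, 0.004, -1.0]]
wrist_force: [-11.6, 6.6, 1.1]
gripper_width: 0.183
gripper_force: 30.1
```

Request:
jog_arm(increments=[[0.1, 0, 0, 0], [0.1, 0, 0, 0], [0, 0, 0, 0]])

```text
time_s: 25.25
tcp_pos: [0.435, 0.1436, 0.2125]
ee_rot: [[0.988, -0.152, -0.016], [-0.152, -0.988, -0.005], [-0.015, 0.008, -1.0]]
wrist_force: [-22.5, 12.8, 3.7]
gripper_width: 0.184
gripper_force: 30.6
```

Request:
jog_arm(increments=[[0.05, 0, -0.27, 0], [0.1, 0, -0.28, 0], [0.13, 0, -0.26, 0], [0.14, 0, -0.26, 0], [0, 0, 0, 0]])

```text
time_s: 25.75
tcp_pos: [0.4457, 0.1428, 0.2359]
ee_rot: [[0.989, -0.15, -0.009], [-0.15, -0.989, -0.003], [-0.009, 0.004, -1.0]]
wrist_force: [-15.3, 5.3, 8.3]
gripper_width: 0.182
gripper_force: 36.8
```

```bash
python3 mom.py
```

```text
t 26.05 F [-15.7    6.49   7.31] M tool [ 1.106 -5.158 -0.161] w 16.182271170235627
[(0.78, array([ 0.451, -0.671,  0.04 ])), (0.75, array([ 0.455, -0.518,  0.042])), (0.6, array([0.6  , 0.146, 0.023])), (0.59, array([ 0.44 , -0.323,  0.042])), (0.54, array([0.488, 0.12 , 0.045]))]
```

Request:
jog_arm(increments=[[0.18, 0, -0.23, 0], [0.18, 0, -0.23, 0], [0.21, 0, -0.2, 0], [0.22, 0, -0.2, 0], [0.25, 0, -0.16, 0], [0.25, 0, -0.15, 0], [0, 0, 0, 0]])

```text
time_s: 26.8
tcp_pos: [0.4748, 0.1394, 0.2599]
ee_rot: [[0.989, -0.15, 0.001], [-0.15, -0.989, 0.0], [0.001, -0.0, -1.0]]
wrist_force: [-3.2, -0.2, 2.3]
gripper_width: 0.187
gripper_force: 30.8
```

```bash
python3 mom.py; python3 snap.py pics/tiltA.png 0.51 0.13 0.06 110
```

```text
t 27.1 F [-3.6   0.1   3.79] M tool [-0.262 -1.261  0.022] w 16.101780406397033
[(0.79, array([ 0.449, -0.672,  0.036])), (0.78, array([ 0.453, -0.52 ,  0.041])), (0.7, array([0.493, 0.117, 0.053])), (0.5, array([ 0.44 , -0.324,  0.045]))]
side origin [217 137] scale 7.37037037037037
top origin [155 167] scale 6.633333333333334
```

View pics/tiltA.png

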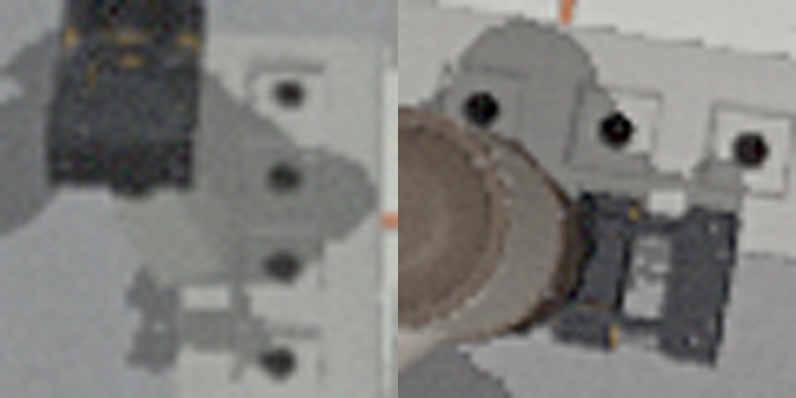

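The side crop shows A tilted about 60°, with body corners near (120,200) and (200,280) and its mouth on the plate's front edge. The black seals are clear too. I'll finish the arc and refine the pocket centres from the seals.

Request:
jog_arm(increments=[[0.27, 0, -0.12, 0], [0.28, 0, -0.11, 0], [0.29, 0, -0.07, 0], [0.29, 0, -0.05, 0], [0.3, 0, -0.02, 0], [0.3, 0, 0, 0], [0, 0, 0, 0]])

```text
time_s: 27.95
tcp_pos: [0.5097, 0.1344, 0.2667]
ee_rot: [[0.989, -0.15, 0.002], [-0.15, -0.989, 0.001], [0.002, -0.001, -1.0]]
wrist_force: [0.7, -0.1, -1.2]
gripper_width: 0.183
gripper_force: 30.3
```

```bash
python3 mom.py
python3 - <<'E'
from h import *
S=[(290,93),(285,177),(285,265),(278,362)];T=[(83,108),(219,130),(352,150)]
s=[(np.array(p)+.5)/7.370370-.5+[217,137] for p in S];t=[(np.array(p)+.5)/6.63333-.5+[155,167] for p in T]
ys=[.114,.038,-.038,-.114]
for i,u in enumerate(s):print("side",plane("side",u,.009).round(4),pose([.562,.166,-.1472],[0,ys[i],.009]).round(4))
for i,u in enumerate(t):print("top",plane("top",u,.009).round(4),"tri",tri(s[i],u).round(4))
E
```

```text
t 28.25 F [ 0.11  0.38 -2.27] M tool [-0.049 -0.115  0.017] w 16.329371381551226
[(0.92, array([ 0.451, -0.669,  0.038])), (0.82, array([ 0.44 , -0.325,  0.044])), (0.74, array([ 0.594, -0.386,  0.041])), (0.61, array([0.528, 0.114, 0.059])), (0.58, array([ 0.454, -0.519,  0.039]))]
side [0.5791 0.2779 0.009 ] [[0.5787 0.2788 0.009 ]]
side [0.5669 0.2036 0.009 ] [[0.5676 0.2036 0.009 ]]
side [0.5577 0.1299 0.009 ] [[0.5564 0.1284 0.009 ]]
side [0.5445 0.0538 0.009 ] [[0.5453 0.0532 0.009 ]]
top [0.5676 0.2068 0.009 ] tri [0.5628 0.1897 0.0839]
top [0.5558 0.1308 0.009 ] tri [0.5512 0.1176 0.0863]
top [0.5451 0.0563 0.009 ] tri [0.5418 0.0474 0.0877]
```

Request:
jog_arm(increments=[[0, 0, 0.1, 0], [0, 0, 0.1, 0], [0, 0, 0.1, 0], [0, 0, 0.1, 0], [0, 0, 0, 0]])

```text
time_s: 28.8
tcp_pos: [0.5117, 0.1349, 0.2657]
ee_rot: [[0.989, -0.145, 0.013], [-0.145, -0.989, 0.002], [0.013, -0.004, -1.0]]
wrist_force: [-1.0, -4.4, 27.3]
gripper_width: 0.186
gripper_force: 31.6
```

```bash
python3 mom.py
```

```text
t 29.1 F [-1.58 -4.98 26.98] M tool [-1.762 -0.2    0.065] w 16.416016622844317
[(0.87, array([ 0.44 , -0.322,  0.043])), (0.78, array([ 0.457, -0.518,  0.044])), (0.71, array([ 0.448, -0.671,  0.037])), (0.69, array([0.531, 0.112, 0.055])), (0.56, array([ 0.594, -0.387,  0.041])), (0.44, array([0.475, 0.454, 0.061]))]
```

```bash
cat > mask.py <<'E'
# fit tilt & fx position of held/placed housing near fixture by IoU of side mask: args fx0 fy z_mouth
import sys
from h import *
from scipy.optimize import minimize
fx0,fy,zm=[float(v) for v in sys.argv[1:4]]
FX=[.562,.167,-.1472]
def hull(c,fx,fy,zm,th):  # th tilt: closed end leaning toward -fx
    P=[(a*.02,b*.02,h) for a in(-1,1) for b in(-1,1) for h in(0,.06)]
    P=np.array(P);q=np.c_[P[:,0]*np.cos(th)-P[:,2]*np.sin(th)+fx,P[:,1]+fy,P[:,0]*np.sin(th)+P[:,2]*np.cos(th)+zm]
    return cv2.convexHull(proj(c,pose(FX,q)).astype(np.float32))
for c in sys.argv[4:] or ["side"]:
    eyes.capture(c)
    for d in eyes.outline_of(c,"housing1"):
        m=d["mask"].astype(np.uint8);ys,xs=np.nonzero(m);u=proj(c,pose(FX,[fx0,fy,zm+.03]))[0]
        if np.hypot(xs.mean()-u[0],ys.mean()-u[1])>15: continue
        print(c,round(d["conf"],2),"n",m.sum(),"cent",xs.mean().round(1),ys.mean().round(1),"exp",u.round(1))
        cn=max(cv2.findContours(m,0,2)[0],key=cv2.contourArea);print(cv2.approxPolyDP(cn,1.5,True)[:,0].tolist())
        best=[]
        for th in np.radians(range(-20,50,5)):
            for dx in np.arange(-.02,.0201,.002):
              for dy in(-.004,-.002,0,.002,.004):
                k=np.zeros_like(m);cv2.fillConvexPoly(k,hull(c,fx0+dx,fy+dy,zm,th).round().astype(int),1)
                best.append(((k&m).sum()/(k|m).sum(),np.degrees(th).round(),round(fx0+dx,4),round(fy+dy,4)))
        print(sorted(best)[-6:])
E
python3 mask.py -0.038 -0.039 0.02
```

```text
side 0.48 n 124 cent 248.7 168.3 exp [245.9 165.2]
[[243, 164], [246, 174], [254, 172], [252, 163]]
[(np.float64(0.5829383886255924), np.float64(5.0), np.float64(-0.026), -0.041), (np.float64(0.5849056603773585), np.float64(10.0), np.float64(-0.024), -0.043), (np.float64(0.5849056603773585), np.float64(10.0), np.float64(-0.022), -0.043), (np.float64(0.5870646766169154), np.float64(0.0), np.float64(-0.026), -0.041), (np.float64(0.5904761904761905), np.float64(5.0), np.float64(-0.024), -0.039), (np.float64(0.6048780487804878), np.float64(5.0), np.float64(-0.024), -0.041)]
```

```bash
python3 - <<'E'
from h import *
FX=[.562,.167,-.1472]
for th in(0,10,20,30):
    t=np.radians(th);q=[]
    for a,h in((-.02,.06),(-.02,0),(.02,0),(.02,.06)):
        q.append((a*np.cos(t)-h*np.sin(t)-.026,-.059,a*np.sin(t)+h*np.cos(t)+.02+.02*np.sin(t)))
    print(th,proj("side",pose(FX,q)).round(1).tolist())
E
python3 snap.py pics/upA.png 0.53 0.13 0.06 90
```

```text
0 [[243.7, 163.0], [243.7, 173.8], [253.4, 174.1], [253.7, 163.3]]
10 [[241.2, 163.0], [243.8, 173.8], [253.4, 172.9], [251.0, 162.1]]
20 [[238.9, 163.5], [244.0, 173.8], [253.2, 171.7], [248.3, 161.2]]
30 [[236.9, 164.2], [244.3, 173.9], [252.8, 170.6], [245.5, 160.8]]
side origin [227 142] scale 9.045454545454545
top origin [160 167] scale 7.96
```

View pics/upA.png

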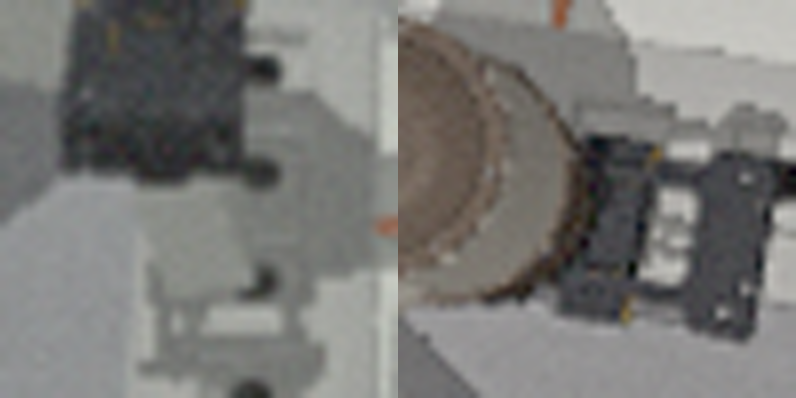

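A leans back about 10–12°: its left edge runs from (140,185) to (160,295). I'll set it on the solid web between two pockets, release so gravity squares it, then regrip it centred.

Request:
jog_arm(increments=[[0, 0, -0.3, 0], [0, 0, -0.3, 0], [0, -0.5, 0, 0], [0, -0.7, 0, 0], [0, -0.7, 0, 0], [0, 0, 0.2, 0], [0, 0, 0.15, 0], [0, 0, 0.1, 0], [0, 0, 0, 0]])

```text
time_s: 30.25
tcp_pos: [0.5166, 0.1737, 0.266]
ee_rot: [[0.989, -0.146, 0.01], [-0.146, -0.989, 0.004], [0.009, -0.005, -1.0]]
wrist_force: [-0.8, 0.7, 16.2]
gripper_width: 0.188
gripper_force: 30.8
```

Request:
jog_arm(increments=[[0.15, 0, 0.02, 0], [0.15, 0, 0.02, 0], [0.15, 0, 0.02, 0], [0.15, 0, 0.02, 0], [0, 0, 0, 0]])

```text
time_s: 30.75
tcp_pos: [0.5291, 0.1716, 0.2645]
ee_rot: [[0.989, -0.146, 0.011], [-0.146, -0.989, 0.004], [0.011, -0.005, -1.0]]
wrist_force: [2.0, -1.1, 14.4]
gripper_width: 0.186
gripper_force: 30.1
```

```bash
python3 mask.py -0.018 0.001 0.02
```

Request:
jog_arm(increments=[[0, 0, -0.1, 0], [0, 0, 0, 0], [0, 0, 0, 0], [0, 0, 0, 0], [0, 0, 0, 0], [0, 0, 0, 0], [0, 0, 0, 0]], grip=32)

```text
time_s: 31.55
tcp_pos: [0.5263, 0.1699, 0.2626]
ee_rot: [[0.989, -0.149, 0.001], [-0.149, -0.989, -0.001], [0.001, 0.001, -1.0]]
wrist_force: [-0.8, -1.8, 6.1]
gripper_width: 0.366
gripper_force: 3.0
```

```bash
python3 plan.py; python3 mask.py -0.024 0.001 0.02 side top
python3 - <<'E'
from h import *
print([(round(d["conf"],2),np.round(d["centre"],3)) for d in eyes.spot_in("side","housing1")])
E
```

```text
t 31.55 grasp [0.5264 0.1698 0.0991] yang -98.6 F [-0.8 -1.8  6.1] w 31.9 gf 3.0 j6 47.0
side 0.55 n 123 cent 250.7 163.0 exp [249.6 158.8]
[[254, 156], [246, 160], [247, 169], [255, 168]]
[(np.float64(0.5594059405940595), np.float64(0.0), np.float64(-0.016), -0.003), (np.float64(0.5658536585365853), np.float64(0.0), np.float64(-0.022), -0.003), (np.float64(0.5658536585365853), np.float64(0.0), np.float64(-0.018), -0.003), (np.float64(0.5714285714285714), np.float64(5.0), np.float64(-0.02), -0.003), (np.float64(0.5829145728643216), np.float64(0.0), np.float64(-0.02), -0.003), (np.float64(0.5829145728643216), np.float64(0.0), np.float64(-0.02), -0.001)]
[(0.94, array([ 0.447, -0.67 ,  0.036])), (0.75, array([ 0.44 , -0.323,  0.042])), (0.69, array([0.47 , 0.45 , 0.064])), (0.68, array([0.542, 0.152, 0.052])), (0.54, array([ 0.456, -0.521,  0.044])), (0.51, array([ 0.595, -0.387,  0.043]))]
```

Request:
jog_arm(increments=[[0, 0, -0.8, 0], [0, 0, -1, 0], [0, 0, -1, 0], [-1, 0, -1, 0], [-1, 0, 0, 0], [-1, 0, 0, 0], [-1, 0, 0, 0], [0, 0, 0, 0]])

```text
time_s: 32.6
tcp_pos: [0.4449, 0.1817, 0.3373]
ee_rot: [[0.989, -0.148, -0.003], [-0.148, -0.989, -0.001], [-0.003, 0.002, -1.0]]
wrist_force: [1.1, -0.2, -1.0]
gripper_width: 0.367
gripper_force: 0.0
```

```bash
python3 mask.py -0.022 0.001 0.02 side top
python3 - <<'E'
from h import *
for c in ("side","top"): print(c,[(round(d["conf"],2),np.round(d["centre"],3)) for d in eyes.spot_in(c,"housing1")])
E
python3 plan.py
```

```text
side 0.54 n 155 cent 250.7 160.3 exp [250.1 158.8]
[[249, 152], [246, 157], [246, 166], [254, 168], [255, 154]]
[(np.float64(0.7727272727272727), np.float64(5.0), np.float64(-0.02), -0.003), (np.float64(0.7828282828282829), np.float64(0.0), np.float64(-0.022), -0.003), (np.float64(0.7828282828282829), np.float64(0.0), np.float64(-0.018), -0.003), (np.float64(0.7835051546391752), np.float64(0.0), np.float64(-0.02), 0.001), (np.float64(0.8072916666666666), np.float64(0.0), np.float64(-0.02), -0.003), (np.float64(0.8072916666666666), np.float64(0.0), np.float64(-0.02), -0.001)]
side [(0.84, array([ 0.592, -0.387,  0.039])), (0.83, array([ 0.457, -0.518,  0.044])), (0.61, array([0.545, 0.153, 0.065])), (0.6, array([ 0.45 , -0.669,  0.033])), (0.57, array([ 0.44 , -0.324,  0.044]))]
top [(0.8, array([ 0.436, -0.304,  0.041])), (0.8, array([ 0.458, -0.5  ,  0.036])), (0.69, array([0.539, 0.163, 0.08 ])), (0.57, array([ 0.593, -0.369,  0.04 ])), (0.48, array([ 0.446, -0.653,  0.043]))]
t 32.9 grasp [0.4475 0.182  0.1743] yang -98.6 F [0.4 0.6 0.5] w 32.4 gf 0.0 j6 40.0
```

```bash
python3 plan.py 0.5408,0.1676,0.15,261.6 0.5408,0.1676,0.101,-
```

```text
t 32.9 grasp [0.4475 0.182  0.1743] yang -98.6 F [0.4 0.6 0.5] w 32.4 gf 0.0 j6 40.0
[[0.94,0.0,0.24,-0.01],[0.95,0.0,0.24,-0.01],[0.94,0.01,0.24,-0.01],[0.95,0.0,0.25,-0.01],[0.94,0.01,0.24,-0.01]]
-> [0.5408 0.1676 0.1501] -98.4
[[0.0,0.0,0.82,-0.0],[0.0,0.0,0.82,-0.0],[0.0,0.0,0.81,-0.0]]
-> [0.5408 0.1676 0.1011] -98.4
```

Request:
jog_arm(increments=[[0.94, 0, 0.24, 0], [0.94, 0, 0.24, 0], [0.94, 0, 0.24, 0], [0.95, 0, 0.24, 0], [0.95, 0, 0.24, 0], [0, 0, 0.8, 0], [0, 0, 0.8, 0], [0, 0, 0.8, 0], [0, 0, 0, 0]])

```text
time_s: 33.8
tcp_pos: [0.5406, 0.1676, 0.2642]
ee_rot: [[0.989, -0.15, -0.003], [-0.15, -0.989, -0.002], [-0.003, 0.002, -1.0]]
wrist_force: [1.2, 0.8, -0.3]
gripper_width: 0.371
gripper_force: 0.0
```

Request:
jog_arm(increments=[[0, 0, 0, 0], [0, 0, 0, 0], [0, 0, 0, 0], [0, 0, 0, 0]], grip=0)

```text
time_s: 34.2
tcp_pos: [0.5406, 0.1682, 0.267]
ee_rot: [[0.989, -0.149, 0.002], [-0.149, -0.989, 0.001], [0.002, -0.001, -1.0]]
wrist_force: [0.4, 1.5, 0.9]
gripper_width: 0.176
gripper_force: 30.0
```

```bash
python3 plan.py 0.5408,0.1676,0.12,261.6 0.5787,0.2793,0.12,- 0.5787,0.2793,0.091,-; python3 mask.py -0.022 0.001 0.02 side
```

```text
t 34.2 grasp [0.5409 0.1684 0.1035] yang -98.6 F [0.4 1.5 0.9] w 15.3 gf 30.0 j6 48.0
[[0.0,0.04,-0.82,-0.04]]
-> [0.5408 0.1676 0.1199] -98.4
[[0.18,-0.97,0.0,-0.0],[0.18,-0.97,0.0,-0.0],[0.18,-0.97,0.0,-0.0],[0.17,-0.96,0.0,-0.0],[0.18,-0.97,0.0,-0.0],[0.17,-0.96,0.0,-0.0]]
-> [0.5787 0.2793 0.1199] -98.4
[[0.0,0.0,0.72,-0.0],[0.0,0.0,0.73,-0.0]]
-> [0.5787 0.2793 0.0909] -98.4
side 0.31 n 2507 cent 262.8 160.4 exp [250.1 158.8]
[[283, 101], [280, 102], [270, 131], [270, 140], [268, 142], [260, 142], [259, 153], [255, 157], [256, 166], [253, 169], [248, 169], [245, 166], [246, 156], [243, 155], [241, 194], [244, 196], [279, 195], [278, 173], [286, 151]]
[(np.float64(0.05433526011560694), np.float64(-20.0), np.float64(-0.002), 0.005), (np.float64(0.05542725173210162), np.float64(-20.0), np.float64(-0.004), -0.003), (np.float64(0.05566293003478933), np.float64(-20.0), np.float64(-0.002), 0.001), (np.float64(0.05637065637065637), np.float64(-20.0), np.float64(-0.002), -0.001), (np.float64(0.05816640986132512), np.float64(-20.0), np.float64(-0.002), 0.003), (np.float64(0.06020841373986878), np.float64(-20.0), np.float64(-0.002), -0.003)]
```

Request:
jog_arm(increments=[[0, 0, -0.82, 0], [0.18, -0.97, 0, 0], [0.18, -0.97, 0, 0], [0.18, -0.97, 0, 0], [0.18, -0.97, 0, 0], [0.18, -0.96, 0, 0], [0.17, -0.96, 0, 0], [0, 0, 0.5, 0], [0, 0, 0.2, 0], [0, 0, 0, 0]])

```text
time_s: 35.3
tcp_pos: [0.578, 0.2788, 0.2664]
ee_rot: [[0.989, -0.15, -0.004], [-0.15, -0.989, -0.002], [-0.003, 0.003, -1.0]]
wrist_force: [-0.3, 0.1, -2.9]
gripper_width: 0.177
gripper_force: 30.0
```

Request:
jog_arm(increments=[[0, 0, 0.15, 0], [0, 0, 0.15, 0], [0, 0, 0.15, 0], [0, 0, 0, 0]])

```text
time_s: 35.7
tcp_pos: [0.5785, 0.279, 0.2589]
ee_rot: [[0.989, -0.15, -0.001], [-0.15, -0.989, -0.001], [-0.001, 0.001, -1.0]]
wrist_force: [-0.2, -0.7, -2.4]
gripper_width: 0.18
gripper_force: 30.0
```

Request:
jog_arm(increments=[[0, 0, 0.15, 0], [0, 0, 0.15, 0], [0, 0, 0.1, 0], [0, 0, 0, 0]])

```text
time_s: 36.1
tcp_pos: [0.5794, 0.2802, 0.2553]
ee_rot: [[0.989, -0.148, 0.004], [-0.148, -0.989, 0.002], [0.004, -0.002, -1.0]]
wrist_force: [-3.3, 0.8, 11.4]
gripper_width: 0.181
gripper_force: 30.0
```

Request:
jog_arm(increments=[[0, 0, 0.1, 0], [0, 0, 0.1, 0], [0, 0, 0, 0]])

```text
time_s: 36.4
tcp_pos: [0.5798, 0.2803, 0.2552]
ee_rot: [[0.989, -0.146, 0.007], [-0.146, -0.989, 0.002], [0.007, -0.003, -1.0]]
wrist_force: [-8.9, -1.7, 25.3]
gripper_width: 0.177
gripper_force: 30.0
```

Request:
jog_arm(increments=[[0, 0, 0, 0], [0, 0, 0, 0], [0, 0, 0, 0], [0, 0, -1, 0], [0, 0, -1, 0], [0, 0, -1, 0], [0, 0, -1, 0]], grip=34)

```text
time_s: 37.1
tcp_pos: [0.579, 0.2795, 0.3281]
ee_rot: [[0.989, -0.149, 0.0], [-0.149, -0.989, -0.0], [0.0, -0.0, -1.0]]
wrist_force: [0.2, 0.9, -0.9]
gripper_width: 0.39
gripper_force: 0.0
```

```bash
python3 mask.py 0 0.114 0.008 side; python3 mask.py 0 0.114 0.008 top|head -3;  python3 - <<'E'
from h import *
eyes.capture("side")
for c in ("side","top"): print(c,[(round(d["conf"],2),np.round(d["centre"],3)) for d in eyes.spot_in(c,"housing1")])
E
python3 plan.py 0.50,-0.15,0.15,-
```

```text
side 0.47 n 130 cent 255.9 143.8 exp [255.9 143.8]
[[252, 137], [252, 150], [258, 151], [260, 149], [260, 138]]
[(np.float64(0.7428571428571429), np.float64(0.0), np.float64(-0.002), 0.114), (np.float64(0.7428571428571429), np.float64(0.0), np.float64(-0.002), 0.118), (np.float64(0.7428571428571429), np.float64(0.0), np.float64(0.002), 0.112), (np.float64(0.7428571428571429), np.float64(0.0), np.float64(0.002), 0.114), (np.float64(0.7428571428571429), np.float64(0.0), np.float64(0.002), 0.118), (np.float64(0.7647058823529411), np.float64(0.0), np.float64(-0.002), 0.112)]
side [(0.87, array([ 0.597, -0.386,  0.041])), (0.79, array([ 0.44 , -0.323,  0.042])), (0.77, array([ 0.451, -0.672,  0.037])), (0.52, array([ 0.452, -0.518,  0.042]))]
top [(0.57, array([ 0.434, -0.306,  0.04 ])), (0.52, array([ 0.445, -0.652,  0.041])), (0.47, array([ 0.595, -0.373,  0.042]))]
t 37.45 grasp [0.5782 0.279  0.1625] yang -98.6 F [-0.8 -0.   0.2] w 34.4 gf 0.0 j6 41.0
[[-0.03,0.99,0.03,-0.0],[-0.03,0.99,0.03,-0.0],[-0.03,0.99,0.03,-0.0],[-0.03,0.99,0.03,-0.0],[-0.03,0.99,0.03,-0.0],[-0.03,0.99,0.03,-0.0],[-0.03,0.99,0.03,-0.0],[-0.03,0.99,0.03,-0.0],[-0.03,0.99,0.03,-0.0],[-0.03,0.99,0.03,-0.0]]
[[-0.03,0.99,0.03,-0.0],[-0.03,0.99,0.03,-0.0],[-0.03,0.99,0.03,-0.0],[-0.03,0.99,0.03,-0.0],[-0.03,0.99,0.03,-0.0],[-0.03,0.99,0.02,-0.0],[-0.03,0.99,0.03,-0.0],[-0.03,0.99,0.02,-0.0],[-0.03,0.99,0.03,-0.0],[-0.03,0.99,0.02,-0.0]]
[[-0.03,1.0,0.03,-0.0],[-0.03,0.99,0.02,-0.0]]
-> [ 0.4999 -0.1499  0.1501] -98.6
```

```bash
python3 plan.py 0.544,-0.3698,0.16,259 0.544,-0.3698,0.039,-
```

```text
t 37.45 grasp [0.5782 0.279  0.1625] yang -98.6 F [-0.8 -0.   0.2] w 34.4 gf 0.0 j6 41.0
[[0.09,0.95,0.0,0.02],[0.09,0.95,0.0,0.02],[0.1,0.95,0.0,0.02],[0.1,0.95,0.0,0.02],[0.1,0.95,0.0,0.02],[0.1,0.95,0.0,0.02],[0.1,0.95,0.0,0.02],[0.1,0.95,0.0,0.02],[0.11,0.95,0.0,0.02],[0.11,0.95,0.0,0.02]]
[[0.11,0.95,0.01,0.02],[0.11,0.95,0.0,0.02],[0.11,0.95,0.01,0.02],[0.11,0.95,0.0,0.02],[0.11,0.95,0.01,0.02],[0.12,0.95,0.0,0.02],[0.12,0.95,0.01,0.02],[0.12,0.95,0.0,0.02],[0.12,0.95,0.01,0.02],[0.12,0.95,0.0,0.02]]
[[0.12,0.95,0.01,0.02],[0.13,0.95,0.0,0.02],[0.13,0.95,0.01,0.02],[0.13,0.94,0.0,0.02],[0.13,0.95,0.01,0.02],[0.13,0.94,0.0,0.02],[0.13,0.94,0.01,0.02],[0.13,0.95,0.0,0.02],[0.14,0.94,0.01,0.02],[0.14,0.94,0.0,0.02]]
[[0.14,0.95,0.01,0.02],[0.14,0.94,0.0,0.02],[0.14,0.95,0.01,0.02],[0.14,0.94,0.0,0.02]]
-> [ 0.5441 -0.3698  0.1601] -101.7
[[0.0,0.0,0.86,-0.0],[0.0,0.0,0.87,-0.0],[0.0,0.0,0.86,-0.0],[0.0,0.0,0.87,-0.0],[0.0,0.0,0.86,-0.0],[0.0,0.0,0.87,-0.0],[0.0,0.0,0.86,-0.0]]
-> [ 0.5441 -0.3698  0.0391] -101.7
```

Request:
jog_arm(increments=[[0.09, 0.95, 0, 0.02], [0.09, 0.95, 0, 0.02], [0.1, 0.95, 0, 0.02], [0.1, 0.95, 0, 0.02], [0.1, 0.95, 0, 0.02], [0.1, 0.95, 0, 0.02], [0.1, 0.95, 0, 0.02], [0.1, 0.95, 0, 0.02], [0.11, 0.95, 0, 0.02], [0.11, 0.95, 0, 0.02]])

```text
time_s: 38.45
tcp_pos: [0.5687, 0.0871, 0.3276]
ee_rot: [[0.986, -0.165, 0.0], [-0.165, -0.986, 0.0], [0.0, -0.0, -1.0]]
wrist_force: [-0.2, -0.4, -0.5]
gripper_width: 0.393
gripper_force: 0.0
```

Request:
jog_arm(increments=[[0.11, 0.95, 0, 0.02], [0.11, 0.95, 0, 0.02], [0.11, 0.95, 0, 0.02], [0.11, 0.95, 0, 0.02], [0.11, 0.95, 0, 0.02], [0.12, 0.95, 0, 0.02], [0.12, 0.95, 0, 0.02], [0.12, 0.95, 0, 0.02], [0.12, 0.95, 0, 0.02], [0.12, 0.95, 0, 0.02]])

```text
time_s: 39.45
tcp_pos: [0.5583, -0.104, 0.3276]
ee_rot: [[0.983, -0.181, 0.0], [-0.181, -0.983, -0.0], [0.0, -0.0, -1.0]]
wrist_force: [-0.2, 0.8, -1.1]
gripper_width: 0.392
gripper_force: 0.0
```

Request:
jog_arm(increments=[[0.12, 0.95, 0, 0.02], [0.13, 0.95, 0, 0.02], [0.13, 0.95, 0, 0.02], [0.13, 0.94, 0, 0.02], [0.13, 0.95, 0, 0.02], [0.13, 0.94, 0, 0.02], [0.13, 0.94, 0, 0.02], [0.13, 0.95, 0, 0.02], [0.14, 0.94, 0, 0], [0.14, 0.94, 0, 0]])

```text
time_s: 40.45
tcp_pos: [0.5483, -0.2945, 0.3275]
ee_rot: [[0.981, -0.194, -0.0], [-0.194, -0.981, 0.0], [-0.0, 0.0, -1.0]]
wrist_force: [-0.7, 0.3, -0.0]
gripper_width: 0.386
gripper_force: 0.0
```

Request:
jog_arm(increments=[[0.14, 0.95, 0.5, 0], [0.14, 0.94, 0.9, 0], [0.14, 0.95, 0.9, 0], [0.14, 0.94, 0.9, 0], [0, 0, 0.9, 0], [0, 0, 0.9, 0], [0, 0, 0, 0]])

```text
time_s: 41.15
tcp_pos: [0.5437, -0.3698, 0.2244]
ee_rot: [[0.981, -0.195, -0.006], [-0.195, -0.981, 0.003], [-0.006, -0.002, -1.0]]
wrist_force: [-0.6, 0.5, -1.4]
gripper_width: 0.394
gripper_force: 0.0
```

```bash
python3 plan.py 0.544,-0.3698,0.039,259
python3 - <<'E'
from h import *
for c in ("side","top"): eyes.capture(c);print(c,[(round(d["conf"],2),np.round(d["centre"],3)) for d in eyes.spot_in(c,"housing1")])
E
```

```text
t 41.15 grasp [ 0.5427 -0.3693  0.0609] yang -101.2 F [-0.6  0.5 -1.4] w 34.3 gf 0.0 j6 99.0
[[0.03,0.01,0.55,-0.03],[0.04,0.0,0.54,-0.03]]
-> [ 0.5441 -0.3698  0.0391] -101.0
side [(0.86, array([ 0.456, -0.52 ,  0.045])), (0.7, array([ 0.445, -0.674,  0.036])), (0.66, array([ 0.441, -0.323,  0.044])), (0.63, array([ 0.606, -0.391,  0.039]))]
top [(0.83, array([ 0.444, -0.651,  0.041])), (0.75, array([ 0.457, -0.501,  0.038])), (0.58, array([0.578, 0.274, 0.068])), (0.45, array([ 0.433, -0.307,  0.043]))]
```

Request:
jog_arm(increments=[[0, 0, 0.6, 0], [0, 0, 0.48, 0], [0, 0, 0, 0], [0.25, 0, 0, 0], [0.2, 0, 0, 0], [0.15, 0, 0, 0], [0.1, 0, 0, 0], [0, 0, 0, 0]])

```text
time_s: 42.15
tcp_pos: [0.5592, -0.372, 0.206]
ee_rot: [[0.981, -0.193, -0.0], [-0.193, -0.981, 0.0], [-0.0, -0.0, -1.0]]
wrist_force: [-1.4, 1.0, 0.7]
gripper_width: 0.39
gripper_force: 0.5
```

Request:
jog_arm(increments=[[0.1, 0, 0, 0], [0.1, 0, 0, 0], [0.05, 0, 0, 0]])

```text
time_s: 42.45
tcp_pos: [0.564, -0.373, 0.206]
ee_rot: [[0.981, -0.193, -0.0], [-0.193, -0.981, 0.0], [-0.0, -0.0, -1.0]]
wrist_force: [-2.4, 1.3, 2.0]
gripper_width: 0.391
gripper_force: 1.1
```

Request:
jog_arm(increments=[[-0.12, 0, 0, 0], [0, 0, 0.16, 0], [0, 0, 0, 0]])

```text
time_s: 42.75
tcp_pos: [0.5615, -0.3726, 0.2023]
ee_rot: [[0.981, -0.194, -0.0], [-0.194, -0.981, 0.0], [-0.0, -0.0, -1.0]]
wrist_force: [-0.1, 0.4, -0.2]
gripper_width: 0.388
gripper_force: 0.0
```

Request:
jog_arm(increments=[[0, 0, 0, 0], [0, 0, 0, 0], [0, 0, 0, 0], [0, 0, 0, 0], [0, 0, -0.5, 0], [0, 0, -1, 0], [0, 0, -1, 0], [0, 0, -0.5, 0]], grip=0)

```text
time_s: 43.55
tcp_pos: [0.5619, -0.3728, 0.265]
ee_rot: [[0.981, -0.193, 0.003], [-0.193, -0.981, -0.001], [0.003, 0.001, -1.0]]
wrist_force: [1.0, 0.3, -1.4]
gripper_width: 0.178
gripper_force: 30.0
```

```bash
python3 plan.py 0.43,0.00,0.11,- 0.419,0.1860,0.095,261.6 0.419,0.186,0.0508,- ; python3 mom.py
```

```text
t 43.55 grasp [ 0.5623 -0.373   0.1015] yang -101.1 F [ 1.   0.3 -1.4] w 15.5 gf 30.0 j6 99.0
[[-0.5,-0.85,-0.02,-0.0],[-0.5,-0.85,-0.02,-0.0],[-0.51,-0.85,-0.02,-0.0],[-0.5,-0.85,-0.02,-0.0],[-0.51,-0.85,-0.02,-0.0],[-0.5,-0.85,-0.02,-0.0],[-0.51,-0.85,-0.02,-0.0],[-0.5,-0.85,-0.02,-0.0],[-0.51,-0.85,-0.02,-0.0],[-0.5,-0.85,-0.02,-0.0]]
[[-0.51,-0.85,-0.02,-0.0],[-0.5,-0.85,-0.02,-0.0],[-0.51,-0.85,-0.02,-0.0],[-0.5,-0.85,-0.02,-0.0],[-0.51,-0.85,-0.02,-0.0],[-0.5,-0.85,-0.03,-0.0],[-0.51,-0.86,-0.02,-0.0],[-0.5,-0.85,-0.03,-0.0],[-0.51,-0.86,-0.02,-0.0],[-0.5,-0.85,-0.03,-0.0]]
-> [ 0.4301 -0.      0.1101] -101.1
[[-0.23,-0.9,0.08,-0.06],[-0.23,-0.9,0.07,-0.06],[-0.23,-0.9,0.08,-0.06],[-0.22,-0.91,0.07,-0.06],[-0.22,-0.91,0.08,-0.06],[-0.21,-0.91,0.07,-0.06],[-0.21,-0.91,0.08,-0.06],[-0.2,-0.91,0.07,-0.06],[-0.2,-0.91,0.08,-0.06],[-0.2,-0.91,0.07,-0.06]]
-> [0.4189 0.1861 0.0951] -98.4
[[0.0,0.0,0.74,-0.0],[0.0,0.0,0.74,-0.0],[0.0,0.0,0.73,-0.0]]
-> [0.4189 0.1861 0.0509] -98.4
t 43.85 F [ 0.02 -0.13 -2.2 ] M tool [-0.096 -0.198  0.02 ] w 15.802166678484669
[(0.9, array([ 0.45 , -0.672,  0.036])), (0.72, array([ 0.437, -0.324,  0.043])), (0.71, array([ 0.618, -0.396,  0.089])), (0.55, array([ 0.453, -0.519,  0.043]))]
```

Request:
jog_arm(increments=[[-0.5, -0.85, -0.02, 0], [-0.5, -0.85, -0.02, 0], [-0.5, -0.85, -0.02, 0], [-0.51, -0.85, -0.02, 0], [-0.5, -0.85, -0.02, 0], [-0.51, -0.85, -0.02, 0], [-0.5, -0.85, -0.02, 0], [-0.51, -0.85, -0.02, 0], [-0.5, -0.85, -0.02, 0], [-0.51, -0.85, -0.02, 0]])

```text
time_s: 44.9
tcp_pos: [0.4951, -0.1856, 0.2662]
ee_rot: [[0.981, -0.194, -0.001], [-0.194, -0.981, 0.0], [-0.001, 0.0, -1.0]]
wrist_force: [0.1, 1.2, -1.4]
gripper_width: 0.184
gripper_force: 30.0
```

Request:
jog_arm(increments=[[-0.5, -0.85, -0.02, 0], [-0.51, -0.85, -0.02, 0], [-0.5, -0.85, -0.02, 0], [-0.51, -0.85, -0.02, 0], [-0.5, -0.85, -0.02, 0], [-0.51, -0.85, -0.02, 0], [-0.5, -0.86, -0.02, 0], [-0.51, -0.86, -0.02, 0], [-0.5, -0.85, -0.02, 0], [-0.51, -0.86, -0.02, 0]])

```text
time_s: 45.9
tcp_pos: [0.4291, 0.0013, 0.2704]
ee_rot: [[0.981, -0.194, -0.001], [-0.194, -0.981, -0.0], [-0.001, 0.0, -1.0]]
wrist_force: [-0.0, 1.1, -2.1]
gripper_width: 0.182
gripper_force: 30.0
```

Request:
jog_arm(increments=[[-0.23, -0.9, 0.08, -0.06], [-0.23, -0.9, 0.08, -0.06], [-0.23, -0.9, 0.08, -0.06], [-0.22, -0.91, 0.08, -0.06], [-0.22, -0.91, 0.08, -0.06], [-0.21, -0.91, 0.07, -0.06], [-0.21, -0.91, 0.07, -0.06], [-0.2, -0.91, 0.07, -0.06], [-0.2, -0.91, 0.07, -0.06], [-0.2, -0.91, 0.07, -0.06]])

```text
time_s: 46.9
tcp_pos: [0.4182, 0.1875, 0.2553]
ee_rot: [[0.989, -0.146, -0.001], [-0.146, -0.989, -0.0], [-0.0, 0.001, -1.0]]
wrist_force: [0.1, -0.0, -1.3]
gripper_width: 0.186
gripper_force: 30.0
```

Request:
jog_arm(increments=[[0, 0, 0.8, 0], [0, 0, 0.8, 0], [0, 0, 0.6, 0], [0.3, 0, 0, 0], [0.25, 0, 0, 0], [0.15, 0, 0, 0], [0, 0, 0, 0]])

```text
time_s: 47.6
tcp_pos: [0.433, 0.1848, 0.2124]
ee_rot: [[0.989, -0.147, 0.001], [-0.147, -0.989, 0.001], [0.001, -0.001, -1.0]]
wrist_force: [-0.2, 0.9, -2.1]
gripper_width: 0.182
gripper_force: 30.0
```

Request:
jog_arm(increments=[[0.2, 0, 0, 0], [0.15, 0, 0, 0], [0.13, 0, 0, 0], [0, 0, 0, 0]])

```text
time_s: 48.0
tcp_pos: [0.439, 0.1822, 0.2106]
ee_rot: [[0.989, -0.148, -0.009], [-0.148, -0.989, -0.004], [-0.008, 0.005, -1.0]]
wrist_force: [-11.8, 4.9, -0.2]
gripper_width: 0.183
gripper_force: 30.0
```

Request:
jog_arm(increments=[[0.05, 0, -0.3, 0], [0.1, 0, -0.28, 0], [0.13, 0, -0.26, 0], [0.14, 0, -0.26, 0], [0.18, 0, -0.23, 0], [0.18, 0, -0.23, 0], [0.21, 0, -0.2, 0], [0.22, 0, -0.2, 0], [0.25, 0, -0.16, 0], [0.25, 0, -0.15, 0]])

```text
time_s: 49.0
tcp_pos: [0.4748, 0.1776, 0.2575]
ee_rot: [[0.989, -0.147, -0.003], [-0.147, -0.989, -0.002], [-0.003, 0.002, -1.0]]
wrist_force: [-3.6, -1.8, 1.0]
gripper_width: 0.187
gripper_force: 30.6
```

Request:
jog_arm(increments=[[0.3, 0, -0.12, 0], [0.3, 0, -0.1, 0], [0.3, 0, -0.07, 0], [0.3, 0, -0.04, 0], [0.3, 0, 0, 0], [0.3, 0, 0, 0], [0.3, 0, 0, 0], [0, 0, 0, 0]])

```text
time_s: 49.8
tcp_pos: [0.5182, 0.1717, 0.2662]
ee_rot: [[0.989, -0.146, 0.001], [-0.146, -0.989, -0.001], [0.001, 0.001, -1.0]]
wrist_force: [-7.1, -3.8, 15.2]
gripper_width: 0.187
gripper_force: 35.0
```

Request:
jog_arm(increments=[[0, 0, 0.1, 0], [0, 0, 0.1, 0], [0, 0, 0.05, 0], [0, 0, 0, 0]])

```text
time_s: 50.2
tcp_pos: [0.5184, 0.1718, 0.266]
ee_rot: [[0.99, -0.143, 0.005], [-0.143, -0.99, -0.002], [0.005, 0.001, -1.0]]
wrist_force: [-12.5, -6.4, 39.7]
gripper_width: 0.19
gripper_force: 42.4
```

Request:
jog_arm(increments=[[0.05, 0, -0.12, 0], [0.15, 0, 0, 0], [0.15, 0, 0, 0], [0.15, 0, 0, 0], [0.1, 0, 0, 0], [0, 0, 0, 0]])

```text
time_s: 50.8
tcp_pos: [0.5301, 0.17, 0.2678]
ee_rot: [[0.99, -0.144, 0.004], [-0.144, -0.99, -0.002], [0.004, 0.001, -1.0]]
wrist_force: [-11.8, -4.6, 35.3]
gripper_width: 0.185
gripper_force: 55.4
```

```bash
python3 mask.py -0.02 0.0 0.02 side
```

```text
side 0.41 n 2249 cent 264.1 162.3 exp [250.6 159. ]
[[283, 101], [280, 103], [274, 127], [270, 133], [270, 141], [262, 143], [261, 151], [253, 157], [250, 165], [241, 171], [242, 193], [273, 196], [279, 194], [278, 172], [285, 153]]
[(np.float64(0.08537653239929947), np.float64(-20.0), np.float64(-0.004), -0.004), (np.float64(0.08541392904073587), np.float64(-20.0), np.float64(-0.002), -0.002), (np.float64(0.08604038630377524), np.float64(-20.0), np.float64(-0.0), 0.002), (np.float64(0.08651734738691261), np.float64(-20.0), np.float64(-0.0), -0.002), (np.float64(0.09035087719298246), np.float64(-20.0), np.float64(-0.002), -0.004), (np.float64(0.09110915492957747), np.float64(-20.0), np.float64(-0.0), -0.004)]
```

Request:
jog_arm(increments=[[0, 0, -0.15, 0], [0, 0, -0.1, 0], [0, 0, 0, 0]])

```text
time_s: 51.2
tcp_pos: [0.53, 0.1706, 0.2674]
ee_rot: [[0.989, -0.146, 0.004], [-0.146, -0.989, 0.002], [0.004, -0.003, -1.0]]
wrist_force: [-1.6, -1.3, 6.2]
gripper_width: 0.185
gripper_force: 30.6
```

```bash
python3 mom.py; python3 snap.py pics/upB.png 0.54 0.17 0.06 90
```

```text
t 51.5 F [-1.35 -1.34  7.13] M tool [-0.602 -0.485 -0.002] w 16.07230488100616
[(0.87, array([ 0.454, -0.52 ,  0.043])), (0.86, array([ 0.447, -0.672,  0.035])), (0.8, array([ 0.438, -0.322,  0.045])), (0.56, array([0.469, 0.45 , 0.066])), (0.53, array([0.592, 0.262, 0.05 ]))]
side origin [229 136] scale 9.476190476190476
top origin [149 164] scale 7.96
```

View pics/upB.png

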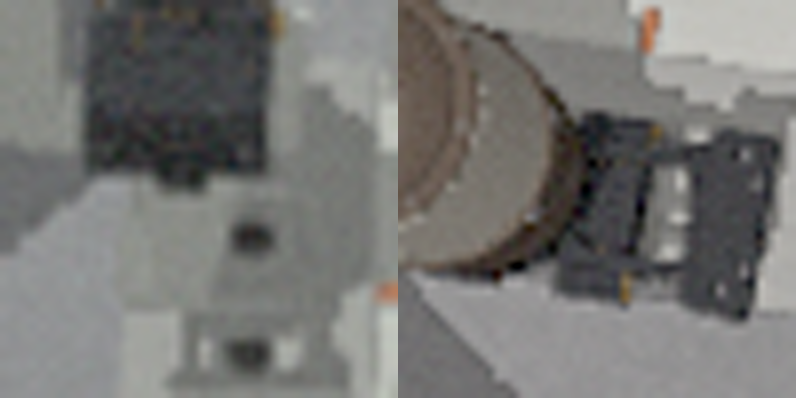

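B's face spans x 125–225 in the side crop, with its rear bottom corner at the plate edge and a lean of a few degrees past vertical. Releasing on the web will square it.

Request:
jog_arm(increments=[[0, 0, -0.1, 0], [0, 0, 0, 0], [0, 0, 0, 0], [0, 0, 0, 0], [0, 0, -0.8, 0], [0, 0, -1, 0], [0, 0, -1, 0], [-1, 0, -1, 0], [-1, 0, 0, 0], [-1, 0, 0, 0]], grip=34)

```text
time_s: 52.65
tcp_pos: [0.4691, 0.1793, 0.3446]
ee_rot: [[0.989, -0.147, 0.001], [-0.147, -0.989, 0.001], [0.001, -0.001, -1.0]]
wrist_force: [-0.6, -0.5, -0.6]
gripper_width: 0.393
gripper_force: 0.0
```

Request:
jog_arm(increments=[[-1, 0, 0, 0], [0, 0, 0, 0]])

```text
time_s: 52.85
tcp_pos: [0.4482, 0.182, 0.3442]
ee_rot: [[0.989, -0.145, -0.001], [-0.145, -0.989, 0.0], [-0.001, -0.0, -1.0]]
wrist_force: [1.4, -0.2, -0.3]
gripper_width: 0.396
gripper_force: 0.0
```

```bash
python3 mask.py -0.034 0.001 0.02 side top
python3 - <<'E'
from h import *
for c in ("side","top"): print(c,[(round(d["conf"],2),np.round(d["centre"],3)) for d in eyes.spot_in(c,"housing1")])
E
python3 plan.py
```

```text
side 0.58 n 146 cent 245.8 160.5 exp [247.2 158.7]
[[247, 152], [242, 153], [241, 166], [243, 168], [250, 167], [250, 154]]
[(np.float64(0.715), np.float64(-5.0), np.float64(-0.042), 0.001), (np.float64(0.7156862745098039), np.float64(-10.0), np.float64(-0.044), -0.003), (np.float64(0.7185929648241206), np.float64(-5.0), np.float64(-0.042), -0.001), (np.float64(0.7263681592039801), np.float64(0.0), np.float64(-0.04), -0.003), (np.float64(0.73), np.float64(0.0), np.float64(-0.042), -0.003), (np.float64(0.73), np.float64(0.0), np.float64(-0.038), -0.003)]
top 0.49 n 150 cent 173.3 195.1 exp [173.7 192.3]
[[168, 190], [166, 198], [178, 201], [180, 192], [178, 190]]
[(np.float64(0.7692307692307693), np.float64(0.0), np.float64(-0.044), -0.003), (np.float64(0.7692307692307693), np.float64(5.0), np.float64(-0.04), -0.001), (np.float64(0.7692307692307693), np.float64(5.0), np.float64(-0.038), 0.001), (np.float64(0.7731958762886598), np.float64(0.0), np.float64(-0.042), 0.001), (np.float64(0.7731958762886598), np.float64(5.0), np.float64(-0.042), 0.001), (np.float64(0.7853403141361257), np.float64(5.0), np.float64(-0.04), 0.001)]
side [(0.89, array([ 0.448, -0.673,  0.037])), (0.69, array([0.578, 0.264, 0.053])), (0.64, array([ 0.441, -0.324,  0.041])), (0.55, array([ 0.454, -0.518,  0.042])), (0.54, array([0.525, 0.153, 0.069]))]
top [(0.73, array([0.464, 0.456, 0.06 ])), (0.63, array([0.52 , 0.165, 0.08 ])), (0.56, array([ 0.445, -0.65 ,  0.04 ])), (0.53, array([ 0.436, -0.307,  0.038])), (0.51, array([0.575, 0.273, 0.067])), (0.49, array([ 0.457, -0.504,  0.038]))]
t 53.15 grasp [0.4505 0.1821 0.1805] yang -98.4 F [ 0.3  0.3 -0.3] w 33.8 gf 0.0 j6 40.0
```

```bash
python3 plan.py 0.5223,0.1718,0.15,261.6 0.5223,0.1718,0.1012,- 0.5223,0.1718,0.12,- 0.5676,0.2046,0.12,-
```

```text
t 53.15 grasp [0.4505 0.1821 0.1805] yang -98.4 F [ 0.3  0.3 -0.3] w 33.8 gf 0.0 j6 40.0
[[0.91,0.0,0.38,-0.0],[0.9,0.0,0.38,-0.0],[0.91,-0.01,0.38,-0.0],[0.9,0.0,0.38,-0.0]]
-> [0.5222 0.1717 0.1501] -98.4
[[0.0,0.0,0.81,-0.0],[0.0,0.0,0.82,-0.0],[0.0,0.0,0.81,-0.0]]
-> [0.5222 0.1717 0.1013] -98.4
[[0.0,0.0,-0.94,-0.0]]
-> [0.5222 0.1717 0.1201] -98.4
[[0.67,-0.65,0.0,-0.0],[0.67,-0.65,0.0,-0.0],[0.66,-0.66,0.0,-0.0]]
-> [0.5675 0.2046 0.1201] -98.4
```

Request:
jog_arm(increments=[[0.91, 0, 0.38, 0], [0.9, 0, 0.38, 0], [0.91, 0, 0.38, 0], [0.9, 0, 0.38, 0], [0, 0, 0.8, 0], [0, 0, 0.8, 0], [0, 0, 0.76, 0], [0, 0, 0, 0]])

```text
time_s: 53.95
tcp_pos: [0.5214, 0.1709, 0.2641]
ee_rot: [[0.989, -0.148, -0.005], [-0.148, -0.989, -0.003], [-0.004, 0.003, -1.0]]
wrist_force: [0.5, -0.1, 0.1]
gripper_width: 0.391
gripper_force: 0.0
```

Request:
jog_arm(increments=[[0, 0, 0, 0], [0, 0, 0, 0], [0, 0, 0, 0], [0, 0, 0, 0]], grip=0)

```text
time_s: 54.35
tcp_pos: [0.5217, 0.1716, 0.2675]
ee_rot: [[0.989, -0.146, 0.001], [-0.146, -0.989, 0.001], [0.001, -0.001, -1.0]]
wrist_force: [-0.3, -0.3, 1.7]
gripper_width: 0.173
gripper_force: 30.0
```

Request:
jog_arm(increments=[[0, 0, -0.9, 0], [0.67, -0.65, 0, 0], [0.67, -0.65, 0, 0], [0.66, -0.66, 0, 0], [0, 0, 0.5, 0], [0, 0, 0.2, 0], [0, 0, 0, 0]])

```text
time_s: 55.05
tcp_pos: [0.5656, 0.2037, 0.2689]
ee_rot: [[0.989, -0.147, -0.004], [-0.147, -0.989, -0.002], [-0.004, 0.003, -1.0]]
wrist_force: [-0.2, -0.1, -1.7]
gripper_width: 0.172
gripper_force: 30.0
```

Request:
jog_arm(increments=[[0, 0, 0.15, 0], [0, 0, 0.15, 0], [0, 0, 0.15, 0], [0, 0, 0, 0]])

```text
time_s: 55.45
tcp_pos: [0.5673, 0.2047, 0.2631]
ee_rot: [[0.989, -0.146, 0.004], [-0.146, -0.989, 0.002], [0.003, -0.003, -1.0]]
wrist_force: [0.9, 1.2, -2.0]
gripper_width: 0.176
gripper_force: 30.0
```

Request:
jog_arm(increments=[[0, 0, 0.12, 0], [0, 0, 0.12, 0], [0, 0, 0.1, 0], [0, 0, 0.1, 0], [0, 0, 0, 0]])

```text
time_s: 55.95
tcp_pos: [0.5671, 0.2048, 0.2552]
ee_rot: [[0.989, -0.145, 0.002], [-0.145, -0.989, 0.0], [0.002, -0.001, -1.0]]
wrist_force: [-3.7, 0.7, 11.7]
gripper_width: 0.177
gripper_force: 30.0
```

Request:
jog_arm(increments=[[0, 0, 0.1, 0], [0, 0, 0, 0]])

```text
time_s: 56.15
tcp_pos: [0.5674, 0.2048, 0.2552]
ee_rot: [[0.99, -0.144, 0.004], [-0.144, -0.99, 0.0], [0.004, -0.001, -1.0]]
wrist_force: [-6.6, -0.1, 19.2]
gripper_width: 0.178
gripper_force: 30.0
```

Request:
jog_arm(increments=[[0, 0, -0.1, 0], [0, 0, 0, 0], [0, 0, 0, 0], [0, 0, -1, 0], [0, 0, -1, 0], [0, 0, -1, 0], [0, 0, -1, 0]], grip=34)

```text
time_s: 56.85
tcp_pos: [0.5667, 0.2042, 0.3324]
ee_rot: [[0.989, -0.146, -0.002], [-0.146, -0.989, -0.001], [-0.002, 0.002, -1.0]]
wrist_force: [-0.1, 0.1, 0.6]
gripper_width: 0.39
gripper_force: 0.0
```

```bash
python3 mask.py 0 0.038 0.008 side;python3 mask.py 0 0.114 0.008 side
python3 - <<'E'
from h import *
eyes.capture("top")
for c in ("side","top"): print(c,[(round(d["conf"],2),np.round(d["centre"],3)) for d in eyes.spot_in(c,"housing1")])
E
python3 plan.py 0.49,-0.08,0.165,-160 0.4148,-0.3601,0.16,149.5 0.4148,-0.3601,0.039,149.5
```

```text
side 0.5 n 95 cent 256.3 143.8 exp [255.5 155.3]
[[252, 139], [251, 146], [260, 150], [260, 138], [257, 140]]
[(np.float64(0.11904761904761904), np.float64(5.0), np.float64(0.004), 0.042), (np.float64(0.12062256809338522), np.float64(5.0), np.float64(0.01), 0.042), (np.float64(0.1220472440944882), np.float64(0.0), np.float64(0.002), 0.042), (np.float64(0.125), np.float64(0.0), np.float64(0.004), 0.042), (np.float64(0.125), np.float64(5.0), np.float64(0.006), 0.042), (np.float64(0.12955465587044535), np.float64(0.0), np.float64(-0.0), 0.042)]
side 0.39 n 2387 cent 261.5 161.1 exp [255.5 155.3]
[[282, 102], [278, 109], [274, 127], [270, 133], [270, 141], [262, 144], [258, 163], [254, 164], [250, 160], [250, 144], [237, 145], [233, 140], [235, 132], [227, 132], [226, 149], [243, 153], [241, 171], [243, 194], [278, 194], [278, 176], [284, 156], [284, 151], [280, 152], [278, 149], [280, 124], [282, 124], [283, 144], [284, 111]]
[(np.float64(0.06351791530944625), np.float64(-20.0), np.float64(0.018), 0.036), (np.float64(0.06382978723404255), np.float64(-20.0), np.float64(0.02), 0.04), (np.
[... 2091 characters left out ...]
0.5,0.84,0.01,0.9]]
[[0.55,0.81,0.01,0.9],[0.61,0.76,0.0,0.9],[0.67,0.72,0.01,0.9],[0.72,0.67,0.0,0.9],[0.76,0.62,0.01,0.9]]
-> [ 0.4899 -0.0801  0.1649] -160.3
[[0.79,0.55,0.02,0.73],[0.83,0.5,0.02,0.73],[0.85,0.45,0.02,0.73],[0.88,0.4,0.02,0.73],[0.9,0.35,0.02,0.73],[0.92,0.3,0.01,0.73],[0.94,0.25,0.02,0.73],[0.95,0.19,0.01,0.73],[0.96,0.13,0.02,0.73],[0.96,0.08,0.01,0.73]]
[[0.97,0.02,0.02,0.73],[0.96,-0.03,0.01,0.73],[0.96,-0.09,0.02,0.73],[0.96,-0.15,0.01,0.73],[0.94,-0.2,0.02,0.73]]
-> [ 0.4148 -0.3601  0.1599] -210.5
[[0.0,0.0,0.86,0.0],[0.0,0.0,0.86,0.0],[0.0,0.0,0.87,0.0],[0.0,0.0,0.86,0.0],[0.0,0.0,0.87,0.0],[0.0,0.0,0.86,0.0],[0.0,0.0,0.87,0.0]]
-> [ 0.4148 -0.3601  0.0389] -210.5
```

Request:
jog_arm(increments=[[-0.11, 0.97, 0, 0.9], [-0.04, 0.98, 0, 0.9], [0.03, 0.98, 0, 0.9], [0.1, 0.98, 0, 0.9], [0.17, 0.96, 0, 0.9], [0.24, 0.95, 0, 0.9], [0.31, 0.93, 0, 0.9], [0.37, 0.91, 0, 0.9], [0.44, 0.88, 0, 0.9], [0.5, 0.84, 0, 0.9]])

```text
time_s: 58.2
tcp_pos: [0.5159, 0.0142, 0.3317]
ee_rot: [[0.645, -0.764, -0.002], [-0.764, -0.645, -0.001], [-0.001, 0.002, -1.0]]
wrist_force: [0.1, 0.5, 0.4]
gripper_width: 0.39
gripper_force: 0.0
```

Request:
jog_arm(increments=[[0.55, 0.81, 0, 0.9], [0.61, 0.76, 0, 0.9], [0.67, 0.72, 0, 0.9], [0.72, 0.67, 0, 0.9], [0.76, 0.62, 0, 0.9], [0.79, 0.55, 0.02, 0.73], [0.83, 0.5, 0.02, 0.73], [0.85, 0.45, 0.02, 0.73], [0.88, 0.4, 0.02, 0.73], [0.9, 0.35, 0.02, 0.73]])

```text
time_s: 59.2
tcp_pos: [0.4655, -0.1736, 0.3297]
ee_rot: [[0.05, -0.999, -0.002], [-0.999, -0.05, 0.0], [-0.0, 0.002, -1.0]]
wrist_force: [0.0, -1.1, -0.1]
gripper_width: 0.393
gripper_force: 0.0
```

Request:
jog_arm(increments=[[0.92, 0.3, 0.02, 0.73], [0.94, 0.25, 0.02, 0.73], [0.95, 0.19, 0.02, 0.73], [0.96, 0.13, 0.02, 0.73], [0.96, 0.08, 0.02, 0.73], [0.97, 0.02, 0.02, 0.73], [0.96, -0.03, 0.02, 0.73], [0.96, -0.09, 0.02, 0.73], [0.96, -0.15, 0.02, 0.73], [0.94, -0.2, 0.02, 0.73]])

```text
time_s: 60.2
tcp_pos: [0.4153, -0.3603, 0.3256]
ee_rot: [[-0.509, -0.861, -0.002], [-0.861, 0.509, 0.001], [0.0, 0.002, -1.0]]
wrist_force: [-0.1, -0.3, 0.2]
gripper_width: 0.386
gripper_force: 0.0
```

Request:
jog_arm(increments=[[0, 0, 0.8, 0], [0, 0, 0.9, 0], [0, 0, 0.9, 0], [0, 0, 0.9, 0], [0, 0, 0.9, 0], [0, 0, 0.6, 0], [0, 0, 0, 0]])

```text
time_s: 60.9
tcp_pos: [0.415, -0.3593, 0.2244]
ee_rot: [[-0.508, -0.862, -0.005], [-0.862, 0.508, 0.002], [0.0, 0.005, -1.0]]
wrist_force: [0.0, -0.1, 0.3]
gripper_width: 0.39
gripper_force: 0.0
```

```bash
python3 plan.py 0.4148,-0.3601,0.0388,149.5
python3 - <<'E'
from h import *
for c in ("side","top"): eyes.capture(c);print(c,[(round(d["conf"],2),np.round(d["centre"],3)) for d in eyes.spot_in(c,"housing1")])
E
```

```text
t 60.9 grasp [ 0.4143 -0.3589  0.0609] yang 149.5 F [ 0.  -0.1  0.3] w 34.0 gf 0.0 j6 -7.0
[[0.02,-0.03,0.55,-0.0],[0.02,-0.02,0.56,-0.0]]
-> [ 0.4147 -0.3601  0.0387] 149.5
side [(0.96, array([ 0.449, -0.671,  0.038])), (0.51, array([ 0.454, -0.518,  0.044])), (0.48, array([0.577, 0.266, 0.064]))]
top [(0.75, array([0.56 , 0.2  , 0.064])), (0.68, array([0.58 , 0.275, 0.066])), (0.51, array([ 0.463, -0.517,  0.038])), (0.5, array([ 0.446, -0.652,  0.04 ])), (0.48, array([0.464, 0.457, 0.063]))]
```

Request:
jog_arm(increments=[[0, 0, 0.6, 0], [0, 0, 0.54, 0], [0, 0, 0.1, 0], [-0.25, 0, 0, 0], [-0.2, 0, 0, 0], [-0.15, 0, 0, 0], [0, 0, 0, 0]])

```text
time_s: 61.8
tcp_pos: [0.4222, -0.3489, 0.2023]
ee_rot: [[-0.507, -0.862, 0.001], [-0.862, 0.507, -0.0], [-0.0, -0.001, -1.0]]
wrist_force: [-0.3, 0.9, 0.2]
gripper_width: 0.395
gripper_force: 0.0
```

Request:
jog_arm(increments=[[-0.1, 0, 0, 0], [-0.1, 0, 0, 0]])

```text
time_s: 62.0
tcp_pos: [0.4237, -0.3458, 0.2021]
ee_rot: [[-0.507, -0.862, -0.001], [-0.862, 0.507, -0.0], [0.0, 0.001, -1.0]]
wrist_force: [-1.3, -1.4, 1.0]
gripper_width: 0.387
gripper_force: 1.0
```

Request:
jog_arm(increments=[[-0.1, 0, 0, 0], [-0.05, 0, 0, 0]])

```text
time_s: 62.2
tcp_pos: [0.4251, -0.3433, 0.2021]
ee_rot: [[-0.507, -0.862, -0.001], [-0.862, 0.507, 0.0], [0.0, 0.001, -1.0]]
wrist_force: [-1.6, -1.8, 1.6]
gripper_width: 0.392
gripper_force: 1.3
```

Request:
jog_arm(increments=[[0.13, 0, 0, 0], [0, 0, 0, 0], [0, 0, 0, 0], [0, 0, 0, 0], [0, 0, 0, 0], [0, 0, -0.5, 0], [0, 0, -1, 0], [0, 0, -1, 0], [0, 0, -0.5, 0]], grip=0)

```text
time_s: 63.1
tcp_pos: [0.4247, -0.3457, 0.264]
ee_rot: [[-0.507, -0.862, 0.004], [-0.862, 0.507, -0.002], [-0.0, -0.004, -1.0]]
wrist_force: [-1.0, -1.0, -2.5]
gripper_width: 0.178
gripper_force: 30.0
```

```bash
python3 plan.py 0.4075,0.113,0.095,81.6 ; python3 mom.py
```

```text
t 63.1 grasp [ 0.4253 -0.346   0.1005] yang 149.5 F [-1.  -1.  -2.5] w 15.4 gf 30.0 j6 -8.0
[[-0.81,0.52,0.01,0.62],[-0.78,0.56,0.01,0.62],[-0.75,0.59,0.01,0.62],[-0.72,0.63,0.01,0.62],[-0.69,0.67,0.01,0.62],[-0.65,0.7,0.01,0.62],[-0.62,0.73,0.01,0.62],[-0.58,0.76,0.01,0.62],[-0.54,0.79,0.01,0.62],[-0.5,0.81,0.01,0.62]]
[[-0.46,0.84,0.01,0.62],[-0.42,0.86,0.01,0.62],[-0.38,0.88,0.01,0.62],[-0.33,0.9,0.01,0.62],[-0.29,0.91,0.01,0.62],[-0.24,0.92,0.01,0.62],[-0.2,0.94,0.01,0.62],[-0.15,0.94,0.01,0.62],[-0.1,0.95,0.02,0.62],[-0.06,0.96,0.01,0.62]]
[[-0.01,0.96,0.02,0.62],[0.04,0.95,0.01,0.62],[0.08,0.95,0.02,0.62],[0.13,0.95,0.01,0.62]]
-> [0.4075 0.113  0.0951] 81.3
t 63.4 F [ 0.19 -0.13 -2.23] M tool [-0.052  0.101 -0.012] w 15.571900323147432
[(0.96, array([ 0.452, -0.673,  0.038])), (0.62, array([ 0.451, -0.518,  0.04 ]))]
```

Request:
jog_arm(increments=[[-0.81, 0.52, 0.01, 0.62], [-0.78, 0.56, 0.01, 0.62], [-0.75, 0.59, 0.01, 0.62], [-0.72, 0.63, 0.01, 0.62], [-0.69, 0.67, 0.01, 0.62], [-0.65, 0.7, 0.01, 0.62], [-0.62, 0.73, 0.01, 0.62], [-0.58, 0.76, 0.01, 0.62], [-0.54, 0.79, 0.01, 0.62], [-0.5, 0.81, 0.01, 0.62]])

```text
time_s: 64.45
tcp_pos: [0.4162, -0.1534, 0.2593]
ee_rot: [[-0.857, -0.515, -0.002], [-0.515, 0.857, 0.0], [0.001, 0.001, -1.0]]
wrist_force: [0.9, 0.6, -3.6]
gripper_width: 0.18
gripper_force: 30.0
```

Request:
jog_arm(increments=[[-0.46, 0.84, 0.01, 0.62], [-0.42, 0.86, 0.01, 0.62], [-0.38, 0.88, 0.01, 0.62], [-0.33, 0.9, 0.01, 0.62], [-0.29, 0.91, 0.01, 0.62], [-0.24, 0.92, 0.01, 0.62], [-0.2, 0.94, 0.01, 0.62], [-0.15, 0.94, 0.01, 0.62], [-0.1, 0.95, 0.01, 0.62], [-0.06, 0.96, 0.01, 0.62]])

```text
time_s: 65.45
tcp_pos: [0.4089, 0.0377, 0.2574]
ee_rot: [[-0.999, -0.045, -0.001], [-0.045, 0.999, -0.001], [0.001, -0.0, -1.0]]
wrist_force: [0.5, 0.2, -2.7]
gripper_width: 0.184
gripper_force: 30.0
```

Request:
jog_arm(increments=[[-0.01, 0.96, 0.02, 0.62], [0.04, 0.95, 0.02, 0.62], [0.08, 0.95, 0.02, 0.62], [0.13, 0.95, 0.02, 0.62], [0, 0, 0, 0]])

```text
time_s: 65.95
tcp_pos: [0.4068, 0.1151, 0.2561]
ee_rot: [[-0.989, 0.149, 0.0], [0.149, 0.989, 0.0], [-0.0, 0.0, -1.0]]
wrist_force: [-0.1, 0.0, -2.0]
gripper_width: 0.178
gripper_force: 30.0
```

```bash
python3 plan.py 0.4075,0.113,0.0506,81.6 ; python3 mom.py
```

```text
t 65.95 grasp [0.4068 0.1151 0.0926] yang 81.5 F [-0.1  0.  -2. ] w 15.5 gf 30.0 j6 -137.0
[[-0.02,-0.03,0.7,-0.01],[-0.01,-0.03,0.7,-0.01],[-0.02,-0.04,0.7,-0.01]]
-> [0.4075 0.113  0.0506] 81.6
t 66.25 F [-0.57 -0.27 -2.43] M tool [ 0.033  0.08  -0.013] w 15.41655234589744
[(0.69, array([0.451, 0.087, 0.086])), (0.6, array([ 0.45 , -0.671,  0.038])), (0.53, array([0.58 , 0.266, 0.064])), (0.51, array([ 0.458, -0.517,  0.041])), (0.45, array([0.568, 0.188, 0.059]))]
```

Request:
jog_arm(increments=[[0, -0.03, 0.7, 0], [0, -0.03, 0.7, 0], [0, -0.04, 0.67, 0], [-0.35, 0, 0, 0], [-0.3, 0, 0, 0], [-0.25, 0, 0, 0], [-0.15, 0, 0, 0], [-0.1, 0, 0, 0], [0, 0, 0, 0]])

```text
time_s: 67.2
tcp_pos: [0.4272, 0.1074, 0.2146]
ee_rot: [[-0.988, 0.153, -0.006], [0.153, 0.988, -0.002], [0.005, -0.002, -1.0]]
wrist_force: [-8.0, 6.1, -0.4]
gripper_width: 0.184
gripper_force: 30.2
```

Request:
jog_arm(increments=[[-0.1, 0, 0, 0], [0, 0, 0, 0]])

```text
time_s: 67.4
tcp_pos: [0.4277, 0.1069, 0.2141]
ee_rot: [[-0.988, 0.153, -0.01], [0.153, 0.988, -0.003], [0.009, -0.004, -1.0]]
wrist_force: [-13.9, 6.3, 2.4]
gripper_width: 0.178
gripper_force: 30.5
```

Request:
jog_arm(increments=[[-0.1, 0, 0, 0], [-0.05, 0, -0.28, 0], [-0.1, 0, -0.28, 0], [-0.13, 0, -0.26, 0], [-0.14, 0, -0.26, 0], [-0.18, 0, -0.23, 0], [-0.18, 0, -0.23, 0], [-0.21, 0, -0.2, 0], [-0.22, 0, -0.2, 0], [0, 0, 0, 0]])

```text
time_s: 68.4
tcp_pos: [0.4572, 0.1037, 0.2546]
ee_rot: [[-0.988, 0.151, 0.001], [0.151, 0.988, 0.0], [-0.001, 0.001, -1.0]]
wrist_force: [-3.1, 1.1, 2.8]
gripper_width: 0.184
gripper_force: 30.9
```

Request:
jog_arm(increments=[[-0.25, 0, -0.16, 0], [-0.25, 0, -0.15, 0], [-0.28, 0, -0.12, 0], [-0.28, 0, -0.1, 0], [-0.29, 0, -0.07, 0], [-0.3, 0, -0.04, 0], [-0.3, 0, 0, 0], [-0.3, 0, 0, 0], [0, 0, 0, 0]])

```text
time_s: 69.3
tcp_pos: [0.5023, 0.097, 0.2666]
ee_rot: [[-0.988, 0.151, 0.001], [0.151, 0.988, 0.0], [-0.001, 0.0, -1.0]]
wrist_force: [-0.7, 0.9, 1.2]
gripper_width: 0.187
gripper_force: 30.0
```

```bash
python3 mom.py; python3 mask.py -0.025 -0.076 0.02 side
```

```text
t 69.6 F [-1.07  0.56 -0.01] M tool [-0.111  0.289 -0.001] w 16.471701095903423
[(0.66, array([ 0.457, -0.518,  0.042])), (0.64, array([ 0.452, -0.669,  0.037])), (0.6, array([0.572, 0.188, 0.053])), (0.51, array([0.58 , 0.264, 0.065]))]
side 0.62 n 149 cent 245.6 174.4 exp [248.7 171.5]
[[239, 169], [242, 181], [251, 180], [251, 169]]
[(np.float64(0.6391304347826087), np.float64(10.0), np.float64(-0.031), -0.078), (np.float64(0.6394849785407726), np.float64(15.0), np.float64(-0.033), -0.078), (np.float64(0.6394849785407726), np.float64(15.0), np.float64(-0.031), -0.078), (np.float64(0.6422413793103449), np.float64(15.0), np.float64(-0.031), -0.076), (np.float64(0.6491228070175439), np.float64(10.0), np.float64(-0.031), -0.08), (np.float64(0.6712328767123288), np.float64(10.0), np.float64(-0.033), -0.08)]
```

Request:
jog_arm(increments=[[0, 0, 0.08, 0], [0, 0, 0.07, 0], [-0.15, 0, 0.02, 0], [-0.15, 0, 0.02, 0], [-0.15, 0, 0.02, 0], [-0.15, 0, 0, 0], [0, 0, 0, 0]])

```text
time_s: 70.45
tcp_pos: [0.5139, 0.0953, 0.2638]
ee_rot: [[-0.989, 0.15, 0.003], [0.15, 0.989, 0.0], [-0.002, 0.001, -1.0]]
wrist_force: [-1.8, 0.3, 7.2]
gripper_width: 0.185
gripper_force: 30.0
```

```bash
python3 mask.py -0.025 -0.076 0.02 side
```

```text
side 0.46 n 132 cent 246.8 175.3 exp [248.7 171.5]
[[251, 169], [242, 170], [242, 181], [251, 180]]
[(np.float64(0.5879629629629629), np.float64(-10.0), np.float64(-0.037), -0.08), (np.float64(0.5879629629629629), np.float64(5.0), np.float64(-0.031), -0.078), (np.float64(0.5963302752293578), np.float64(5.0), np.float64(-0.031), -0.08), (np.float64(0.6009615384615384), np.float64(-5.0), np.float64(-0.033), -0.08), (np.float64(0.6018518518518519), np.float64(0.0), np.float64(-0.033), -0.08), (np.float64(0.6161137440758294), np.float64(0.0), np.float64(-0.031), -0.08)]
```

Request:
jog_arm(increments=[[0, 0, -0.1, 0], [0, 0, 0, 0], [0, 0, 0, 0], [0, 0, 0, 0], [-0.25, 0, -0.05, 0], [0, 0, 0, 0]], grip=32)

```text
time_s: 71.15
tcp_pos: [0.5188, 0.0944, 0.2655]
ee_rot: [[-0.989, 0.151, 0.001], [0.151, 0.989, 0.0], [-0.001, 0.0, -1.0]]
wrist_force: [0.8, -0.5, -0.5]
gripper_width: 0.365
gripper_force: 0.0
```

```bash
python3 plan.py; python3 mask.py -0.030 -0.077 0.02 side; python3 -c "
from h import *
eyes.capture('top')
for c in ('side','top'): print(c,[(round(d['conf'],2),np.round(d['centre'],3)) for d in eyes.spot_in(c,'housing1')])"
```

```text
t 71.15 grasp [0.5189 0.0945 0.102 ] yang 81.3 F [ 0.8 -0.5 -0.5] w 31.8 gf 0.0 j6 -127.0
side 0.56 n 118 cent 246.9 175.6 exp [247.5 171.6]
[[243, 170], [242, 180], [250, 181], [252, 171]]
[(np.float64(0.5518867924528302), np.float64(-5.0), np.float64(-0.032), -0.081), (np.float64(0.5592417061611374), np.float64(0.0), np.float64(-0.03), -0.079), (np.float64(0.5619047619047619), np.float64(5.0), np.float64(-0.03), -0.081), (np.float64(0.5645933014354066), np.float64(0.0), np.float64(-0.032), -0.079), (np.float64(0.5700483091787439), np.float64(0.0), np.float64(-0.03), -0.081), (np.float64(0.5784313725490197), np.float64(0.0), np.float64(-0.032), -0.081)]
side [(0.88, array([ 0.45 , -0.67 ,  0.037])), (0.81, array([ 0.455, -0.522,  0.042])), (0.56, array([0.518, 0.071, 0.053])), (0.48, array([0.579, 0.184, 0.059])), (0.39, array([0.611, 0.129, 0.02 ]))]
top [(0.68, array([ 0.442, -0.652,  0.039])), (0.64, array([0.579, 0.278, 0.069])), (0.54, array([ 0.458, -0.5  ,  0.038]))]
```

Request:
jog_arm(increments=[[0, 0, 0, 0], [0, 0, 0, 0], [0, 0, 0, 0], [0, 0, 0, 0], [0, 0, -0.8, 0], [0, 0, 0, 0]], grip=0)

```text
time_s: 72.0
tcp_pos: [0.5185, 0.0945, 0.2824]
ee_rot: [[-0.989, 0.151, 0.003], [0.151, 0.989, 0.001], [-0.002, 0.001, -1.0]]
wrist_force: [1.1, 0.2, -3.1]
gripper_width: 0.181
gripper_force: 30.0
```

```bash
python3 plan.py 0.5455,0.0540,0.118,81.6 0.5455,0.0540,0.104,-
```

```text
t 72.0 grasp [0.5189 0.0947 0.1189] yang 81.3 F [ 1.1  0.2 -3.1] w 15.7 gf 30.0 j6 -127.0
[[-0.54,-0.6,0.01,-0.02],[-0.54,-0.61,0.02,-0.02],[-0.54,-0.6,0.01,-0.02]]
-> [0.5455 0.0541 0.1181] 81.6
[[0.0,0.0,0.7,-0.0]]
-> [0.5455 0.0541 0.1041] 81.6
```

Request:
jog_arm(increments=[[-0.54, -0.6, 0, -0.02], [-0.54, -0.6, 0, -0.02], [-0.54, -0.6, 0, -0.02], [0, 0, 0.5, 0], [0, 0, 0.25, 0], [0, 0, 0, 0]])

```text
time_s: 72.6
tcp_pos: [0.5443, 0.0543, 0.2654]
ee_rot: [[-0.989, 0.146, -0.002], [0.146, 0.989, -0.001], [0.002, -0.001, -1.0]]
wrist_force: [0.3, -0.5, -2.2]
gripper_width: 0.183
gripper_force: 30.0
```

Request:
jog_arm(increments=[[0, 0, 0.15, 0], [0, 0, 0.15, 0], [0, 0, 0.1, 0], [0, 0, 0, 0]])

```text
time_s: 73.0
tcp_pos: [0.5469, 0.0561, 0.2634]
ee_rot: [[-0.99, 0.142, 0.011], [0.142, 0.99, 0.003], [-0.011, 0.004, -1.0]]
wrist_force: [-3.4, 4.8, 18.6]
gripper_width: 0.186
gripper_force: 30.6
```

Request:
jog_arm(increments=[[0, 0, 0.1, 0], [0, 0, 0.1, 0], [0, 0, 0, 0]])

```text
time_s: 73.3
tcp_pos: [0.5479, 0.0569, 0.2624]
ee_rot: [[-0.99, 0.14, 0.016], [0.141, 0.99, 0.004], [-0.015, 0.006, -1.0]]
wrist_force: [-7.0, 8.0, 31.6]
gripper_width: 0.186
gripper_force: 35.7
```

Request:
jog_arm(increments=[[0, 0, -0.25, 0], [0.12, 0.12, 0, 0], [0, 0, 0.12, 0], [0, 0, 0.1, 0], [0, 0, 0, 0]])

```text
time_s: 73.8
tcp_pos: [0.5452, 0.0592, 0.2615]
ee_rot: [[-0.99, 0.141, 0.013], [0.141, 0.99, 0.003], [-0.012, 0.005, -1.0]]
wrist_force: [-5.7, 7.4, 26.8]
gripper_width: 0.187
gripper_force: 34.9
```

Request:
jog_arm(increments=[[0, 0, -0.5, 0], [0, 0, -0.4, 0], [0, 0, 0, 0]])

```text
time_s: 74.1
tcp_pos: [0.5426, 0.0568, 0.2734]
ee_rot: [[-0.989, 0.146, 0.001], [0.146, 0.989, 0.0], [-0.001, 0.0, -1.0]]
wrist_force: [1.1, 0.3, -2.8]
gripper_width: 0.187
gripper_force: 29.9
```

```bash
python3 plan.py; python3 snap.py pics/insD.png 0.545 0.06 0.05 80; python3 mask.py 0 -0.112 0.03 side
```

```text
t 74.1 grasp [0.5427 0.0568 0.1099] yang 81.6 F [ 1.1  0.3 -2.8] w 16.3 gf 29.9 j6 -121.0
side origin [234 157] scale 9.95
top origin [183 166] scale 9.045454545454545
side 0.61 n 122 cent 253.7 180.0 exp [254.8 176.1]
[[258, 174], [249, 176], [248, 184], [250, 186], [257, 185]]
[(np.float64(0.5395348837209303), np.float64(0.0), np.float64(-0.0), -0.116), (np.float64(0.5409090909090909), np.float64(5.0), np.float64(-0.002), -0.114), (np.float64(0.5514018691588785), np.float64(0.0), np.float64(-0.004), -0.114), (np.float64(0.5576036866359447), np.float64(5.0), np.float64(-0.002), -0.116), (np.float64(0.5654205607476636), np.float64(0.0), np.float64(-0.002), -0.116), (np.float64(0.583732057416268), np.float64(0.0), np.float64(-0.004), -0.116)]
```

View pics/insD.png

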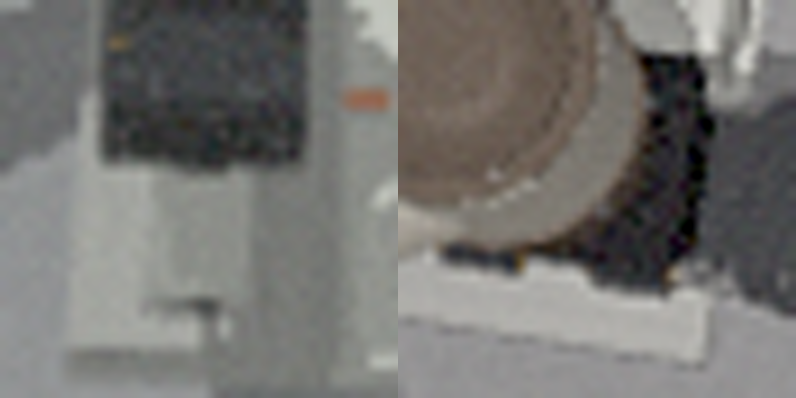

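Request:
jog_arm(increments=[[-0.12, -0.08, 0, 0], [0, 0, 0.3, 0], [0, 0, 0.2, 0], [0, 0, 0, 0]])

```text
time_s: 74.7
tcp_pos: [0.545, 0.0544, 0.2644]
ee_rot: [[-0.989, 0.145, -0.0], [0.145, 0.989, -0.001], [-0.0, -0.001, -1.0]]
wrist_force: [-3.2, -1.3, 8.9]
gripper_width: 0.188
gripper_force: 30.0
```

```bash
python3 mom.py|head -1; python3 plan.py
```

```text
t 75.0 F [-3.76 -1.04  9.48] M tool [ 0.429  1.044 -0.026] w 15.567015206440617
t 75.05 grasp [0.5451 0.0543 0.1011] yang 81.6 F [-4.  -1.9  8.6] w 16.1 gf 30.0 j6 -121.0
```

Request:
jog_arm(increments=[[0.08, 0, 0, 0], [0.08, 0, 0, 0], [0, 0, 0.05, 0], [0, 0, 0, 0]])

```text
time_s: 75.45
tcp_pos: [0.542, 0.0551, 0.2636]
ee_rot: [[-0.989, 0.145, 0.001], [0.145, 0.989, -0.001], [-0.002, -0.0, -1.0]]
wrist_force: [-4.0, -1.2, 9.6]
gripper_width: 0.182
gripper_force: 30.1
```

Request:
jog_arm(increments=[[0.08, 0, 0, 0], [0.08, 0, 0, 0], [0, 0, 0.05, 0], [0, 0, 0, 0]])

```text
time_s: 75.85
tcp_pos: [0.54, 0.0559, 0.2635]
ee_rot: [[-0.989, 0.145, 0.006], [0.145, 0.989, 0.0], [-0.006, 0.001, -1.0]]
wrist_force: [-1.1, -2.1, 10.5]
gripper_width: 0.181
gripper_force: 30.3
```

Request:
jog_arm(increments=[[-0.12, -0.04, -0.05, 0], [-0.12, -0.03, -0.05, 0], [0, 0, 0, 0]])

```text
time_s: 76.15
tcp_pos: [0.5436, 0.0536, 0.2643]
ee_rot: [[-0.989, 0.146, 0.002], [0.146, 0.989, 0.0], [-0.002, 0.0, -1.0]]
wrist_force: [-3.5, -0.2, 7.3]
gripper_width: 0.188
gripper_force: 29.9
```

Request:
jog_arm(increments=[[0, 0, 0, 0], [0, 0, 0, 0], [0, 0, 0, 0], [0, 0, -0.8, 0], [0, 0, -1, 0], [1, 0, -1, 0], [1, 0, -1, 0], [1, 0, 0, 0], [1, 0, 0, 0], [1, 0, 0, 0]], grip=34)

```text
time_s: 77.15
tcp_pos: [0.4432, 0.0682, 0.3387]
ee_rot: [[-0.989, 0.147, -0.0], [0.147, 0.989, 0.0], [0.0, -0.0, -1.0]]
wrist_force: [-0.6, 0.1, -0.2]
gripper_width: 0.389
gripper_force: 0.0
```

```bash
python3 plan.py; python3 mask.py 0 -0.114 0.012 side top; python3 snap.py pics/relD.png 0.545 0.06 0.05 80
```

```text
t 77.15 grasp [0.4432 0.0682 0.1752] yang 81.6 F [-0.6  0.1 -0.2] w 33.8 gf 0.0 j6 -128.0
side 0.65 n 202 cent 252.2 173.9 exp [254.7 179.8]
[[254, 165], [245, 168], [245, 173], [251, 183], [259, 180], [259, 174]]
[(np.float64(0.4928571428571429), np.float64(5.0), np.float64(-0.006), -0.11), (np.float64(0.4948805460750853), np.float64(-10.0), np.float64(-0.014), -0.11), (np.float64(0.4982078853046595), np.float64(5.0), np.float64(-0.002), -0.11), (np.float64(0.5), np.float64(5.0), np.float64(-0.004), -0.11), (np.float64(0.5), np.float64(15.0), np.float64(0.004), -0.11), (np.float64(0.5017667844522968), np.float64(10.0), np.float64(-0.0), -0.11)]
top 0.82 n 228 cent 194.7 188.6 exp [207.2 188.1]
[[185, 187], [186, 193], [190, 195], [204, 192], [201, 182], [194, 182]]
[(np.float64(0.17796610169491525), np.float64(0.0), np.float64(-0.004), -0.11), (np.float64(0.1797752808988764), np.float64(0.0), np.float64(-0.006), -0.11), (np.float64(0.17994100294985252), np.float64(5.0), np.float64(-0.004), -0.11), (np.float64(0.1804733727810651), np.float64(5.0), np.float64(-0.002), -0.11), (np.float64(0.18128654970760233), np.float64(5.0), np.float64(-0.0), -0.11), (np.float64(0.18309859154929578), np.float64(10.0), np.float64(0.004), -0.11)]
side origin [234 157] scale 9.95
top origin [183 166] scale 9.045454545454545
```

View pics/relD.png

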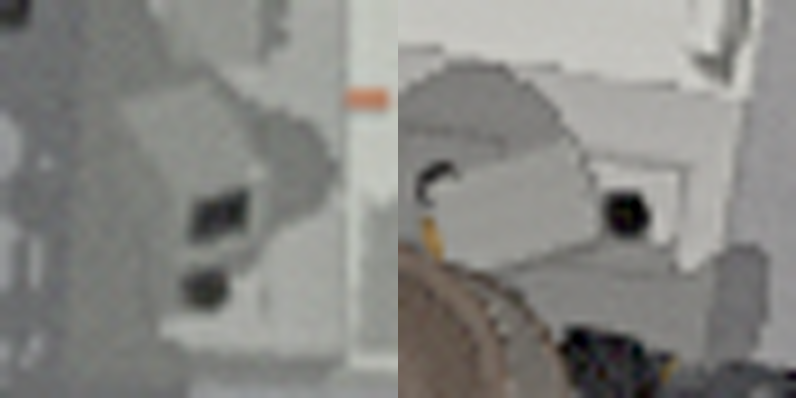

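D has toppled. It lies on the plate with its mouth toward the camera, at side-crop (220,212), and its stub at top-crop (435,240), pointing to +y. I'll measure it and redo the tilt, this time squaring it by the body before inserting.

```bash
python3 - <<'E'
from h import *
t=[(186,187.5),(201,182),(204,191.5),(190,195.5)]
s=[(np.array(p)+.5)/9.95-.5+[234,157] for p in((125,100),(205,85),(262,168),(175,190))]
for z in(.06,):
    for c,q in(("top",t),("side",s)):
        w=np.array([plane(c,u,z)[:2] for u in q]);print(c,w.mean(0).round(4),cv2.minAreaRect(w.astype(np.float32)))
print("stub top z40",plane("top",(187.1,192.5),.044).round(4))
print("top tri",tri(np.mean(s,0),np.mean(t,0)).round(4))
E
python3 plan.py 0.46,0.10,0.175,135 0.46,0.12,0.175,196.7
```

```text
top [0.5395 0.0947] ((0.5383538007736206, 0.0948532298207283), (0.03586356341838837, 0.05661413073539734), 20.90235137939453)
side [0.542  0.0912] ((0.5426425933837891, 0.09208305180072784), (0.03716714307665825, 0.0563141405582428), 14.546561241149902)
stub top z40 [0.5287 0.1261 0.044 ]
top tri [0.5415 0.0953 0.0558]
t 77.45 grasp [0.445  0.0684 0.1754] yang 81.6 F [-0.4  0.4  0.8] w 34.0 gf 0.0 j6 -128.0
[[-0.04,0.14,0.0,-0.97],[-0.05,0.14,0.0,-0.97],[-0.06,0.13,0.0,-0.97],[-0.07,0.13,0.0,-0.97],[-0.08,0.12,0.0,-0.97],[-0.09,0.11,0.0,-0.97],[-0.1,0.1,0.0,-0.97],[-0.11,0.1,0.0,-0.97],[-0.12,0.09,0.01,-0.97],[-0.13,0.08,0.0,-0.97]]
[[-0.13,0.06,0.01,-0.97],[-0.13,0.06,0.0,-0.97]]
-> [0.4599 0.1    0.175 ] 134.9
[[-0.05,0.05,0.0,-0.96],[-0.05,0.05,0.0,-0.96],[-0.06,0.04,0.0,-0.96],[-0.06,0.04,0.0,-0.96],[-0.06,0.03,0.0,-0.96],[-0.07,0.03,0.0,-0.96],[-0.07,0.02,0.0,-0.96],[-0.07,0.02,0.0,-0.96],[-0.07,0.01,0.0,-0.96],[-0.07,0.01,0.0,-0.96]]
[[-0.07,0.0,0.0,-0.96],[-0.07,-0.01,0.0,-0.96],[-0.07,-0.01,0.0,-0.96],[-0.07,-0.01,0.0,-0.96]]
-> [0.4599 0.1199 0.175 ] 196.5
```

```bash
python3 plan.py 0.485,0.11,0.165,135 0.525,0.1435,0.12,197.7 0.525,0.1435,0.0558,-
```

```text
t 77.45 grasp [0.445  0.0684 0.1754] yang 81.6 F [-0.4  0.4  0.8] w 34.0 gf 0.0 j6 -128.0
[[-0.14,0.2,0.04,-0.97],[-0.15,0.18,0.04,-0.97],[-0.17,0.17,0.04,-0.97],[-0.18,0.16,0.04,-0.97],[-0.19,0.14,0.05,-0.97],[-0.2,0.13,0.04,-0.97],[-0.21,0.11,0.05,-0.97],[-0.22,0.1,0.04,-0.97],[-0.23,0.08,0.05,-0.97],[-0.24,0.06,0.04,-0.97]]
[[-0.24,0.04,0.05,-0.97],[-0.24,0.02,0.04,-0.97]]
-> [0.485 0.11  0.165] 134.9
[[-0.19,-0.02,0.16,-0.98],[-0.18,-0.03,0.16,-0.98],[-0.18,-0.04,0.16,-0.98],[-0.18,-0.06,0.16,-0.98],[-0.17,-0.07,0.16,-0.98],[-0.17,-0.09,0.16,-0.98],[-0.16,-0.1,0.16,-0.98],[-0.15,-0.11,0.16,-0.98],[-0.14,-0.12,0.16,-0.98],[-0.13,-0.13,0.16,-0.98]]
[[-0.12,-0.14,0.16,-0.98],[-0.11,-0.15,0.16,-0.98],[-0.09,-0.16,0.17,-0.98],[-0.08,-0.17,0.16,-0.98]]
-> [0.525  0.1434 0.12  ] 197.8
[[0.0,0.0,0.8,-0.0],[0.0,0.0,0.8,-0.0],[0.0,0.0,0.81,-0.0],[0.0,0.0,0.8,-0.0]]
-> [0.525  0.1434 0.0558] 197.8
```

Request:
jog_arm(increments=[[-0.14, 0.2, 0.04, -0.97], [-0.15, 0.18, 0.04, -0.97], [-0.17, 0.17, 0.04, -0.97], [-0.18, 0.16, 0.04, -0.97], [-0.19, 0.14, 0.04, -0.97], [-0.2, 0.13, 0.04, -0.97], [-0.21, 0.11, 0.04, -0.97], [-0.22, 0.1, 0.04, -0.97], [-0.23, 0.08, 0.05, -0.97], [-0.24, 0.06, 0.05, -0.97]])

```text
time_s: 78.45
tcp_pos: [0.4784, 0.1031, 0.3301]
ee_rot: [[-0.807, -0.591, -0.0], [-0.591, 0.807, -0.0], [0.0, -0.0, -1.0]]
wrist_force: [0.8, 0.1, 0.3]
gripper_width: 0.392
gripper_force: 0.0
```

Request:
jog_arm(increments=[[-0.24, 0.04, 0.05, -0.97], [-0.24, 0.02, 0.05, -0.97], [-0.19, -0.02, 0.16, -0.98], [-0.18, -0.03, 0.16, -0.98], [-0.18, -0.04, 0.16, -0.98], [-0.18, -0.06, 0.16, -0.98], [-0.17, -0.07, 0.16, -0.98], [-0.17, -0.09, 0.16, -0.98], [-0.16, -0.1, 0.16, -0.98], [-0.15, -0.11, 0.16, -0.98]])

```text
time_s: 79.45
tcp_pos: [0.5082, 0.1292, 0.3023]
ee_rot: [[-0.156, -0.988, -0.0], [-0.988, 0.156, -0.0], [0.0, 0.0, -1.0]]
wrist_force: [-0.3, 0.2, -0.7]
gripper_width: 0.391
gripper_force: 0.0
```

Request:
jog_arm(increments=[[-0.14, -0.12, 0.16, -0.98], [-0.13, -0.13, 0.16, -0.98], [-0.12, -0.14, 0.16, -0.98], [-0.11, -0.15, 0.16, -0.98], [-0.09, -0.16, 0.16, -0.98], [-0.08, -0.17, 0.16, -0.98], [0, 0, 0.8, 0], [0, 0, 0.8, 0], [0, 0, 0.8, 0], [0, 0, 0.5, 0]])

```text
time_s: 80.45
tcp_pos: [0.5247, 0.1431, 0.224]
ee_rot: [[0.305, -0.952, -0.002], [-0.952, -0.305, -0.001], [0.0, 0.002, -1.0]]
wrist_force: [0.7, -0.3, 1.6]
gripper_width: 0.394
gripper_force: 0.0
```

Request:
jog_arm(increments=[[0, 0, 0, 0]])

```text
time_s: 80.55
tcp_pos: [0.5243, 0.143, 0.2239]
ee_rot: [[0.306, -0.952, -0.003], [-0.952, -0.306, -0.002], [0.001, 0.004, -1.0]]
wrist_force: [0.0, -0.1, -0.2]
gripper_width: 0.394
gripper_force: 0.0
```

```bash
python3 plan.py 0.525,0.1435,0.0558,197.7; python3 mom.py
```

```text
t 80.55 grasp [0.5238 0.1427 0.0604] yang -162.2 F [ 0.  -0.1 -0.2] w 34.3 gf 0.0 j6 -15.0
[[-0.02,-0.07,0.23,0.02]]
-> [0.525  0.1435 0.0558] -162.3
t 80.85 F [ 0.07 -0.23 -0.08] M tool [-0.112 -0.064  0.004] w 34.176425122652134
[(0.81, array([ 0.45 , -0.67 ,  0.037])), (0.45, array([0.544, 0.081, 0.059])), (0.39, array([0.573, 0.186, 0.033]))]
```

Request:
jog_arm(increments=[[0, 0, 0.21, 0], [0.25, 0, 0, 0], [0.2, 0, 0, 0], [0.15, 0, 0, 0], [0.15, 0, 0, 0], [0.1, 0, 0, 0], [0.1, 0, 0, 0]])

```text
time_s: 81.6
tcp_pos: [0.5303, 0.1252, 0.2217]
ee_rot: [[0.306, -0.952, 0.001], [-0.952, -0.306, 0.0], [-0.0, -0.001, -1.0]]
wrist_force: [0.5, 2.2, -0.3]
gripper_width: 0.39
gripper_force: 0.7
```

Request:
jog_arm(increments=[[-0.12, 0, 0, 0], [0, 0, 0, 0], [0, 0, 0, 0], [0, 0, 0, 0], [0, 0, 0, 0]], grip=0)

```text
time_s: 82.1
tcp_pos: [0.5293, 0.1276, 0.2217]
ee_rot: [[0.307, -0.952, 0.0], [-0.952, -0.307, 0.0], [-0.0, -0.0, -1.0]]
wrist_force: [0.2, 0.8, 1.1]
gripper_width: 0.179
gripper_force: 30.0
```

Request:
jog_arm(increments=[[0, 0, -0.5, 0], [0, 0, -1, 0], [0, 0, -1, 0], [0, 0, 0, 0]])

```text
time_s: 82.5
tcp_pos: [0.5299, 0.1277, 0.2742]
ee_rot: [[0.307, -0.952, 0.005], [-0.952, -0.307, 0.002], [-0.001, -0.005, -1.0]]
wrist_force: [1.1, -0.1, -2.6]
gripper_width: 0.176
gripper_force: 30.0
```

```bash
python3 mom.py; python3 plan.py 0.43,0.16,0.10,220 0.4075,0.113,0.09,261.6
```

```text
t 82.8 F [-0.48 -0.06 -2.53] M tool [-0.13  -0.144  0.021] w 15.6446204003781
[(0.68, array([0.538, 0.075, 0.093])), (0.65, array([ 0.45 , -0.67 ,  0.035])), (0.58, array([ 0.454, -0.52 ,  0.043])), (0.46, array([0.572, 0.184, 0.054]))]
t 82.85 grasp [0.5286 0.1272 0.1069] yang -162.2 F [ 0.7  0.5 -1.8] w 15.5 gf 30.0 j6 -13.0
[[-0.51,0.7,0.06,-0.81],[-0.56,0.66,0.06,-0.81],[-0.6,0.63,0.06,-0.81],[-0.64,0.59,0.06,-0.81],[-0.67,0.54,0.05,-0.81],[-0.71,0.5,0.06,-0.81]]
-> [0.4299 0.1601 0.0999] -139.9
[[0.11,0.24,0.05,-0.91],[0.09,0.24,0.05,-0.91],[0.07,0.25,0.05,-0.91],[0.05,0.26,0.05,-0.91],[0.04,0.26,0.05,-0.91],[0.02,0.26,0.05,-0.91],[0.0,0.26,0.05,-0.91],[-0.02,0.26,0.05,-0.91],[-0.04,0.26,0.05,-0.91],[-0.07,0.25,0.05,-0.91]]
-> [0.4074 0.1129 0.0899] -98.2
```

Request:
jog_arm(increments=[[-0.51, 0.7, 0.05, -0.81], [-0.56, 0.66, 0.05, -0.81], [-0.6, 0.63, 0.05, -0.81], [-0.64, 0.59, 0.05, -0.81], [-0.67, 0.54, 0.05, -0.81], [-0.71, 0.5, 0.05, -0.81], [0.11, 0.24, 0.05, -0.91], [0.09, 0.24, 0.05, -0.91], [0.07, 0.25, 0.05, -0.91], [0.05, 0.26, 0.05, -0.91]])

```text
time_s: 83.85
tcp_pos: [0.4213, 0.1414, 0.2611]
ee_rot: [[0.838, -0.545, -0.001], [-0.545, -0.838, -0.001], [-0.0, 0.001, -1.0]]
wrist_force: [-0.4, -0.4, -2.2]
gripper_width: 0.175
gripper_force: 30.0
```

Request:
jog_arm(increments=[[0.04, 0.26, 0.05, -0.91], [0.02, 0.26, 0.05, -0.91], [0, 0.26, 0.05, -0.91], [-0.02, 0.26, 0.05, -0.91], [-0.04, 0.26, 0.05, -0.91], [-0.07, 0.25, 0.05, -0.91], [0, 0, 0.7, 0], [0, 0, 0.7, 0], [0, 0, 0.45, 0], [0, 0, 0, 0]])

```text
time_s: 84.85
tcp_pos: [0.4078, 0.113, 0.2174]
ee_rot: [[0.99, -0.142, -0.003], [-0.142, -0.99, -0.002], [-0.002, 0.003, -1.0]]
wrist_force: [0.4, 0.4, -2.3]
gripper_width: 0.173
gripper_force: 30.0
```

```bash
python3 plan.py 0.4075,0.113,0.0527,261.6
```

```text
t 84.85 grasp [0.4073 0.1127 0.0539] yang -98.2 F [ 0.4  0.4 -2.3] w 15.0 gf 30.0 j6 44.0
[[0.01,-0.02,0.06,0.05]]
-> [0.4076 0.113  0.0527] -98.4
```

Request:
jog_arm(increments=[[0.35, 0, 0.03, 0.04], [0.3, 0, 0, 0], [0.25, 0, 0, 0], [0.15, 0, 0, 0], [0.1, 0, 0, 0], [0.1, 0, 0, 0], [0, 0, 0, 0]])

```text
time_s: 85.55
tcp_pos: [0.4298, 0.1088, 0.2168]
ee_rot: [[0.989, -0.148, -0.01], [-0.148, -0.989, -0.003], [-0.009, 0.005, -1.0]]
wrist_force: [-13.8, 7.9, 1.6]
gripper_width: 0.178
gripper_force: 30.5
```

Request:
jog_arm(increments=[[0.05, 0, -0.28, 0], [0.1, 0, -0.28, 0], [0.13, 0, -0.26, 0], [0.14, 0, -0.26, 0], [0.18, 0, -0.23, 0], [0.18, 0, -0.23, 0], [0.21, 0, -0.2, 0], [0.22, 0, -0.2, 0], [0.25, 0, -0.16, 0], [0.25, 0, -0.15, 0]])

```text
time_s: 86.55
tcp_pos: [0.4672, 0.1045, 0.2632]
ee_rot: [[0.989, -0.146, 0.0], [-0.146, -0.989, 0.0], [0.0, -0.0, -1.0]]
wrist_force: [-1.8, 0.6, -1.9]
gripper_width: 0.175
gripper_force: 30.1
```

Request:
jog_arm(increments=[[0.28, 0, -0.12, 0], [0.28, 0, -0.1, 0], [0.29, 0, -0.07, 0], [0.3, 0, -0.04, 0], [0.3, 0, 0, 0], [0.3, 0, 0, 0], [0, 0, 0, 0]])

```text
time_s: 87.25
tcp_pos: [0.5022, 0.0996, 0.2697]
ee_rot: [[0.989, -0.146, 0.001], [-0.146, -0.989, 0.0], [0.001, -0.0, -1.0]]
wrist_force: [-0.9, -0.3, 0.5]
gripper_width: 0.174
gripper_force: 30.0
```

```bash
python3 mom.py; python3 mask.py -0.025 -0.076 0.02 side
```

```text
t 87.55 F [-0.87  0.23  0.44] M tool [ 0.02  -0.458  0.001] w 15.025431388415123
[(0.89, array([ 0.449, -0.67 ,  0.035])), (0.55, array([0.509, 0.074, 0.06 ])), (0.55, array([ 0.456, -0.521,  0.044])), (0.45, array([0.583, 0.265, 0.069]))]
side 0.56 n 150 cent 244.2 173.7 exp [248.7 171.5]
[[239, 167], [240, 179], [248, 180], [250, 178], [249, 168]]
[(np.float64(0.6711711711711712), np.float64(5.0), np.float64(-0.041), -0.08), (np.float64(0.6743119266055045), np.float64(5.0), np.float64(-0.041), -0.076), (np.float64(0.6756756756756757), np.float64(10.0), np.float64(-0.039), -0.08), (np.float64(0.6756756756756757), np.float64(10.0), np.float64(-0.035), -0.08), (np.float64(0.6866359447004609), np.float64(5.0), np.float64(-0.041), -0.078), (np.float64(0.6912442396313364), np.float64(10.0), np.float64(-0.037), -0.08)]
```

Request:
jog_arm(increments=[[0, 0, 0.08, 0], [0, 0, 0.07, 0], [0.15, 0, 0.02, 0], [0.15, 0, 0.02, 0], [0.12, 0, 0, 0], [0, 0, 0, 0]])

```text
time_s: 88.3
tcp_pos: [0.5112, 0.0985, 0.2678]
ee_rot: [[0.99, -0.144, 0.005], [-0.144, -0.99, 0.001], [0.005, -0.001, -1.0]]
wrist_force: [0.4, -1.2, 7.8]
gripper_width: 0.177
gripper_force: 30.0
```

Request:
jog_arm(increments=[[0, 0, -0.1, 0], [0, 0, 0, 0], [0, 0, 0, 0], [0, 0, 0, 0], [0, 0, 0, 0], [0, 0, 0, 0], [0, 0, 0, 0], [0.15, 0, -0.1, 0], [0, 0, 0, 0]], grip=66)

```text
time_s: 89.2
tcp_pos: [0.5131, 0.098, 0.2701]
ee_rot: [[0.989, -0.145, 0.001], [-0.145, -0.989, 0.0], [0.001, -0.0, -1.0]]
wrist_force: [-0.5, 0.2, 0.4]
gripper_width: 0.753
gripper_force: 0.0
```

```bash
python3 mask.py -0.03 -0.076 0.02 side; python3 plan.py;python3 -c "
from h import *
print([(round(d['conf'],2),np.round(d['centre'],3)) for d in eyes.spot_in('side','housing1')])"
```

```text
side 0.48 n 106 cent 246.0 175.8 exp [247.5 171.5]
[[250, 168], [248, 168], [246, 173], [241, 172], [241, 180], [250, 181]]
[(np.float64(0.5), np.float64(0.0), np.float64(-0.04), -0.078), (np.float64(0.5023696682464455), np.float64(0.0), np.float64(-0.038), -0.08), (np.float64(0.5023696682464455), np.float64(0.0), np.float64(-0.034), -0.08), (np.float64(0.507177033492823), np.float64(0.0), np.float64(-0.04), -0.08), (np.float64(0.507177033492823), np.float64(0.0), np.float64(-0.036), -0.08), (np.float64(0.5073891625615764), np.float64(-5.0), np.float64(-0.04), -0.08)]
t 89.3 grasp [0.5128 0.0979 0.1063] yang -98.4 F [ 0.  -1.7 -0.5] w 65.8 gf 0.0 j6 53.0
[(0.63, array([0.576, 0.185, 0.058])), (0.62, array([ 0.456, -0.518,  0.043])), (0.6, array([0.515, 0.073, 0.049])), (0.59, array([0.585, 0.26 , 0.062])), (0.59, array([ 0.451, -0.671,  0.037]))]
```

Request:
jog_arm(increments=[[0, 0, 0.6, 0], [0, 0, 0.6, 0], [0, 0, 0.4, 0], [0, 0, 0, 0]])

```text
time_s: 89.75
tcp_pos: [0.512, 0.0976, 0.2357]
ee_rot: [[0.989, -0.146, -0.004], [-0.146, -0.989, -0.002], [-0.004, 0.002, -1.0]]
wrist_force: [0.1, 0.3, -0.3]
gripper_width: 0.757
gripper_force: 0.0
```

Request:
jog_arm(increments=[[0, 0, 0, 0], [0, 0, 0, 0], [0, 0, 0, 0], [0, 0, 0, 0], [0, 0, 0, 0], [0, 0, 0, 0]], grip=20)

```text
time_s: 90.35
tcp_pos: [0.5127, 0.098, 0.2381]
ee_rot: [[0.989, -0.145, 0.001], [-0.145, -0.989, 0.0], [0.001, -0.0, -1.0]]
wrist_force: [0.3, -0.3, 1.9]
gripper_width: 0.459
gripper_force: 30.0
```

Request:
jog_arm(increments=[[0, 0, -0.5, 0], [0, 0, -0.3, 0], [0.6, 0.6, 0, 0], [0.7, 0.7, 0, 0], [0.6, 0.6, 0, 0], [0, 0, 0, 0]])

```text
time_s: 90.95
tcp_pos: [0.5454, 0.0537, 0.254]
ee_rot: [[0.989, -0.148, 0.001], [-0.148, -0.989, 0.0], [0.001, -0.0, -1.0]]
wrist_force: [0.0, 0.1, -2.5]
gripper_width: 0.454
gripper_force: 30.0
```

```bash
python3 mask.py 0 -0.114 0.036 side; python3 plan.py 0.5453,0.0544,0.075,261.6
```

```text
side 0.53 n 58 cent 254.9 182.4 exp [254.8 175.4]
[[250, 180], [251, 185], [258, 185], [260, 182], [259, 179], [257, 181]]
[(np.float64(0.26244343891402716), np.float64(0.0), np.float64(-0.0), -0.116), (np.float64(0.26851851851851855), np.float64(5.0), np.float64(0.002), -0.118), (np.float64(0.26851851851851855), np.float64(5.0), np.float64(0.002), -0.116), (np.float64(0.26976744186046514), np.float64(0.0), np.float64(-0.0), -0.118), (np.float64(0.26976744186046514), np.float64(0.0), np.float64(0.004), -0.118), (np.float64(0.26976744186046514), np.float64(0.0), np.float64(0.004), -0.116)]
t 91.05 grasp [0.5444 0.0546 0.0903] yang -98.4 F [-0.2 -0.3 -2.2] w 39.9 gf 30.0 j6 59.0
[[0.05,0.0,0.76,-0.01]]
-> [0.5454 0.0545 0.0751] -98.4
```

Request:
jog_arm(increments=[[0, 0, 0.4, 0], [0, 0, 0.25, 0], [0, 0, 0.15, 0], [0, 0, 0.15, 0], [0, 0, 0, 0]])

```text
time_s: 91.55
tcp_pos: [0.5444, 0.055, 0.2341]
ee_rot: [[0.989, -0.145, -0.001], [-0.145, -0.989, -0.0], [-0.001, 0.001, -1.0]]
wrist_force: [-0.6, 0.0, -2.6]
gripper_width: 0.457
gripper_force: 30.0
```

Request:
jog_arm(increments=[[0, 0, 0.12, 0], [0, 0, 0.12, 0], [0, 0, 0, 0]])

```text
time_s: 91.85
tcp_pos: [0.5445, 0.0547, 0.2296]
ee_rot: [[0.989, -0.146, -0.001], [-0.146, -0.989, -0.0], [-0.001, 0.0, -1.0]]
wrist_force: [0.4, -0.3, -2.4]
gripper_width: 0.457
gripper_force: 30.0
```

Request:
jog_arm(increments=[[0, 0, 0.12, 0], [0, 0, 0.12, 0], [0, 0, 0.1, 0], [0, 0, 0.1, 0], [0, 0, 0, 0]])

```text
time_s: 92.35
tcp_pos: [0.5447, 0.055, 0.226]
ee_rot: [[0.99, -0.144, 0.001], [-0.144, -0.99, -0.001], [0.001, 0.001, -1.0]]
wrist_force: [-10.7, 0.4, 27.4]
gripper_width: 0.458
gripper_force: 30.0
```

Request:
jog_arm(increments=[[0, 0, 0, 0], [0, 0, 0, 0], [0, 0, 0, 0], [0, 0, 0, 0], [0, 0, -1, 0], [0, 0, -1, 0], [0, 0, -1, 0], [0, 0, -1, 0], [0, 0, -1, 0], [0, 0, -1, 0]], grip=60)

```text
time_s: 93.35
tcp_pos: [0.5447, 0.0548, 0.3415]
ee_rot: [[0.989, -0.145, -0.001], [-0.145, -0.989, -0.0], [-0.001, 0.0, -1.0]]
wrist_force: [-0.0, 0.5, 0.4]
gripper_width: 0.695
gripper_force: 0.0
```

```bash
python3 mask.py 0 -0.114 0.008 side|head -4; python3 -c "
from h import *
eyes.capture('top')
for c in ('side','top'): print(c,[(round(d['conf'],2),np.round(d['centre'],3)) for d in eyes.spot_in(c,'housing1')])
for c in ('side','top'): print(c,[(round(d['conf'],2),np.round(d['centre'],3)) for d in eyes.spot_in(c,'clamp_rod')])"
python3 plan.py 0.58,0.10,0.30,-143 0.6626,0.1521,0.30,-188.4 0.6626,0.1521,0.2326,-
```

```text
side 0.5 n 163 cent 254.7 180.4 exp [254.6 180.5]
[[251, 173], [250, 188], [258, 188], [260, 174]]
[(np.float64(0.7799043062200957), np.float64(0.0), np.float64(0.002), -0.112), (np.float64(0.782608695652174), np.float64(-5.0), np.float64(-0.004), -0.112), (np.float64(0.7951219512195122), np.float64(0.0), np.float64(-0.0), -0.114), (np.float64(0.7990196078431373), np.float64(0.0), np.float64(-0.0), -0.11), (np.float64(0.7990196078431373), np.float64(0.0), np.float64(0.002), -0.114), (np.float64(0.8029556650246306), np.float64(0.0), np.float64(0.002), -0.11)]
side [(0.95, array([ 0.45 , -0.67 ,  0.035])), (0.9, array([ 0.456, -0.517,  0.043])), (0.72, array([0.547, 0.034, 0.064]))]
top [(0.46, array([ 0.458, -0.5  ,  0.034]))]
side [(0.62, array([0.648, 0.108, 0.174]))]
top [(0.78, array([0.659, 0.19 , 0.227]))]
t 93.7 grasp [0.5439 0.0546 0.1762] yang -98.4 F [ 1.2 -0.   0.4] w 59.9 gf 0.0 j6 59.0
[[0.15,-0.25,-0.62,0.97],[0.13,-0.26,-0.62,0.97],[0.1,-0.27,-0.62,0.97],[0.08,-0.28,-0.62,0.97],[0.06,-0.28,-0.62,0.97],[0.04,-0.29,-0.62,0.97],[0.02,-0.29,-0.62,0.97],[-0.01,-0.29,-0.62,0.97],[-0.03,-0.29,-0.62,0.97],[-0.04,-0.28,-0.61,0.97]]
-> [0.58   0.0999 0.3   ] -142.8
[[0.04,-0.44,0.0,0.9],[0.01,-0.44,0.0,0.9],[-0.03,-0.44,0.0,0.9],[-0.06,-0.44,0.0,0.9],[-0.09,-0.44,0.0,0.9],[-0.12,-0.43,0.0,0.9],[-0.15,-0.42,0.0,0.9],[-0.18,-0.41,0.0,0.9],[-0.21,-0.39,0.0,0.9],[-0.24,-0.37,0.0,0.9]]
[[-0.27,-0.36,0.0,0.9]]
-> [0.6626 0.1522 0.3   ] -188.2
[[0.0,0.0,0.84,-0.0],[0.0,0.0,0.84,-0.0],[0.0,0.0,0.84,-0.0],[0.0,0.0,0.85,-0.0]]
-> [0.6626 0.1522 0.2326] -188.2
```

Request:
jog_arm(increments=[[0.15, -0.25, -0.62, 0.97], [0.13, -0.26, -0.62, 0.97], [0.1, -0.27, -0.62, 0.97], [0.08, -0.28, -0.62, 0.97], [0.06, -0.28, -0.62, 0.97], [0.04, -0.29, -0.62, 0.97], [0.02, -0.29, -0.62, 0.97], [-0.01, -0.29, -0.62, 0.97], [-0.03, -0.29, -0.62, 0.97], [-0.04, -0.28, -0.62, 0.97]])

```text
time_s: 94.7
tcp_pos: [0.581, 0.1004, 0.4642]
ee_rot: [[0.602, -0.799, -0.002], [-0.799, -0.602, -0.001], [-0.001, 0.002, -1.0]]
wrist_force: [0.5, -0.0, -0.1]
gripper_width: 0.691
gripper_force: 0.0
```

Request:
jog_arm(increments=[[0.04, -0.44, 0, 0.9], [0.01, -0.44, 0, 0.9], [-0.03, -0.44, 0, 0.9], [-0.06, -0.44, 0, 0.9], [-0.09, -0.44, 0, 0.9], [-0.12, -0.43, 0, 0.9], [-0.15, -0.42, 0, 0.9], [-0.18, -0.41, 0, 0.9], [-0.21, -0.39, 0, 0.9], [-0.24, -0.37, 0, 0.9]])

```text
time_s: 95.7
tcp_pos: [0.6563, 0.1479, 0.4634]
ee_rot: [[-0.074, -0.997, -0.003], [-0.997, 0.074, -0.001], [0.001, 0.002, -1.0]]
wrist_force: [0.7, 0.3, -0.5]
gripper_width: 0.687
gripper_force: 0.0
```

Request:
jog_arm(increments=[[-0.27, -0.36, 0, 0.9], [0, 0, 0, 0], [0, 0, 0.8, 0], [0, 0, 0.8, 0], [0, 0, 0.8, 0], [0, 0, 0.8, 0], [0, 0, 0, 0]])

```text
time_s: 96.4
tcp_pos: [0.6626, 0.1521, 0.3975]
ee_rot: [[-0.142, -0.99, -0.007], [-0.99, 0.142, -0.002], [0.003, 0.006, -1.0]]
wrist_force: [-0.2, -0.6, -0.2]
gripper_width: 0.691
gripper_force: 0.0
```

Request:
jog_arm(increments=[[0, 0, 0, 0], [0, 0, 0, 0], [0, 0, 0, 0], [0, 0, 0, 0], [0, 0, 0, 0], [0, 0, 0, 0], [0, 0, 0, 0], [0, 0, 0, 0]], grip=0)

```text
time_s: 97.2
tcp_pos: [0.6633, 0.1524, 0.4012]
ee_rot: [[-0.143, -0.99, 0.0], [-0.99, 0.143, 0.0], [-0.0, -0.0, -1.0]]
wrist_force: [-0.3, -0.7, 0.3]
gripper_width: 0.127
gripper_force: 30.0
```

Request:
jog_arm(increments=[[0, 0.45, -0.06, 0], [0, 0.44, -0.05, 0], [0, 0.9, 0, 0], [0, 0.9, 0.11, 0], [0, 0.87, 0.22, 0], [0, 0.84, 0.32, 0], [0, 0.8, 0.42, 0], [0, 0.74, 0.51, 0], [0, 0.67, 0.6, 0], [0, 0.6, 0.67, 0]])

```text
time_s: 98.2
tcp_pos: [0.52, 0.1736, 0.3479]
ee_rot: [[-0.142, -0.99, 0.005], [-0.99, 0.142, 0.003], [-0.004, -0.005, -1.0]]
wrist_force: [4.4, 1.0, 1.9]
gripper_width: 0.127
gripper_force: 30.0
```

Request:
jog_arm(increments=[[0, 0.52, 0.74, 0], [0, 0.42, 0.8, 0], [0, 0.33, 0.84, 0], [0, 0.22, 0.87, 0], [0, 0, 0, 0]])

```text
time_s: 98.7
tcp_pos: [0.4907, 0.1782, 0.2811]
ee_rot: [[-0.142, -0.99, 0.002], [-0.99, 0.142, 0.002], [-0.003, -0.002, -1.0]]
wrist_force: [0.3, 4.5, 1.8]
gripper_width: 0.126
gripper_force: 30.0
```

Request:
jog_arm(increments=[[0, 0.06, 0.4, 0], [0, 0.05, 0.4, 0], [0, 0, 0.3, 0], [0, 0, 0.2, 0], [0, 0, 0, 0]])

```text
time_s: 99.2
tcp_pos: [0.4883, 0.1784, 0.2544]
ee_rot: [[-0.143, -0.99, 0.001], [-0.99, 0.143, 0.003], [-0.003, -0.0, -1.0]]
wrist_force: [1.8, 7.6, -10.7]
gripper_width: 0.127
gripper_force: 30.0
```

Request:
jog_arm(increments=[[0, 0, 0, 0], [0, 0, 0, 0], [0, 0, 0, 0], [0, 0, 0, 0], [0, 0, -0.6, 0], [0, 0, -1, 0], [0, 0, -1, 0], [0, 0, -1, 0], [0, 0, -1, 0], [0, 0, -1, 0]], grip=40)

```text
time_s: 100.2
tcp_pos: [0.4888, 0.1772, 0.3693]
ee_rot: [[-0.143, -0.99, 0.001], [-0.99, 0.143, 0.0], [-0.001, -0.001, -1.0]]
wrist_force: [0.4, 0.3, 0.5]
gripper_width: 0.461
gripper_force: 0.0
```

```bash
python3 - <<'E'
from h import *
for c in("side","top"):
    eyes.capture(c)
    for n in("clamp_rod","valve_knob","knob_grip"): print(c,n,[(round(d["conf"],2),np.round(d["centre"],3)) for d in eyes.spot_in(c,n)][:3])
# rod: dark profile check not needed; knob from initial averaged pictures
for c,b in(("top",(82,190,105,222)),("side",(215,105,240,128))):
    g=np.load(f"{c}_avg.npy")[b[1]:b[3],b[0]:b[2]].mean(2)
    big=cv2.resize(g.astype(np.float32),None,fx=8,fy=8,interpolation=cv2.INTER_CUBIC);m=(big<45).astype(np.uint8)
    k=max(cv2.findContours(m,0,2)[0],key=cv2.contourArea);k=(k[:,0]+.5)/8-.5+[b[0],b[1]]
    print(c,"area px",cv2.contourArea(k.astype(np.float32)),cv2.minAreaRect(k.astype(np.float32)),"min",g.min())
    M=k.mean(0)
    w=np.array([plane(c,u,.083)[:2] for u in k],np.float32);print("  z83 rect",cv2.minAreaRect(w)," z70 centre",plane(c,(k.min(0)+k.max(0))/2,.07).round(4))
    # model fit: silhouette of bar (46x12, z53..83) union
    best=[]
    tgt=np.zeros((384,512),np.uint8);cv2.fillPoly(tgt,[(k*16).round().astype(np.int32)],1,shift=4)
    for x in np.arange(.455,.485,.002):
      for y in np.arange(.440,.468,.002):
        for a in range(0,180,10):
          P=pose([x,y,np.radians(a)],[(i*.023,j*.006,h) for i in(-1,1) for j in(-1,1) for h in(.053,.083)])
          h=cv2.convexHull(proj(c,P).astype(np.float32));q=np.zeros_like(tgt);cv2.fillConvexPoly(q,(h[:,0]*16).round().astype(np.int32),1,shift=4)
          best.append(((q&tgt).sum()/(q|tgt).sum(),round(x,3),round(y,3),a))
    print("  fit",[tuple(float(v) for v in np.round(t,3)) for t in sorted(best)[-5:]])
E
python3 plan.py
```

```text
side clamp_rod [(0.7, array([0.55 , 0.13 , 0.091]))]
side valve_knob [(0.55, array([0.571, 0.164, 0.018]))]
side knob_grip []
top clamp_rod [(0.86, array([0.545, 0.094, 0.088]))]
top valve_knob []
top knob_grip []
top area px 116.1875 ((91.21977996826172, 209.5199737548828), (11.296380043029785, 14.560791015625), 31.75948143005371) min 0.0
  z83 rect ((0.4636400043964386, 0.4476540982723236), (0.03952210396528244, 0.048818644136190414), 60.89571762084961)  z70 centre [0.4681 0.4571 0.07  ]
  fit [(0.705, 0.467, 0.46, 150.0), (0.707, 0.465, 0.46, 140.0), (0.716, 0.469, 0.46, 140.0), (0.717, 0.469, 0.458, 150.0), (0.723, 0.467, 0.458, 150.0)]
side area px 69.7109375 ((227.625, 116.875), (10.125, 8.875), 90.0) min 18.5
  z83 rect ((0.46768882870674133, 0.4259551763534546), (0.076735720038414, 0.040059033781290054), 85.99237823486328)  z70 centre [0.4686 0.4433 0.07  ]
  fit [(0.8, 0.467, 0.446, 130.0), (0.8, 0.469, 0.446, 130.0), (0.802, 0.467, 0.45, 130.0), (0.802, 0.467, 0.452, 130.0), (0.802, 0.469, 0.448, 130.0)]
t 100.6 grasp [0.4884 0.1772 0.2029] yang 171.8 F [ 0.1 -0.1  0.1] w 39.7 gf 0.0 j6 -46.0
```

```bash
python3 - <<'E'
from h import *
S=8;tab={}
for c,b in(("top",(80,188,108,224)),("side",(213,103,242,130))):
    g=np.load(f"{c}_avg.npy")[b[1]:b[3],b[0]:b[2]].max(2).astype(np.float32)
    big=cv2.resize(g,None,fx=S,fy=S,interpolation=cv2.INTER_CUBIC)
    for thr in(35,50):
        m=(big<thr).astype(np.uint8);n,l,st,_=cv2.connectedComponentsWithStats(m);i=1+st[1:,4].argmax();m=(l==i).astype(np.uint8)
        for a in range(0,180,10):
            bst=(0,)
            for x in np.arange(.456,.482,.002):
                for y in np.arange(.438,.468,.002):
                    P=pose([x,y,np.radians(a)],[(i*.023,j*.006,h) for i in(-1,1) for j in(-1,1) for h in(.053,.083)])
                    h=(cv2.convexHull(((proj(c,P)-b[:2]+.5)*S-.5).astype(np.float32))).round().astype(np.int32);q=np.zeros_like(m);cv2.fillConvexPoly(q,h,1)
                    s=(q&m).sum()/(q|m).sum()
                    if s>bst[0]:bst=(round(float(s),3),round(float(x),3),round(float(y),3))
            tab.setdefault((c,thr),[]).append((a,)+bst)
for k,v in tab.items(): print(k,[t for t in sorted(v,key=lambda t:-t[1])[:6]])
E
for a in 120 135; do python3 plan.py 0.468,0.453,0.20,$((a-270)) 0.468,0.453,0.079,- ; done
```

```text
('top', 35) [(140, 0.68, 0.468, 0.456), (150, 0.672, 0.466, 0.46), (130, 0.652, 0.468, 0.456), (160, 0.632, 0.466, 0.456), (120, 0.608, 0.466, 0.454), (170, 0.599, 0.468, 0.456)]
('top', 50) [(140, 0.691, 0.468, 0.458), (150, 0.678, 0.466, 0.46), (130, 0.653, 0.466, 0.458), (160, 0.635, 0.468, 0.458), (120, 0.61, 0.464, 0.456), (170, 0.602, 0.468, 0.456)]
('side', 35) [(130, 0.751, 0.468, 0.448), (120, 0.744, 0.468, 0.444), (140, 0.734, 0.466, 0.448), (150, 0.711, 0.466, 0.448), (160, 0.678, 0.466, 0.446), (110, 0.666, 0.466, 0.446)]
('side', 50) [(130, 0.774, 0.468, 0.446), (140, 0.765, 0.468, 0.45), (150, 0.741, 0.468, 0.45), (120, 0.724, 0.466, 0.448), (160, 0.705, 0.47, 0.446), (170, 0.69, 0.47, 0.444)]
t 100.6 grasp [0.4884 0.1772 0.2029] yang 171.8 F [ 0.1 -0.1  0.1] w 39.7 gf 0.0 j6 -46.0
[[-0.9,0.2,0.01,-0.56],[-0.91,0.16,0.01,-0.56],[-0.91,0.12,0.01,-0.56],[-0.92,0.08,0.01,-0.56],[-0.92,0.03,0.01,-0.56],[-0.92,-0.01,0.01,-0.56],[-0.92,-0.05,0.01,-0.56],[-0.92,-0.09,0.01,-0.56],[-0.91,-0.13,0.01,-0.56],[-0.91,-0.17,0.01,-0.56]]
[[-0.9,-0.21,0.01,-0.56],[-0.89,-0.25,0.01,-0.56
[... 248 characters left out ...]
0]]
-> [0.4679 0.453  0.0789] 210.3
t 100.6 grasp [0.4884 0.1772 0.2029] yang 171.8 F [ 0.1 -0.1  0.1] w 39.7 gf 0.0 j6 -46.0
[[-0.9,0.2,0.01,-0.77],[-0.91,0.14,0.01,-0.77],[-0.92,0.09,0.01,-0.77],[-0.92,0.03,0.01,-0.77],[-0.92,-0.03,0.01,-0.77],[-0.92,-0.08,0.01,-0.77],[-0.91,-0.14,0.01,-0.77],[-0.9,-0.2,0.01,-0.77],[-0.89,-0.25,0.01,-0.77],[-0.87,-0.3,0.01,-0.77]]
[[-0.85,-0.36,0.01,-0.77],[-0.83,-0.41,0.01,-0.77],[-0.8,-0.46,0.01,-0.77],[-0.77,-0.51,0.01,-0.77],[-0.73,-0.55,0.01,-0.77]]
-> [0.468  0.453  0.1999] 224.7
[[0.0,0.0,0.86,-0.0],[0.0,0.0,0.86,-0.0],[0.0,0.0,0.87,-0.0],[0.0,0.0,0.86,-0.0],[0.0,0.0,0.87,-0.0],[0.0,0.0,0.86,-0.0],[0.0,0.0,0.87,-0.0]]
-> [0.468  0.453  0.0789] 224.7
```

Request:
jog_arm(increments=[[-0.9, 0.2, 0, -0.77], [-0.91, 0.14, 0, -0.77], [-0.92, 0.09, 0, -0.77], [-0.92, 0.03, 0, -0.77], [-0.92, -0.03, 0, -0.77], [-0.92, -0.08, 0, -0.77], [-0.91, -0.14, 0, -0.77], [-0.9, -0.2, 0, -0.77], [-0.89, -0.25, 0, -0.77], [-0.87, -0.3, 0, -0.77]], grip=48)

```text
time_s: 101.6
tcp_pos: [0.4751, 0.3622, 0.3663]
ee_rot: [[0.458, -0.889, -0.001], [-0.889, -0.458, -0.002], [0.001, 0.002, -1.0]]
wrist_force: [0.5, 0.6, 0.5]
gripper_width: 0.547
gripper_force: 0.0
```

Request:
jog_arm(increments=[[-0.85, -0.36, 0, -0.77], [-0.83, -0.41, 0, -0.77], [-0.8, -0.46, 0, -0.77], [-0.77, -0.51, 0, -0.77], [-0.73, -0.55, 0, -0.77], [0, 0, 0.9, 0], [0, 0, 0.9, 0], [0, 0, 0.9, 0], [0, 0, 0.9, 0], [0, 0, 0, 0]])

```text
time_s: 102.6
tcp_pos: [0.4678, 0.4526, 0.2913]
ee_rot: [[0.703, -0.711, -0.005], [-0.711, -0.703, -0.006], [0.001, 0.008, -1.0]]
wrist_force: [0.1, -0.2, -0.6]
gripper_width: 0.548
gripper_force: 0.0
```

Request:
jog_arm(increments=[[0, 0, 0.8, 0], [0, 0, 0.8, 0], [0, 0, 0.8, 0], [0, 0, 0, 0]])

```text
time_s: 103.0
tcp_pos: [0.4681, 0.4529, 0.2454]
ee_rot: [[0.704, -0.711, -0.003], [-0.711, -0.704, -0.004], [0.001, 0.005, -1.0]]
wrist_force: [-1.0, 0.0, -0.0]
gripper_width: 0.552
gripper_force: 0.0
```

Request:
jog_arm(increments=[[0, 0, 0, 0], [0, 0, 0, 0], [0, 0, 0, 0], [0, 0, 0, 0], [0, 0, 0, 0], [0, 0, 0, 0]], grip=0)

```text
time_s: 103.6
tcp_pos: [0.4713, 0.4558, 0.249]
ee_rot: [[0.705, -0.709, 0.01], [-0.709, -0.705, 0.011], [-0.0, -0.015, -1.0]]
wrist_force: [12.0, 6.2, -7.4]
gripper_width: 0.135
gripper_force: 29.8
```

Request:
jog_arm(increments=[[0, -0.2, 0, 0], [0, 0, 0, 0.5], [0, 0, 0, 0.8], [0, 0, 0, 0.8], [0, 0, 0, 0.8], [0, 0, 0, 0.8], [0, 0, 0, 0.8], [0, 0, 0, 0.8], [0, 0, 0, 0.8], [0, 0, 0, 0.8]])

```text
time_s: 104.6
tcp_pos: [0.4712, 0.4565, 0.2489]
ee_rot: [[0.225, -0.974, 0.001], [-0.974, -0.225, 0.001], [-0.001, -0.001, -1.0]]
wrist_force: [-2.1, -0.4, 4.7]
gripper_width: 0.138
gripper_force: 29.8
```

Request:
jog_arm(increments=[[0, 0, 0, 0.8], [0, 0, 0, 0.8], [0, 0, 0, 0.8], [0, 0, 0, 0.8], [0, 0, 0, 0.8], [0, 0, 0, 0.8], [0, 0, 0, 0.8], [0, 0, 0, 0.8], [0, 0, 0, 0]])

```text
time_s: 105.5
tcp_pos: [0.4699, 0.4566, 0.2489]
ee_rot: [[-0.277, -0.961, -0.001], [-0.961, 0.277, -0.001], [0.001, 0.001, -1.0]]
wrist_force: [-6.3, 0.7, 6.7]
gripper_width: 0.144
gripper_force: 31.9
```

```bash
python3 mom.py | head -1; python3 plan.py
```

```text
t 105.8 F [-6.59  0.33  6.56] M tool [-2.081  0.453 -0.732] w 12.305374999169343
t 105.85 grasp [0.4696 0.4565 0.0855] yang 164.0 F [-7.4 -0.   6.4] w 13.1 gf 31.9 j6 -74.0
```

Request:
jog_arm(increments=[[0, 0, 0, -0.3], [0, 0, 0, 0], [0, 0, 0, 0], [0, 0, 0, 0], [0, 0, 0, 0], [0, 0, -0.5, 0], [0, 0, -1, 0], [0, 0, -1, 0], [0, 0, -1, 0], [0, 0, -1, 0]], grip=44)

```text
time_s: 106.85
tcp_pos: [0.4714, 0.4561, 0.339]
ee_rot: [[-0.256, -0.967, 0.001], [-0.967, 0.256, 0.001], [-0.001, -0.0, -1.0]]
wrist_force: [-0.1, -0.2, 0.3]
gripper_width: 0.504
gripper_force: 0.0
```

Request:
jog_arm(increments=[[0, 0, -1, 0], [0, 0, -1, 0], [1, 0, -0.5, 0], [1, 0, 0, 0], [1, 0, 0, 0], [1, 0, 0, 0], [1, 0, 0, 0], [1, 0, 0, 0], [1, 0, 0, 0], [1, 0, 0, 0]])

```text
time_s: 107.85
tcp_pos: [0.43, 0.3006, 0.3882]
ee_rot: [[-0.256, -0.967, 0.001], [-0.967, 0.256, 0.001], [-0.001, -0.001, -1.0]]
wrist_force: [0.9, -0.1, -0.6]
gripper_width: 0.506
gripper_force: 0.0
```

Request:
jog_arm(increments=[[1, 0, 0, 0], [1, 0, 0, 0], [1, 0, 0, 0], [1, 0, 0, 0], [1, 0, 0, 0], [1, 0, 0, 0], [1, 0, 0, 0], [1, 0, 0, 0], [1, 0, 0, 0], [1, 0, 0, 0]])

```text
time_s: 108.85
tcp_pos: [0.3785, 0.1066, 0.3874]
ee_rot: [[-0.256, -0.967, 0.0], [-0.967, 0.256, 0.0], [-0.0, -0.0, -1.0]]
wrist_force: [-0.1, -0.5, -0.4]
gripper_width: 0.506
gripper_force: 0.0
```

```bash
python3 - <<'E'
from h import *
S=8
for c,b in(("top",(80,188,108,224)),("side",(213,103,242,130))):
    im=eyes.capture(c)
    print(c,"rod",[(round(d["conf"],2),np.round(d["centre"],3)) for d in eyes.spot_in(c,"clamp_rod")],"h",[(round(d["conf"],2),np.round(d["centre"],3)) for d in eyes.spot_in(c,"housing1")])
    big=cv2.resize(im[b[1]:b[3],b[0]:b[2]].max(2).astype(np.float32),None,fx=S,fy=S,interpolation=cv2.INTER_CUBIC)
    m=(big<50).astype(np.uint8);n,l,st,_=cv2.connectedComponentsWithStats(m)
    if n<2: continue
    m=(l==1+st[1:,4].argmax()).astype(np.uint8);v=[]
    for a in range(0,180,10):
        bst=0
        for x in np.arange(.460,.482,.002):
            for y in np.arange(.438,.468,.002):
                P=pose([x,y,np.radians(a)],[(i*.023,j*.006,h) for i in(-1,1) for j in(-1,1) for h in(.053,.083)])
                h=(cv2.convexHull(((proj(c,P)-b[:2]+.5)*S-.5).astype(np.float32))).round().astype(np.int32);q=np.zeros_like(m);cv2.fillConvexPoly(q,h,1)
                bst=max(bst,(q&m).sum()/(q|m).sum())
        v.append((round(float(bst),2),a))
    print("  bar angle",sorted(v)[-4:])
E
python3 plan.py
```

```text
top rod [(0.64, array([0.551, 0.202, 0.087]))] h [(0.67, array([ 0.444, -0.649,  0.041])), (0.59, array([ 0.459, -0.501,  0.037])), (0.51, array([0.567, 0.276, 0.065])), (0.43, array([0.554, 0.199, 0.066])), (0.42, array([0.53 , 0.054, 0.065]))]
  bar angle [(0.54, 50), (0.54, 80), (0.57, 60), (0.58, 70)]
side rod [(0.96, array([0.547, 0.133, 0.091]))] h [(0.86, array([ 0.45 , -0.67 ,  0.038])), (0.59, array([0.549, 0.032, 0.048])), (0.38, array([0.587, 0.263, 0.065]))]
  bar angle [(0.16, 160), (0.16, 170), (0.17, 10), (0.17, 20)]
t 109.15 grasp [0.3794 0.1085 0.224 ] yang 165.2 F [-0.1 -0.2  0.1] w 44.2 gf 0.0 j6 -55.0
```

The bar has turned from about 135° to about 70°, the clamp is closed, all three housings are in their pockets, and the robot is clear. I'm handing it in.

```bash
python3 -c "
from station import r
print(r.finish_job())"
```

```text
the job is handed in; nothing more can be done
None
```

I handed the job in at about 109 s; the hand-in returned no verdict. Three housings stand in pockets a, c and d, the clamp reads closed, and the knob bar turned about 65°, which fits it being past its click. I had used up my picture views, so these last states come from network and image measurements.

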